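Load the drying turntable and index it to the blower

ROBOT

A 6-joint arm with a two-finger parallel gripper is mounted at the origin on the work surface. World frame = base frame: x ahead of the robot, y to its left, z up, the work surface at z = 0. Lengths are in m, angles in rad, forces in N, time in s.
With the tool pointing down it reaches from about 0.375 to 0.75 m from the base axis. Payload 9 kg.
Tool frame: the origin (TCP) lies at the centre of the arm's flange, where the gripper is bolted on; the fingertips stand tip_reach ahead of it and the grasp point (between the pads) lies 155 mm ahead of it (tip_reach is the distance from the TCP to the fingertips, in m); x points along the fingers, y is the direction in which the jaws open and shut, and the axes are right-handed (so a half turn about x gives the same grasp; the last joint's range is limited). The gripper opens to 85 mm and grips with 20 to 120 N. Pads are 22 mm wide; open, the fingers measure 114 mm over their backs; the gripper's body (76 mm by 85 mm) begins 54 mm behind the grasp point. The pads swing forward as they close: fully open they stand 13 mm farther back than shut.
Start: joints at [-1.402, 0.104, 0.097, 1.564, 0, 1.353], TCP at [0.226, -0.556, 0.405] pointing down, gripper open.
Joint ranges: [-2.99, 2.99], [-0.84, 1.86], [-1.1, 1.16], [-1.84, 2.11], [-1.51, 1.56], [-3.14, 3.14]. Speed limits (rad/s): [2.22, 2.22, 2.57, 3.14, 3.14, 3.14].

INTERFACE

Orientations are given as a 3x3 rotation matrix whose columns are the frame's x, y, z axes.
In Python, from cell import get_state, get_image, finish_job, tip_reach gives the robot as it stands.
- The arm moves only by the tool play_rows, never from a script. Its argument "increments" is a list of rows, each an object of numbers: "x", "y", "z": the shift along the tool's x, y, z in m; "wx", "wy", "wz": the turn, a rotation vector about the tool's x, y, z in rad. A call has 1 to 10 rows; each row shifts and turns the commanded pose from where the row before left it, along the tool's axes as they then stand; what a row does not reach is not made up. A row lasts 1/12 s, in which the tool goes at most 41.7 mm and 7.16 degrees, less where a joint would pass 70% of its speed; a pose out of reach is approached as far as the arm can. A call is refused whole if a number of a shift passes 0.0417 or a number of a turn 0.125, either way. A call with a gripper value outside its range is refused whole. "fingers" is the opening, from 0 (shut) to 1 (fully open), set as the call begins (left out, the last holds). The fingers move at their own pace and stop on an object; "newtons" is the grip in N (left out, the last holds). Time passes only in rows, so rows that do not move let the fingers close. It gives the time, the measured TCP pose, the force and the opening at its end, in the units of the state.
- get_state(): the state, without advancing time (a new reading comes with each control period).
- get_image(name): name is "scene" or "top" or "wrist"; returns a dict with "color" (384x512x3 uint8, blue, green, red), "vertical_fov" (degrees; the focal length in pixels is half the picture's height over the tangent of half this angle, whatever the lens; pixels are square), "cx", "cy" (the principal point, pixels), "T" (4x4, takes a point from camera to world coordinates); the wrist camera has in their place "hand_eye" (4x4, takes a point from camera to tool coordinates, whose origin is the TCP and whose axes are the tool frame's). Camera axes: x right, y down, z forward; pixel columns grow to the right and rows downward; lengths in m; the calibration is good to about 2 mm. A picture is of the moment at which its call begins: read the wrist's pose just before it. There is no depth.
- finish_job(): hands the job in, once; it reports no verdict.
The state is a dict: "t": time; "q": joint angles; "joint_vel": joint speeds; "tau": joint torques, N m; "tool_pos": TCP position; "orientation": TCP orientation; "wrist_force": force on the tool from outside, world axes, zero at the start; "torque": the same for the moment, N m; "finger_gap": finger opening in m.
Only numpy, scipy, OpenCV 4.12 (cv2) and the standard library are available. Lean on these libraries where they do the work, as an engineer would, in place of code of your own. Each camera call takes 0.05 s, during which the arm holds its last target.

TASK

Take the press-and-turn safety lid off the pot on the turntable (hold it pressed firmly down while turning it anticlockwise) and lay it right way up, in the middle of the rubber mat. Stand all the amber sample jars upright in the pot, then lay the retaining bar across the two seats over them, flat and between the cheeks. Then push the turntable clockwise by its post to the next stop and no further, so that the pot faces the blower, and press the start button of the blower; leave the beaker where it is.

Things in the scene. Friction and masses are not known exactly. Their poses are not given: they have to be found in the camera images.
- lid: White round safety lid on the steel pot: disc 132 mm across, 8 mm thick, with two ears as thick, 20 mm wide, ending 84 mm from the centre along lid +x and -x. Origin: centre of its underside, z up. 0.28 to 0.42 kg. At the start it is locked: a spring ring presses it up into two hooks, where a ridge 8 mm deep keeps the ears from turning out.
- lid_grip (a point): Centre of the top of the lid's grey grip bar, 36 mm above the lid's underside. The bar is 70 mm long (along lid x), 18 mm wide (lid y) and 28 mm high. To free the lid press it down 10 to 13 mm (13 is the stop; 9 to 14 N), keep it down and turn it anticlockwise seen from above by 42 to 55 degrees, then lift straight up. It cannot turn clockwise.
- mat_top (a point): Centre of the top face of the thin dark rubber mat, 100 mm square and 3 mm thick, fixed to the bench at the robot's left; the lid's place while it is off.
- pot (a point): Centre of the inner floor of the open steel pot fixed on the turntable, 49 mm above the bench; turns with the table. z up; x points from the axle through the pot and along the line of the two hooks, y along the line of the two bar seats. Four jars fit in a square, each about 33 mm from the centre.
- pot_rim (a point): Centre of the pot's mouth, 32 mm above its inner floor. Wall 62 mm inner, 65 mm outer radius. With the lid off a dark spring ring, inner radius 56 mm, stands up inside the wall to 14 mm above this point.
- hook (a point): Top middle of one of the two steel hooks, 80 mm from the pot's centre along pot +x, 59 mm above the pot's inner floor; the other is opposite. Each is 46 mm wide and reaches from 70 to 92 mm from the pot's centre.
- bar: Aluminium retaining bar, 200 mm long (along its x), 36 mm wide, 10 mm thick, with a black grip block in the middle of its top, 60 mm long (along bar x), 16 mm wide, rising from 10 to 36 mm above the underside. It lies flat on the bench at the robot's left. Origin: centre of its underside, z up. 0.15 to 0.31 kg.
- seat_a (a point): Centre of the flat top of one bar seat, a grey post beside the pot, 90 mm from the pot's centre along pot +y; 71 mm above the pot's inner floor (120 mm above the bench), 24 mm long along the bar. Steel cheeks 18 mm high on both sides leave a 48 mm gap for the bar; an end stop 8 mm high stands 106 mm from the pot's centre.
- seat_b (a point): The same for the other seat, on the opposite side of the pot.
- axle (a point): Centre of the aluminium turntable (330 mm in diameter, 15 mm thick), on its axis, at the height of its top face, 45 mm above the bench.
- post (a point): Top of the turntable's black push post, an upright round peg 18 mm in diameter and 60 mm tall, 130 mm from the axle on the side away from the pot, nearest the robot.
- turntable (a joint): Angle of the turntable in rad, growing clockwise seen from above; 0 at the start, where it cannot turn anticlockwise. Spring detents hold it at 0, 1.047 and 2.094 (60 degree steps) and draw it in from up to half a step away. Pushing the post takes 5 to 10 N. At 1.047 the pot faces the white blower, 170 mm tall, beyond the table's far right edge.
- start_top (a point): Centre of the top of the blower's start button, a white round push button 32 mm in diameter on a grey box (70 by 60 mm, 40 mm high) fixed to the bench at the robot's far right; points up.
- start (a joint): Travel of the start button in m: 0 out, 0.006 fully pressed (5 N); it springs back.
- beaker: White ceramic beaker, 52 mm in diameter at the rim and 70 mm tall, standing among the jars; not part of the job. Origin: centre of its underside.
- jar1: Amber sample jar with a white screw cap, a plain upright cylinder 36 mm in diameter and 64 mm tall, about 100 g, with a heavy base; all jars are alike and two to four of them stand on the bench at the robot's right. Origin: centre of its underside, z up.
- jar2: Amber sample jar with a white screw cap, a plain upright cylinder 36 mm in diameter and 64 mm tall, about 100 g, with a heavy base; all jars are alike and two to four of them stand on the bench at the robot's right. Origin: centre of its underside, z up.
- jar3: Amber sample jar with a white screw cap, a plain upright cylinder 36 mm in diameter and 64 mm tall, about 100 g, with a heavy base; all jars are alike and two to four of them stand on the bench at the robot's right. Origin: centre of its underside, z up.
- jar4: Amber sample jar with a white screw cap, a plain upright cylinder 36 mm in diameter and 64 mm tall, about 100 g, with a heavy base; all jars are alike and two to four of them stand on the bench at the robot's right. Origin: centre of its underside, z up.
There are look-alikes about, which are no part of the job. Leave any yellow look-alike of the jar3 alone. Several things have the shape of the lid; the one meant has the colours described above.

How it is judged:
On the way, in this order (a step that is already met when the one before it is completed fails the run):
1. the lid is off and lies right way up on the mat (horizontal distance between lid and mat_top below 0.05 m and z of lid in the frame of mat_top below 0.012 m and angle between lid's own z axis and vertical below 0.12 rad and contact force between the fingers and lid below 0.3 N), for 0.2 s.
2. all jars stand in the pot (horizontal distance between each of jar1, jar2, jar3, jar4 and pot below 0.05 m and z of each of jar1, jar2, jar3, jar4 in the frame of pot below 0.012 m and angle between each of jar1, jar2, jar3, jar4's own z axis and vertical below 0.25 rad), for 0.2 s.
3. the bar lies across both seats, let go, over the jars (all of step 2 and horizontal distance between bar and pot below 0.018 m and z of bar in the frame of pot between 0.066 and 0.077 m and angle between bar's own z axis and vertical below 0.06 rad and angle between the x axis of bar and the y axis of pot, either way round below 0.12 rad and contact force between the fingers and bar below 0.3 N), for 0.2 s.
4. the turntable has clicked round to the next stop (value of joint turntable between 0.977198 and 1.1172 rad), for 0.2 s.
5. the blower's start button is pressed with the pot facing it (all of step 4 and value of joint start above 0.004 m), for 0.05 s.
At the end, for the whole second after the job is handed in: Lid right way up on the mat (within 50 mm of its centre); every jar upright in the pot; bar flat on both seats (centred within 18 mm, within 7 degrees of their line); turntable at rest in its next detent (60 degrees, within 4); all still (all of step 2 and all of step 4 and horizontal distance between lid and mat_top below 0.05 m and z of lid in the frame of mat_top below 0.012 m and angle between lid's own z axis and vertical below 0.12 rad and horizontal distance between bar and pot below 0.018 m and z of bar in the frame of pot between 0.066 and 0.077 m and angle between bar's own z axis and vertical below 0.06 rad and angle between the x axis of bar and the y axis of pot, either way round below 0.12 rad and linear speed of each of jar1, jar2, jar3, jar4, bar, lid below 0.02 m/s and velocity of joint turntable between -0.05 and 0.05 rad/s and value of joint start below 0.003 m); the robot touches nothing.
It fails at once if the beaker is displaced by more than 40 mm (distance of beaker from where it was at the start of the episode above 0.04 m).
It fails at once if the start button is pressed before the pot has been turned to the blower (value of joint start above 0.004 m and value of joint turntable below 0.9 rad).
It fails at once if the turntable is turned before the bar lies across the seats (value of joint turntable above 0.4 rad and horizontal distance between bar and pot above 0.06 m).
Of jar1, jar2, jar3, jar4 only 2 to 4 are there at a start; the rules pass over those that are not, and their reading is None.
At some moment in a run one of bar, jar1, jar2, jar3, jar4 may be knocked a few centimetres aside while the robot is not near it.
It also fails if it takes over 208 s, if anything falls off the work surface, if the arm or the gripper's body presses on something with over 40 N, if the wrist force passes 120 N, or if a joint passes its speed limit or range.

## Working session

There is one attempt and no reset: what is moved stays moved. The work goes in short steps, Python scripts to look and compute and a tool call to move; the robot and the scene stay as the last step left them, time stands still between calls to the robot, and variables do not carry over. Pictures are saved under pics/ and viewed, and the job is handed in when it is done.

Besides the shell and the picture viewer there is one more tool, called after ">>>" as name(argument=value, ...), one argument or row to a line, values as JSON. play_rows: Moves the arm, as the interface text tells. Its arguments: {"type":"object","properties":{"increments":{"type":"array"},"fingers":{"type":"number"},"newtons":{"type":"number"}},"required":["increments"]}

```bash
ls; mkdir -p pics; python3 - <<'E'
from cell import *
import cv2
s=get_state(); print({k:(v if not hasattr(v,'tolist') else v.tolist()) for k,v in s.items()}); print(tip_reach if not callable(tip_reach) else tip_reach())
for n in("scene","top","wrist"):
    d=get_image(n); cv2.imwrite(f"pics/{n}0.png",d["color"]); print(n,{k:(v.round(4).tolist() if hasattr(v,'round') and hasattr(v,'tolist') else v) for k,v in d.items() if k!="color"})
E
```

```text
pics
{'t': 0.0, 'q': [-1.4016789329483097, 0.10471250351196257, 0.09645659261056845, 1.5638743727017927, 2.644124217483038e-05, 1.3531367953246316], 'joint_vel': [-0.00217894799746412, 0.0012545386061666817, 0.00017437736537540818, -0.0019382935009531598, 0.0010645133782537747, 0.0006640479271871092], 'tau': [-0.0009940155723597854, -55.69243669509888, 50.365591049194336, 0.016306802281178534, -0.0004653889118344523, 4.682959513502283e-06], 'tool_pos': [0.22634043249117372, -0.5555619086753733, 0.40390745083052504], 'orientation': [[-0.000198457381778229, 0.37720524956241486, -0.9261296671186082], [0.0013193761846325039, -0.9261287805070303, -0.3772051711774965], [-0.9999991099301795, -0.0012967725773430211, -0.00031387853002212473]], 'wrist_force': [0.3034162244667739, -0.6344799266691687, 0.6496536814267599], 'torque': [0.0024008885591530497, -0.045012990907111805, -0.0051590233094081575], 'finger_gap': 0.08544324922669443}
0.1734
scene {'vertical_fov': 45.49059704334048, 'cx': 256.35999437844583, 'cy': 189.80155395082133, 'T': [[-0.7178, 0.4944, -0.4903, 1.18], [0.6961, 0.4924, -0.5225, 0.7146], [-0.0169, -0.7163, -0.6976, 1.1143], [0.0, 0.0, 0.0, 1.0]]}
top {'vertical_fov': 51.17739705460668, 'cx': 252.01351608704215, 'cy': 190.98036764930532, 'T': [[-0.0082, -0.9966, 0.0815, 0.4052], [-0.9996, 0.0102, 0.0246, -0.0573], [-0.0254, -0.0813, -0.9964, 1.1028], [0.0, 0.0, 0.0, 1.0]]}
wrist {'vertical_fov': 65.00465371881198, 'cx': 254.43953905614222, 'cy': 188.6997123805279, 'hand_eye': [[0.001, -0.2963, 0.9551, 0.0313], [1.0, 0.0004, -0.001, -0.0006], [-0.0001, 0.9551, 0.2963, -0.0759], [0.0, 0.0, 0.0, 1.0]]}
```

View pics/top0.png

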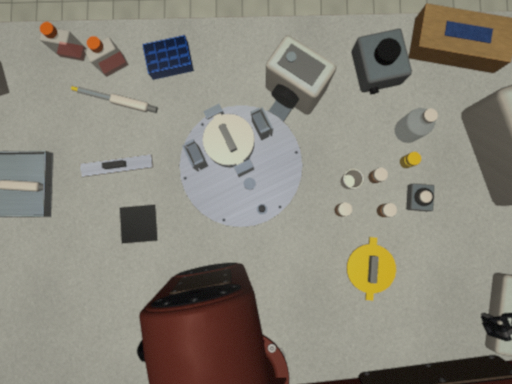

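View pics/scene0.png

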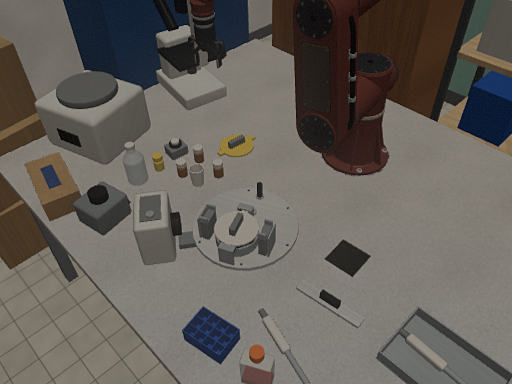

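View pics/wrist0.png

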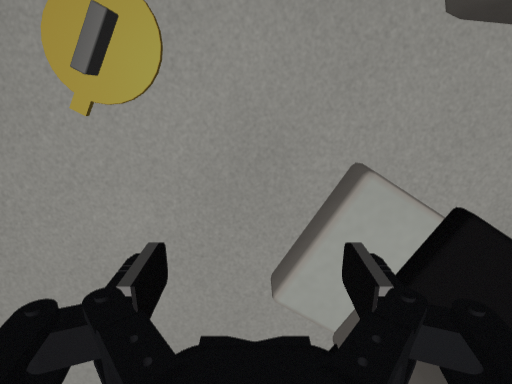

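```bash
cat > h.py <<'E'
import numpy as np, cv2
from cell import *
def cam(n):
    s=get_state(); d=get_image(n)
    f=d["color"].shape[0]/2/np.tan(np.radians(d["vertical_fov"])/2)
    if "T" in d: T=np.array(d["T"])
    else:
        W=np.eye(4);W[:3,:3]=np.array(s["orientation"]);W[:3,3]=s["tool_pos"]; T=W@np.array(d["hand_eye"])
    return d["color"],(f,d["cx"],d["cy"]),T
def ray(c,T,u,v):
    f,cx,cy=c; r=T[:3,:3]@np.array([(u-cx)/f,(v-cy)/f,1]); return T[:3,3],r
def onz(c,T,u,v,z):
    o,r=ray(c,T,u,v); return o+r*(z-o[2])/r[2]
def proj(c,T,p):
    q=np.linalg.inv(T)@np.append(p,1); f,cx,cy=c; return np.array([f*q[0]/q[2]+cx,f*q[1]/q[2]+cy])
def tri(a,b):
    (o1,r1),(o2,r2)=a,b; A=np.stack([r1,-r2],1); s=np.linalg.lstsq(A,o2-o1,rcond=None)[0]
    p,q=o1+r1*s[0],o2+r2*s[1]; return (p+q)/2,np.linalg.norm(p-q)
def st():
    s=get_state(); print("t %.2f"%s["t"],"pos",np.round(s["tool_pos"],4),"gap %.4f"%s["finger_gap"],"F",np.round(s["wrist_force"],1)); print(np.round(np.array(s["orientation"]),3).tolist(), "q",np.round(s["q"],2).tolist()); return s
def crop(im,x0,y0,x1,y1,k,name,marks=()):
    o=cv2.resize(im[y0:y1,x0:x1],None,fx=k,fy=k,interpolation=cv2.INTER_CUBIC)
    for m in marks: cv2.drawMarker(o,(int((m[0]-x0)*k),int((m[1]-y0)*k)),(0,0,255),0,12,1)
    cv2.imwrite("pics/"+name,o)
E
python3 - <<'E'
from h import *
im,c,T=cam("top")
crop(im,60,90,310,260,3.2,"top_a.png"); crop(im,320,140,450,310,3.5,"top_b.png")
im,c,T=cam("scene")
crop(im,120,120,380,330,3,"sc_a.png")
E
```

```text
(no output)
```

View pics/top_a.png

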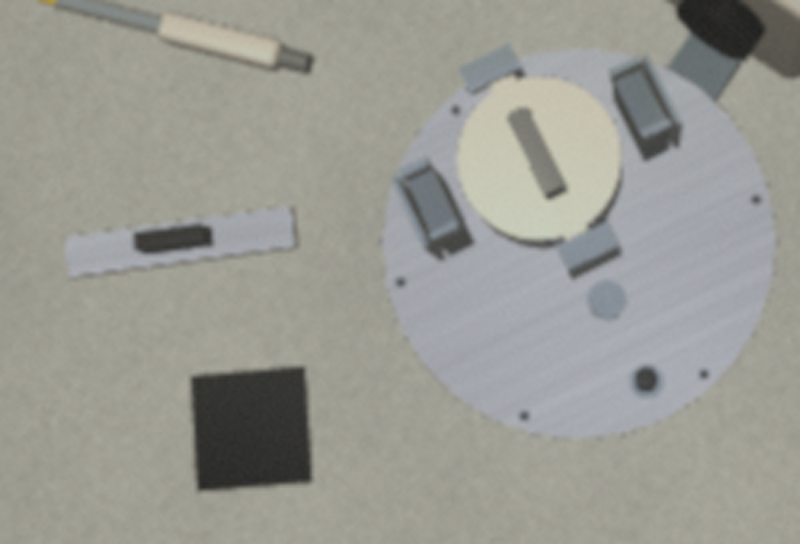

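View pics/top_b.png

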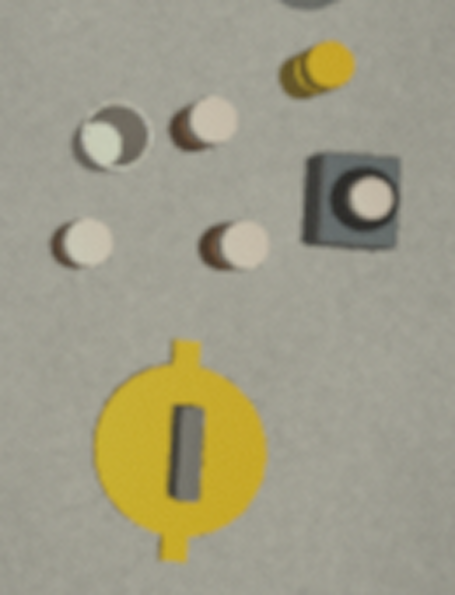

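View pics/sc_a.png

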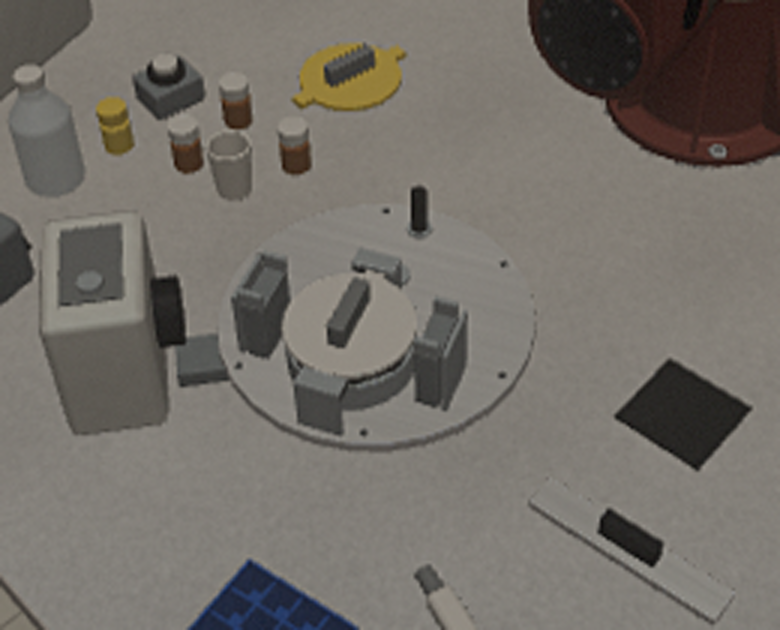

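```bash
python3 - <<'E'
from h import *
im,c,T=cam("top"); ims,cs,Ts=cam("scene")
hsv=cv2.cvtColor(im,cv2.COLOR_BGR2HSV); hs=cv2.cvtColor(ims,cv2.COLOR_BGR2HSV)
for (u,v) in [(228,125),(352,180),(345,209),(424,197),(139,223),(228,145),(260,209)]: print((u,v),hsv[v,u])
for (u,v) in [(225,232),(237,222),(218,162),(218,172),(260,190)]: print("s",(u,v),hs[v,u])
def blobs(m,lo=15):
    n,l,s,ce=cv2.connectedComponentsWithStats(m.astype(np.uint8))
    return [(s[i].tolist(),ce[i].round(2).tolist()) for i in range(1,n) if s[i][4]>lo]
dark=hsv[...,2]<60
print("dark",[b for b in blobs(dark) if 90<b[1][1]<250])
w=(hsv[...,2]>185)
print("white",[b for b in blobs(w) if 90<b[1][1]<250])
E
```

```text
(228, 125) [ 26  29 199]
(352, 180) [ 36  25 202]
(345, 209) [ 23  30 198]
(424, 197) [ 20  33 199]
(139, 223) [20 16 49]
(228, 145) [ 30  17 137]
(260, 209) [15  7 74]
s (225, 232) [ 19  25 145]
s (237, 222) [15 12 88]
s (218, 162) [ 18  26 147]
s (218, 172) [ 13 124  66]
s (260, 190) [38 28 37]
dark [([272, 84, 27, 24, 392], [284.85, 95.8]), ([415, 188, 16, 18, 82], [419.79, 196.93]), ([121, 206, 35, 37, 1145], [137.94, 223.82])]
white [([111, 95, 34, 14, 187], [127.64, 101.57]), ([425, 109, 12, 12, 108], [430.75, 114.51]), ([203, 114, 51, 50, 1711], [227.9, 139.0]), ([408, 152, 13, 12, 118], [414.33, 157.76]), ([375, 168, 12, 12, 116], [380.82, 173.71]), ([344, 176, 10, 11, 82], [348.77, 180.44]), ([0, 182, 36, 7, 179], [17.58, 185.06]), ([421, 192, 10, 10, 77], [425.65, 196.18]), ([339, 203, 13, 12, 120], [345.24, 208.62]), ([384, 204, 13, 12, 121], [389.85, 209.5])]
```

```bash
python3 - <<'E'
from h import *
im,c,T=cam("top"); ims,cs,Ts=cam("scene")
hsv=cv2.cvtColor(im,cv2.COLOR_BGR2HSV); hs=cv2.cvtColor(ims,cv2.COLOR_BGR2HSV)
print("mat",onz(c,T,137.94,223.82,.003))
for n,(u,v) in dict(jA=(380.82,173.71),jB=(345.24,208.62),jC=(389.85,209.5)).items(): print(n,onz(c,T,u,v,.064))
print("yellow",onz(c,T,414.3,157.8,.064))
for z in(.05,.06): print("btn",onz(c,T,425.65,196.18,z))
b=cv2.fitEllipse(np.array([p for p in cv2.findContours(((hsv[...,2]>170)&(hsv[...,1]<60)).astype(np.uint8),0,1)[0] if cv2.contourArea(p)>1200 and 200<p.mean((0,1))[0]<250][0])); print("lid ell",b)
for z in (.09,.1,.11): 
  p=onz(c,T,*b[0],z); print(z,p, "diam",np.linalg.norm(onz(c,T,b[0][0]+b[1][0]/2,b[0][1],z)-p)*2,np.linalg.norm(onz(c,T,b[0][0],b[0][1]+b[1][1]/2,z)-p)*2)
# lid in scene
m=((hs[...,2]>125)&(hs[...,2]<200)&(hs[...,1]<60)); 
crop(ims,180,170,310,280,6,"sc_lid.png"); crop(im,180,95,310,235,5,"t_lid.png"); 
def line(u,v,z): return onz(c,T,u,v,z)
E
```

```text
mat [0.40766226 0.28490715 0.003     ]
jA [ 0.53163074 -0.36551999  0.064     ]
jB [ 0.44215127 -0.27150155  0.064     ]
jC [ 0.43885013 -0.38537202  0.064     ]
yellow [ 0.57214778 -0.45300679  0.064     ]
btn [ 0.47312305 -0.48348253  0.05      ]
btn [ 0.47247817 -0.47943474  0.06      ]
lid ell ((240.9988250732422, 169.32965087890625), (103.32361602783203, 117.82748413085938), 159.9046173095703)
0.09 [ 0.54372192 -0.00468283  0.09      ] diam 0.26271075006331673 0.29899746174682623
0.1 [ 0.54235451 -0.00520253  0.1       ] diam 0.26011691243569995 0.2960453523769056
0.11 [ 0.54098711 -0.00572224  0.11      ] diam 0.25752307480808323 0.29309324300698486
```

View pics/sc_lid.png

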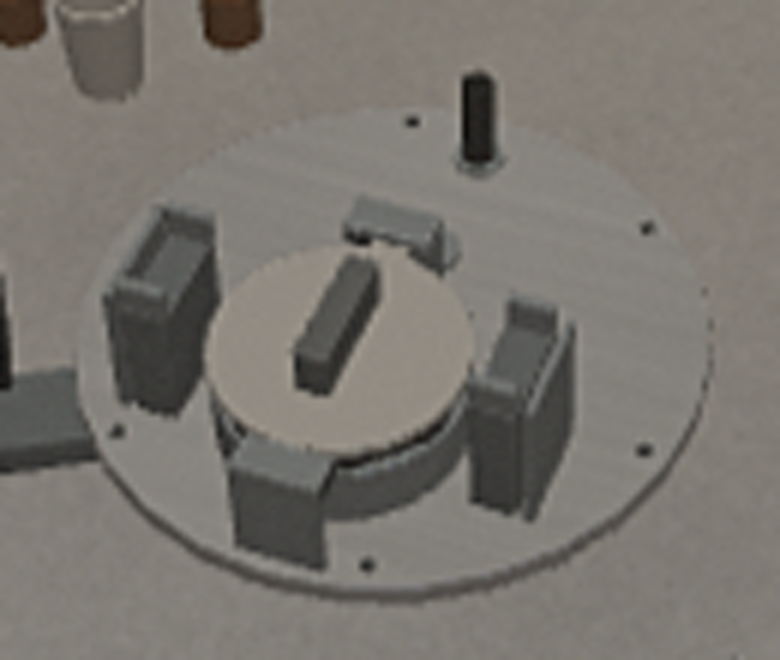

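View pics/t_lid.png

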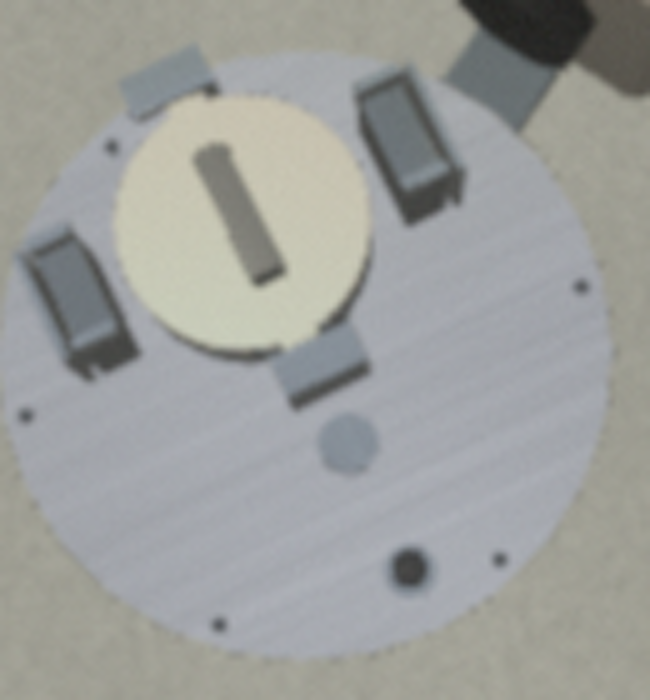

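```bash
python3 - <<'E'
from h import *
im,c,T=cam("top"); ims,cs,Ts=cam("scene")
hsv=cv2.cvtColor(im,cv2.COLOR_BGR2HSV); hs=cv2.cvtColor(ims,cv2.COLOR_BGR2HSV)
def ell(m,seed):
    n,l=cv2.connectedComponents(m.astype(np.uint8)); m=(l==l[seed[1],seed[0]]).astype(np.uint8)
    k=cv2.convexHull(cv2.findContours(m,0,1)[0][0]); return cv2.fitEllipse(k), m.sum()
a=ell(hsv[...,2]>182,(220,130)); 
b=ell((hs[...,2]>132)&(hs[...,1]>20),(225,232)); print(a,b)
p,e=tri(ray(c,T,*a[0][0]),ray(cs,Ts,*b[0][0])); print("lid top disc",p,e)
def C(x,y):return 180+x/5-.4,95+y/5-.4
def S(x,y):return 180+x/6-.4,170+y/6-.4
for n,A,B in [("grip",(239,208),(338,308)),("far",(213,150),(364,261)),("near",(266,265),(313,353)),("axle",(348,444),(0,0)),("post",(410,568),(479,78)),("hookNear",(320,357),(395,212)),("hookFar",(165,82),(283,459))]:
    if B==(0,0): print(n,onz(c,T,*C(*A),.046)); continue
    p,e=tri(ray(c,T,*C(*A)),ray(cs,Ts,*S(*B))); print(n,p.round(4),round(e,4))
E
```

```text
Traceback (most recent call last):
cv2.error: OpenCV(4.12.0) /io/opencv/modules/imgproc/src/shapedescr.cpp:361: error: (-201:Incorrect size of input array) There should be at least 5 points to fit the ellipse in function 'fitEllipseNoDirect'
```

```bash
python3 - <<'E'
from h import *
im,c,T=cam("top"); ims,cs,Ts=cam("scene")
hsv=cv2.cvtColor(im,cv2.COLOR_BGR2HSV); hs=cv2.cvtColor(cv2.GaussianBlur(ims,(3,3),0),cv2.COLOR_BGR2HSV); hsv=cv2.cvtColor(cv2.GaussianBlur(im,(3,3),0),cv2.COLOR_BGR2HSV)
def ell(m,seed):
    n,l=cv2.connectedComponents(m.astype(np.uint8)); i=np.bincount(l[seed[1]-12:seed[1]+13,seed[0]-12:seed[0]+13].ravel()); i[0]=0; m=(l==i.argmax()).astype(np.uint8)
    k=cv2.convexHull(cv2.findContours(m,0,1)[0][0]); return cv2.fitEllipse(k), m.sum()
a=ell(hsv[...,2]>182,(228,139)); 
b=[ell((hs[...,2]>125)&(hs[...,1]>s),(237,228)) for s in (22,25,28)]; print(a,b)
for x in b:
  p,e=tri(ray(c,T,*a[0][0]),ray(cs,Ts,*x[0][0])); print("lid top disc",p,e)
def C(x,y):return 180+x/5-.4,95+y/5-.4
def S(x,y):return 180+x/6-.4,170+y/6-.4
for n,A,B in [("grip",(239,208),(338,308)),("far",(213,150),(364,261)),("near",(266,265),(313,353)),("axle",(348,444),(0,0)),("post",(410,568),(479,78)),("hookNear",(320,357),(395,212)),("hookFar",(165,82),(283,459))]:
    if B==(0,0): print(n,onz(c,T,*C(*A),.046)); continue
    p,e=tri(ray(c,T,*C(*A)),ray(cs,Ts,*S(*B))); print(n,p.round(4),round(e,4))
E
```

```text
(((227.86131286621094, 138.75965881347656), (50.342079162597656, 50.9632453918457), 171.1990966796875), np.uint64(1719)) [(((236.0812225341797, 227.48367309570312), (33.69469451904297, 44.05988311767578), 83.85752868652344), np.uint64(947)), (((236.18185424804688, 227.64138793945312), (33.21417236328125, 43.2793083190918), 80.5228500366211), np.uint64(770)), (((18.864892959594727, 380.0025634765625), (5.8372626304626465, 6.795139789581299), 41.24257278442383), np.uint64(185947))]
lid top disc [0.62051935 0.02766673 0.10196687] 0.00024475071805805265
lid top disc [0.6205215  0.02782684 0.10141401] 0.0005687021998573412
lid top disc [ 0.97395726 -0.00320698 -0.06234279] 0.6297716106499353
grip [0.6202 0.0271 0.13  ] 0.0023
far [0.6286 0.0423 0.1826] 0.0236
near [0.6103 0.0103 0.0745] 0.0199
axle [ 0.5119088  -0.02392657  0.046     ]
post [ 0.4433 -0.0559  0.1082] 0.0007
hookNear [ 0.5476 -0.0115  0.1147] 0.0029
hookFar [0.6902 0.0657 0.1105] 0.001
```

```bash
cat > plan.py <<'E'
import sys
from h import *
# plan.py x y z yawdeg : remaining from present pose, tool axes
def main(x,y,z,yaw):
    s=st(); R=np.array(s["orientation"]); p=np.array(s["tool_pos"])
    Y=np.radians(yaw); c,sn=np.cos(Y),np.sin(Y)
    Rt=np.array([[0,c,sn],[0,sn,-c],[-1,0,0]])
    rv=cv2.Rodrigues(R.T@Rt)[0].ravel()
    d=np.array([x,y,z])-p
    print("yaw now %.1f"%np.degrees(np.arctan2(R[1,1],R[0,1])),"turn(tool)",rv.round(4),"shift after turn",(Rt.T@d).round(4),"before",(R.T@d).round(4),"dist %.3f"%np.linalg.norm(d))
main(*map(float,sys.argv[1:5]))
E
python3 plan.py 0.6205 0.0275 0.35 -64.7
```

```text
t 0.65 pos [ 0.2264 -0.5557  0.4048] gap 0.0855 F [-0.3  0.3 -0.4]
[[0.0, 0.377, -0.926], [-0.0, -0.926, -0.377], [-1.0, 0.0, 0.0]] q [-1.4, 0.1, 0.1, 1.56, 0.0, 1.35]
yaw now -67.8 turn(tool) [-0.0548  0.     -0.0002] shift after turn [ 0.0548 -0.3588 -0.6056] before [ 0.0547 -0.3914 -0.585 ] dist 0.706
```

>>> play_rows(
  increments=[
    {"wx": -0.055},
    {"x": 0, "y": -0.018, "z": -0.03},
    {"x": 0, "y": -0.018, "z": -0.03},
    {"x": 0, "y": -0.018, "z": -0.03},
    {"x": 0, "y": -0.018, "z": -0.03},
    {"x": 0, "y": -0.018, "z": -0.03},
    {"x": 0, "y": -0.018, "z": -0.03},
    {"x": 0, "y": -0.018, "z": -0.03},
    {"x": 0, "y": -0.018, "z": -0.03},
    {"x": 0, "y": -0.018, "z": -0.03},
  ],
  fingers=1,
  newtons=60,
)

```text
invalid input at $.increments[0]: expected keys x, y, z, wx, wy, wz
```

>>> play_rows(
  increments=[
    {"x": 0, "y": -0.018, "z": -0.03},
    {"x": 0, "y": -0.018, "z": -0.03},
    {"x": 0, "y": -0.018, "z": -0.03},
    {"x": 0, "y": -0.018, "z": -0.03},
    {"x": 0.0, "y": -0.018, "z": -0.03},
    {"x": 0, "y": -0.018, "z": -0.03},
    {"x": 0.0, "y": -0.018, "z": -0.03},
    {"x": 0.0, "y": -0.018, "z": -0.03},
    {},
    {},
  ],
)

```text
invalid input at $.increments[0]: expected keys x, y, z, wx, wy, wz
```

```bash
python3 plan.py 0.6205 0.0275 0.35 -64.7; python3 - <<'E'
from h import *
im,c,T=cam("wrist"); cv2.imwrite("pics/w1.png",im)
im,c,T=cam("top"); cv2.imwrite("pics/t1.png",im)
E
```

```text
t 0.65 pos [ 0.2264 -0.5557  0.4048] gap 0.0855 F [-0.3  0.3 -0.4]
[[0.0, 0.377, -0.926], [-0.0, -0.926, -0.377], [-1.0, 0.0, 0.0]] q [-1.4, 0.1, 0.1, 1.56, 0.0, 1.35]
yaw now -67.8 turn(tool) [-0.0548  0.     -0.0002] shift after turn [ 0.0548 -0.3588 -0.6056] before [ 0.0547 -0.3914 -0.585 ] dist 0.706
```

View pics/w1.png

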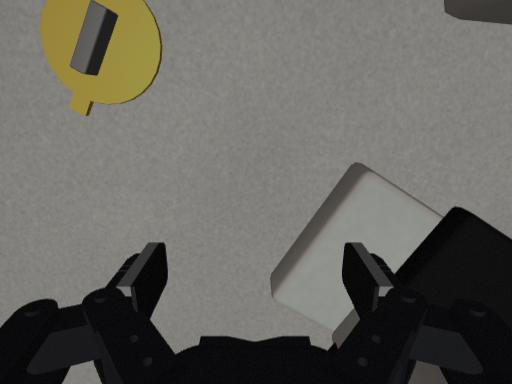

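All six keys are required in every row.

>>> play_rows(
  increments=[
    {"x": 0, "y": 0, "z": 0, "wx": -0.055, "wy": 0, "wz": 0},
    {"x": 0, "y": -0.018, "z": -0.03, "wx": 0, "wy": 0, "wz": 0},
    {"x": 0, "y": -0.018, "z": -0.03, "wx": 0, "wy": 0, "wz": 0},
    {"x": 0, "y": -0.018, "z": -0.03, "wx": 0, "wy": 0, "wz": 0},
    {"x": 0, "y": -0.018, "z": -0.03, "wx": 0, "wy": 0, "wz": 0},
    {"x": 0, "y": -0.018, "z": -0.03, "wx": 0, "wy": 0, "wz": 0},
    {"x": 0, "y": -0.018, "z": -0.03, "wx": 0, "wy": 0, "wz": 0},
    {"x": 0, "y": -0.018, "z": -0.03, "wx": 0, "wy": 0, "wz": 0},
    {"x": 0, "y": -0.018, "z": -0.03, "wx": 0, "wy": 0, "wz": 0},
    {"x": 0, "y": -0.018, "z": -0.03, "wx": 0, "wy": 0, "wz": 0},
  ],
  fingers=1,
  newtons=60,
)

```text
t: 1.58
tool_pos: [0.4017, -0.2922, 0.4049]
orientation: [[0.0, 0.427, -0.904], [-0.001, -0.904, -0.427], [-1.0, 0.001, -0.0]]
wrist_force: [0.3, -1.1, 0.3]
finger_gap: 0.0855
```

>>> play_rows(
  increments=[
    {"x": 0, "y": -0.018, "z": -0.03, "wx": 0, "wy": 0, "wz": 0},
    {"x": 0, "y": -0.018, "z": -0.03, "wx": 0, "wy": 0, "wz": 0},
    {"x": 0, "y": -0.018, "z": -0.03, "wx": 0, "wy": 0, "wz": 0},
    {"x": 0, "y": -0.018, "z": -0.03, "wx": 0, "wy": 0, "wz": 0},
    {"x": 0, "y": -0.018, "z": -0.03, "wx": 0, "wy": 0, "wz": 0},
    {"x": 0, "y": -0.018, "z": -0.03, "wx": 0, "wy": 0, "wz": 0},
    {"x": 0, "y": -0.018, "z": -0.03, "wx": 0, "wy": 0, "wz": 0},
    {"x": 0, "y": -0.018, "z": -0.03, "wx": 0, "wy": 0, "wz": 0},
    {"x": 0, "y": 0, "z": 0, "wx": 0, "wy": 0, "wz": 0},
    {"x": 0, "y": 0, "z": 0, "wx": 0, "wy": 0, "wz": 0},
  ],
)

```text
t: 2.42
tool_pos: [0.557, -0.0595, 0.4045]
orientation: [[-0.0, 0.43, -0.903], [-0.0, -0.903, -0.43], [-1.0, -0.0, 0.0]]
wrist_force: [-0.7, -0.1, -0.7]
finger_gap: 0.0853
```

```bash
python3 plan.py 0.6205 0.0275 0.35 -64.7; python3 - <<'E'
from h import *
im,c,T=cam("wrist"); cv2.imwrite("pics/w1.png",im)
im,c,T=cam("top"); cv2.imwrite("pics/t1.png",im)
E
```

```text
t 2.42 pos [ 0.557  -0.0595  0.4045] gap 0.0853 F [-0.7 -0.1 -0.7]
[[-0.0, 0.43, -0.903], [-0.0, -0.903, -0.43], [-1.0, -0.0, 0.0]] q [-0.34, -0.02, -0.03, 1.56, -0.0, 2.36]
yaw now -64.5 turn(tool) [0.0033 0.0004 0.0002] shift after turn [ 0.0545 -0.0515 -0.0945] before [ 0.0544 -0.0512 -0.0947] dist 0.121
```

View pics/w1.png

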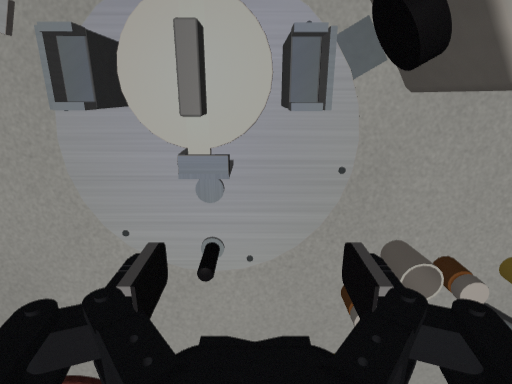

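```bash
python3 - <<'E'
from h import *
im,c,T=cam("wrist")
def P(cx,cy,th,z,L=.035,W=.009):
    a=np.radians(th);e=np.array([np.cos(a),np.sin(a)]);n=np.array([-e[1],e[0]])
    return [np.append(np.array([cx,cy])+i*L*e+j*W*n,z) for i,j in((1,1),(1,-1),(-1,-1),(-1,1))]
crop(im,100,0,360,180,3,"w1c.png",[proj(c,T,p) for p in P(.6205,.0275,25.3,.1295)])
# hooks, seats predictions: pot (.6205,.0275) dir 25.3
a=np.radians(25.3);e=np.array([np.cos(a),np.sin(a)]);n=np.array([-e[1],e[0]]);p0=np.array([.6205,.0275])
print("hook near",proj(c,T,np.append(p0-.08*e,.108)),"seats",proj(c,T,np.append(p0+.09*n,.12)),proj(c,T,np.append(p0-.09*n,.12)))
E
```

```text
hook near [196.6101324  164.89343198] seats [73.1467586  68.28128059] [302.95817622  68.38497276]
```

View pics/w1c.png

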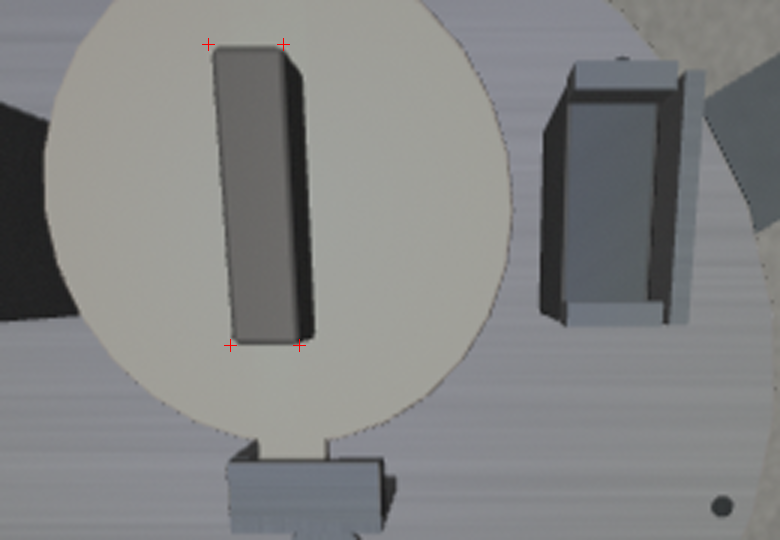

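>>> play_rows(
  increments=[
    {"x": 0, "y": -0.017, "z": -0.0315, "wx": 0, "wy": 0, "wz": 0},
    {"x": 0, "y": -0.017, "z": -0.0315, "wx": 0, "wy": 0, "wz": 0},
    {"x": 0, "y": -0.017, "z": -0.0315, "wx": 0, "wy": 0, "wz": 0},
    {"x": 0.025, "y": 0, "z": 0, "wx": 0, "wy": 0, "wz": 0},
    {"x": 0.025, "y": 0, "z": 0, "wx": 0, "wy": 0, "wz": 0},
    {"x": 0.025, "y": 0, "z": 0, "wx": 0, "wy": 0, "wz": 0},
    {"x": 0.025, "y": 0, "z": 0, "wx": 0, "wy": 0, "wz": 0},
    {"x": 0, "y": 0, "z": 0, "wx": 0, "wy": 0, "wz": 0},
    {"x": 0, "y": 0, "z": 0, "wx": 0, "wy": 0, "wz": 0},
  ],
)

```text
t: 3.32
tool_pos: [0.6195, 0.0245, 0.304]
orientation: [[-0.002, 0.426, -0.905], [0.0, -0.905, -0.426], [-1.0, -0.001, 0.002]]
wrist_force: [0.6, -0.4, 0.9]
finger_gap: 0.0858
```

```bash
python3 plan.py 0.6205 0.0275 0.278 -64.7; python3 - <<'E'
from h import *
im,c,T=cam("wrist"); cv2.imwrite("pics/w2.png",im)
E
```

```text
t 3.32 pos [0.6195 0.0245 0.304 ] gap 0.0858 F [ 0.6 -0.4  0.9]
[[-0.002, 0.426, -0.905], [0.0, -0.905, -0.426], [-1.0, -0.001, 0.002]] q [-0.17, 0.17, -0.01, 1.39, -0.0, 2.53]
yaw now -64.8 turn(tool) [-0.0014  0.0021  0.0013] shift after turn [ 0.026  -0.0023 -0.0022] before [ 0.026  -0.0023 -0.0023] dist 0.026
```

View pics/w2.png

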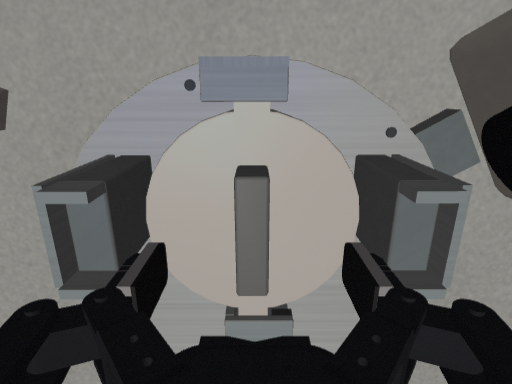

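>>> play_rows(
  increments=[
    {"x": 0.013, "y": -0.0015, "z": -0.002, "wx": 0, "wy": 0, "wz": 0},
    {"x": 0.013, "y": 0, "z": 0, "wx": 0, "wy": 0, "wz": 0},
    {"x": 0, "y": 0, "z": 0, "wx": 0, "wy": 0, "wz": 0},
    {"x": 0, "y": 0, "z": 0, "wx": 0, "wy": 0, "wz": 0},
  ],
)

```text
t: 3.7
tool_pos: [0.621, 0.0278, 0.2778]
orientation: [[-0.002, 0.428, -0.904], [0.0, -0.904, -0.428], [-1.0, -0.001, 0.001]]
wrist_force: [-0.1, -0.0, 0.6]
finger_gap: 0.0856
```

>>> play_rows(
  increments=[
    {"x": 0, "y": 0, "z": 0, "wx": 0, "wy": 0, "wz": 0},
    {"x": 0, "y": 0, "z": 0, "wx": 0, "wy": 0, "wz": 0},
    {"x": 0, "y": 0, "z": 0, "wx": 0, "wy": 0, "wz": 0},
    {"x": 0, "y": 0, "z": 0, "wx": 0, "wy": 0, "wz": 0},
    {"x": 0, "y": 0, "z": 0, "wx": 0, "wy": 0, "wz": 0},
    {"x": 0, "y": 0, "z": 0, "wx": 0, "wy": 0, "wz": 0},
    {"x": 0, "y": 0, "z": 0, "wx": 0, "wy": 0, "wz": 0},
    {"x": 0, "y": 0, "z": 0, "wx": 0, "wy": 0, "wz": 0},
    {"x": 0, "y": 0, "z": 0, "wx": 0, "wy": 0, "wz": 0},
    {"x": 0, "y": 0, "z": 0, "wx": 0, "wy": 0, "wz": 0},
  ],
  fingers=0,
  newtons=80,
)

```text
t: 4.53
tool_pos: [0.6214, 0.0276, 0.279]
orientation: [[0.0, 0.428, -0.904], [-0.0, -0.904, -0.428], [-1.0, 0.0, -0.0]]
wrist_force: [-1.1, -1.0, 3.8]
finger_gap: 0.016
```

```bash
python3 plan.py 0.6205 0.0275 0.278 -64.7
```

```text
t 4.53 pos [0.6214 0.0276 0.279 ] gap 0.0160 F [-1.1 -1.   3.8]
[[0.0, 0.428, -0.904], [-0.0, -0.904, -0.428], [-1.0, 0.0, -0.0]] q [-0.17, 0.18, -0.04, 1.34, -0.0, 2.53]
yaw now -64.7 turn(tool) [ 0.0002 -0.0003 -0.0004] shift after turn [ 0.001  -0.0003  0.0009] before [ 0.001  -0.0003  0.0009] dist 0.001
```

>>> play_rows(
  increments=[
    {"x": 0.003, "y": 0, "z": 0, "wx": 0, "wy": 0, "wz": 0},
    {"x": 0.003, "y": 0, "z": 0, "wx": 0, "wy": 0, "wz": 0},
    {"x": 0.003, "y": 0, "z": 0, "wx": 0, "wy": 0, "wz": 0},
    {"x": 0.003, "y": 0, "z": 0, "wx": 0, "wy": 0, "wz": 0},
    {"x": 0, "y": 0, "z": 0, "wx": 0, "wy": 0, "wz": 0},
    {"x": 0, "y": 0, "z": 0, "wx": 0, "wy": 0, "wz": 0},
  ],
)

```text
t: 5.03
tool_pos: [0.6214, 0.0277, 0.2677]
orientation: [[0.001, 0.428, -0.904], [-0.0, -0.904, -0.428], [-1.0, 0.001, -0.001]]
wrist_force: [-4.5, -0.6, 11.3]
finger_gap: 0.017
```

>>> play_rows(
  increments=[
    {"x": 0.001, "y": 0, "z": 0, "wx": 0, "wy": 0, "wz": 0},
    {"x": 0, "y": 0, "z": 0, "wx": -0.04, "wy": 0, "wz": 0},
    {"x": 0, "y": 0, "z": 0, "wx": -0.06, "wy": 0, "wz": 0},
    {"x": 0, "y": 0, "z": 0, "wx": -0.06, "wy": 0, "wz": 0},
    {"x": 0, "y": 0, "z": 0, "wx": -0.06, "wy": 0, "wz": 0},
    {"x": 0, "y": 0, "z": 0, "wx": 0, "wy": 0, "wz": 0},
  ],
)

```text
t: 5.53
tool_pos: [0.622, 0.0276, 0.2674]
orientation: [[0.003, 0.617, -0.787], [-0.0, -0.787, -0.617], [-1.0, 0.002, -0.002]]
wrist_force: [-0.8, -0.3, 11.4]
finger_gap: 0.0169
```

>>> play_rows(
  increments=[
    {"x": 0.0005, "y": 0, "z": 0, "wx": -0.06, "wy": 0, "wz": 0},
    {"x": 0, "y": 0, "z": 0, "wx": -0.06, "wy": 0, "wz": 0},
    {"x": 0, "y": 0, "z": 0, "wx": -0.06, "wy": 0, "wz": 0},
    {"x": 0, "y": 0, "z": 0, "wx": -0.06, "wy": 0, "wz": 0},
    {"x": 0, "y": 0, "z": 0, "wx": -0.06, "wy": 0, "wz": 0},
    {"x": 0, "y": 0, "z": 0, "wx": -0.06, "wy": 0, "wz": 0},
    {"x": 0, "y": 0, "z": 0, "wx": -0.06, "wy": 0, "wz": 0},
    {"x": 0, "y": 0, "z": 0, "wx": -0.06, "wy": 0, "wz": 0},
    {"x": 0, "y": 0, "z": 0, "wx": -0.06, "wy": 0, "wz": 0},
    {"x": 0, "y": 0, "z": 0, "wx": -0.06, "wy": 0, "wz": 0},
  ],
)

```text
t: 6.37
tool_pos: [0.6221, 0.0276, 0.267]
orientation: [[0.003, 0.953, -0.302], [-0.0, -0.302, -0.953], [-1.0, 0.003, -0.001]]
wrist_force: [-0.0, 1.0, 10.5]
finger_gap: 0.0165
```

```bash
python3 plan.py 0.6205 0.0275 0.40 -16; python3 - <<'E'
from h import *
im,c,T=cam("wrist"); cv2.imwrite("pics/w3.png",im)
E
```

```text
t 6.37 pos [0.6221 0.0276 0.267 ] gap 0.0165 F [-0.   1.  10.5]
[[0.003, 0.953, -0.302], [-0.0, -0.302, -0.953], [-1.0, 0.003, -0.001]] q [-0.17, 0.19, -0.06, 1.32, 0.0, 1.71]
yaw now -17.6 turn(tool) [-0.0274 -0.0006 -0.0033] shift after turn [-0.133  -0.0015  0.0005] before [-0.133  -0.0011  0.0005] dist 0.133
```

View pics/w3.png

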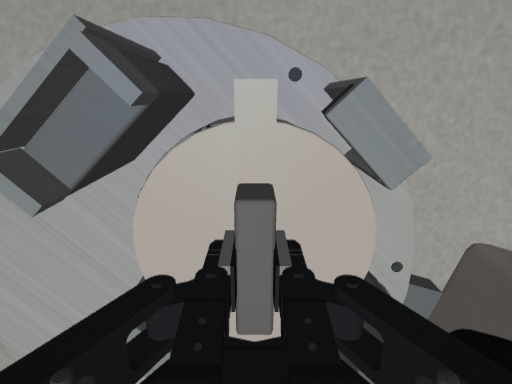

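>>> play_rows(
  increments=[
    {"x": -0.005, "y": 0, "z": 0, "wx": 0, "wy": 0, "wz": 0},
    {"x": -0.01, "y": 0, "z": 0, "wx": 0, "wy": 0, "wz": 0},
    {"x": -0.015, "y": 0, "z": 0, "wx": 0, "wy": 0, "wz": 0},
    {"x": -0.015, "y": 0, "z": 0, "wx": 0, "wy": 0, "wz": 0},
    {"x": -0.015, "y": 0, "z": 0, "wx": 0, "wy": 0, "wz": 0},
    {"x": -0.02, "y": 0, "z": 0, "wx": 0, "wy": 0, "wz": 0},
    {"x": -0.02, "y": 0, "z": 0, "wx": 0, "wy": 0, "wz": 0},
    {"x": -0.015, "y": 0, "z": 0, "wx": 0, "wy": 0, "wz": 0},
    {"x": 0, "y": 0, "z": 0, "wx": 0, "wy": 0, "wz": 0},
  ],
)

```text
t: 7.17
tool_pos: [0.6218, 0.0277, 0.3829]
orientation: [[0.004, 0.953, -0.304], [-0.001, -0.304, -0.953], [-1.0, 0.004, -0.001]]
wrist_force: [0.7, -0.3, -3.0]
finger_gap: 0.0165
```

```bash
python3 plan.py 0.4077 0.2849 0.38 -17.6; python3 - <<'E'
from h import *
im,c,T=cam("scene"); crop(im,120,120,380,330,3,"s3.png")
E
```

```text
t 7.17 pos [0.6218 0.0277 0.3829] gap 0.0165 F [ 0.7 -0.3 -3. ]
[[0.004, 0.953, -0.304], [-0.001, -0.304, -0.953], [-1.0, 0.004, -0.001]] q [-0.17, 0.17, 0.13, 1.53, -0.0, 1.71]
yaw now -17.7 turn(tool) [-0.0017 -0.0005 -0.0036] shift after turn [ 0.0029 -0.2819 -0.1804] before [ 0.0019 -0.2822 -0.1799] dist 0.335
```

View pics/s3.png

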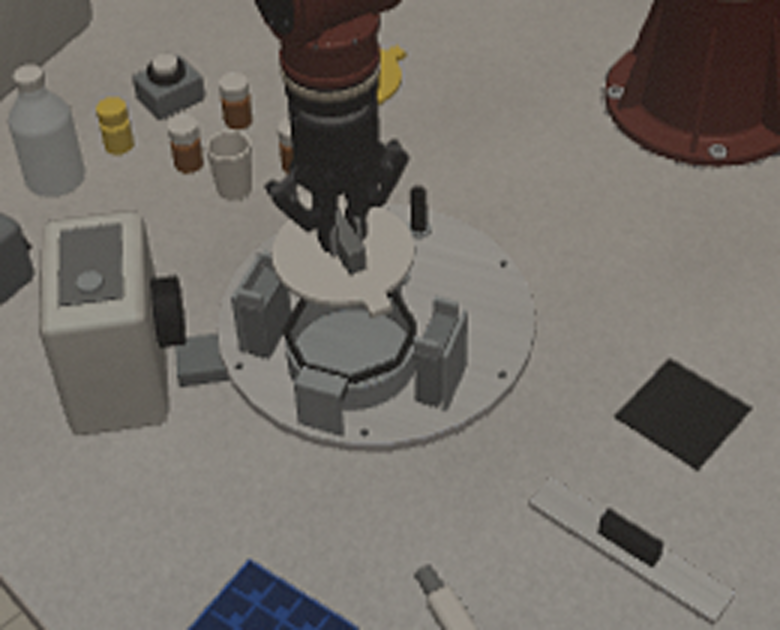

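>>> play_rows(
  increments=[
    {"x": 0, "y": -0.0235, "z": -0.015, "wx": 0, "wy": 0, "wz": 0},
    {"x": 0, "y": -0.0235, "z": -0.015, "wx": 0, "wy": 0, "wz": 0},
    {"x": 0, "y": -0.0235, "z": -0.015, "wx": 0, "wy": 0, "wz": 0},
    {"x": 0, "y": -0.0235, "z": -0.015, "wx": 0, "wy": 0, "wz": 0},
    {"x": 0, "y": -0.0235, "z": -0.015, "wx": 0, "wy": 0, "wz": 0},
    {"x": 0, "y": -0.0235, "z": -0.015, "wx": 0, "wy": 0, "wz": 0},
    {"x": 0, "y": -0.0235, "z": -0.015, "wx": 0, "wy": 0, "wz": 0},
    {"x": 0, "y": -0.0235, "z": -0.015, "wx": 0, "wy": 0, "wz": 0},
    {"x": 0, "y": -0.0235, "z": -0.015, "wx": 0, "wy": 0, "wz": 0},
    {"x": 0, "y": -0.0235, "z": -0.015, "wx": 0, "wy": 0, "wz": 0},
  ],
)

```text
t: 8.05
tool_pos: [0.4417, 0.2429, 0.3778]
orientation: [[-0.003, 0.953, -0.304], [-0.001, -0.304, -0.953], [-1.0, -0.002, 0.002]]
wrist_force: [-0.0, 0.1, -2.7]
finger_gap: 0.0164
```

>>> play_rows(
  increments=[
    {"x": 0, "y": -0.0235, "z": -0.015, "wx": 0, "wy": 0, "wz": 0},
    {"x": 0, "y": -0.0235, "z": -0.015, "wx": 0, "wy": 0, "wz": 0},
    {"x": 0, "y": 0, "z": 0, "wx": 0, "wy": 0, "wz": 0},
    {"x": 0.03, "y": 0, "z": 0, "wx": 0, "wy": 0, "wz": -0.0035},
    {"x": 0.03, "y": 0, "z": 0, "wx": 0, "wy": 0, "wz": 0},
    {"x": 0.03, "y": 0, "z": 0, "wx": 0, "wy": 0, "wz": 0},
    {"x": 0.03, "y": 0, "z": 0, "wx": 0, "wy": 0, "wz": 0},
    {"x": 0.03, "y": 0, "z": 0, "wx": 0, "wy": 0, "wz": 0},
    {"x": 0, "y": 0, "z": 0, "wx": 0, "wy": 0, "wz": 0},
    {"x": 0, "y": 0, "z": 0, "wx": 0, "wy": 0, "wz": 0},
  ],
)

```text
t: 8.88
tool_pos: [0.4057, 0.2845, 0.2278]
orientation: [[-0.008, 0.953, -0.304], [-0.001, -0.304, -0.953], [-1.0, -0.008, 0.003]]
wrist_force: [0.3, 0.6, -1.9]
finger_gap: 0.0164
```

```bash
python3 plan.py 0.4077 0.2849 0.189 -17.6; python3 - <<'E'
from h import *
im,c,T=cam("scene"); crop(im,250,150,450,350,3,"s4.png")
E
```

```text
t 8.88 pos [0.4057 0.2845 0.2278] gap 0.0164 F [ 0.3  0.6 -1.9]
[[-0.008, 0.953, -0.304], [-0.001, -0.304, -0.953], [-1.0, -0.008, 0.003]] q [0.35, -0.17, -0.49, 1.25, 0.0, 2.23]
yaw now -17.7 turn(tool) [-0.0019  0.0034  0.0077] shift after turn [ 0.0388  0.0018 -0.001 ] before [ 0.0388  0.0021 -0.0012] dist 0.039
```

View pics/s4.png

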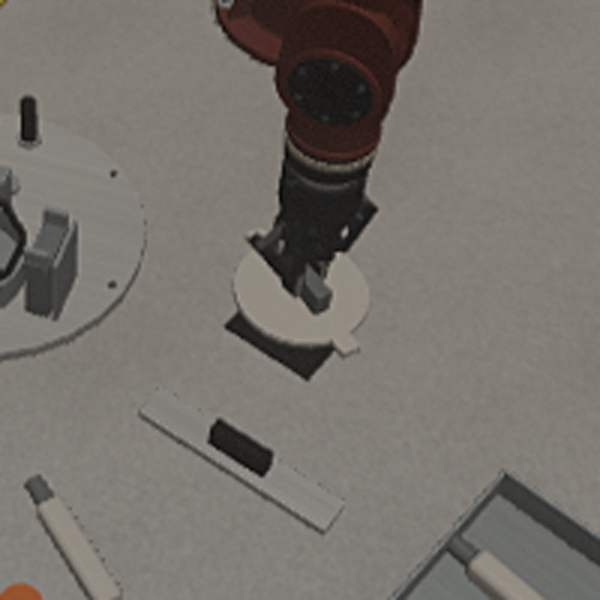

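Over the mat. Lower the rest, then release.

>>> play_rows(
  increments=[
    {"x": 0.015, "y": 0.002, "z": -0.001, "wx": 0, "wy": 0.0035, "wz": 0.0075},
    {"x": 0.012, "y": 0, "z": 0, "wx": 0, "wy": 0, "wz": 0},
    {"x": 0.006, "y": 0, "z": 0, "wx": 0, "wy": 0, "wz": 0},
    {"x": 0.003, "y": 0, "z": 0, "wx": 0, "wy": 0, "wz": 0},
    {"x": 0.002, "y": 0, "z": 0, "wx": 0, "wy": 0, "wz": 0},
    {"x": 0, "y": 0, "z": 0, "wx": 0, "wy": 0, "wz": 0},
    {"x": 0, "y": 0, "z": 0, "wx": 0, "wy": 0, "wz": 0},
  ],
)

```text
t: 9.52
tool_pos: [0.4095, 0.2855, 0.1927]
orientation: [[0.005, 0.953, -0.304], [0.002, -0.304, -0.953], [-1.0, 0.004, -0.004]]
wrist_force: [0.6, -0.3, -2.7]
finger_gap: 0.0166
```

>>> play_rows(
  increments=[
    {"x": 0.0015, "y": 0, "z": 0, "wx": 0, "wy": 0, "wz": -0.004},
    {"x": 0.0015, "y": 0, "z": 0, "wx": 0, "wy": 0, "wz": 0},
    {"x": 0.001, "y": 0, "z": 0, "wx": 0, "wy": 0, "wz": 0},
    {"x": 0, "y": 0, "z": 0, "wx": 0, "wy": 0, "wz": 0},
    {"x": 0, "y": 0, "z": 0, "wx": 0, "wy": 0, "wz": 0},
  ],
)

```text
t: 9.93
tool_pos: [0.4094, 0.2855, 0.1883]
orientation: [[0.001, 0.953, -0.304], [0.003, -0.304, -0.953], [-1.0, 0.0, -0.004]]
wrist_force: [-1.0, 0.9, -2.0]
finger_gap: 0.0164
```

>>> play_rows(
  increments=[
    {"x": 0.0015, "y": 0, "z": 0, "wx": 0, "wy": 0, "wz": 0},
    {"x": 0.001, "y": 0, "z": 0, "wx": 0, "wy": 0, "wz": 0},
    {"x": 0, "y": 0, "z": 0, "wx": 0, "wy": 0, "wz": 0},
    {"x": 0, "y": 0, "z": 0, "wx": 0, "wy": 0, "wz": 0},
  ],
)

```text
t: 10.27
tool_pos: [0.4094, 0.2856, 0.1881]
orientation: [[0.002, 0.953, -0.304], [0.003, -0.304, -0.953], [-1.0, 0.001, -0.003]]
wrist_force: [-11.7, -5.3, 24.5]
finger_gap: 0.0163
```

>>> play_rows(
  increments=[
    {"x": -0.0025, "y": 0, "z": 0, "wx": 0, "wy": 0, "wz": 0},
    {"x": 0, "y": 0, "z": 0, "wx": 0, "wy": 0, "wz": 0},
  ],
)

```text
t: 10.43
tool_pos: [0.4095, 0.2856, 0.1887]
orientation: [[0.002, 0.953, -0.304], [0.004, -0.304, -0.953], [-1.0, 0.001, -0.004]]
wrist_force: [0.4, 0.7, -2.5]
finger_gap: 0.0165
```

>>> play_rows(
  increments=[
    {"x": 0, "y": 0, "z": 0, "wx": 0, "wy": 0, "wz": 0},
    {"x": 0, "y": 0, "z": 0, "wx": 0, "wy": 0, "wz": 0},
    {"x": 0, "y": 0, "z": 0, "wx": 0, "wy": 0, "wz": 0},
    {"x": 0, "y": 0, "z": 0, "wx": 0, "wy": 0, "wz": 0},
    {"x": 0, "y": 0, "z": 0, "wx": 0, "wy": 0, "wz": 0},
    {"x": -0.02, "y": 0, "z": 0, "wx": 0, "wy": 0, "wz": 0},
    {"x": -0.04, "y": 0, "z": 0, "wx": 0, "wy": 0, "wz": 0},
    {"x": -0.04, "y": 0, "z": 0, "wx": 0, "wy": 0, "wz": 0},
    {"x": -0.04, "y": 0, "z": 0, "wx": 0, "wy": 0, "wz": 0},
    {"x": -0.04, "y": 0, "z": 0, "wx": 0, "wy": 0, "wz": 0},
  ],
  fingers=1,
)

```text
t: 11.27
tool_pos: [0.4087, 0.2847, 0.37]
orientation: [[0.001, 0.953, -0.304], [0.003, -0.304, -0.953], [-1.0, 0.0, -0.003]]
wrist_force: [0.7, 0.4, 0.9]
finger_gap: 0.0855
```

```bash
python3 - <<'E'
from h import *
im,c,T=cam("scene"); crop(im,120,110,390,330,2.9,"s5.png"); 
im,c,T=cam("wrist"); cv2.imwrite("pics/w5.png",im);st()
E
python3 plan.py 0.4422 -0.2715 0.35 -17.6
```

```text
t 11.37 pos [0.4104 0.2854 0.3754] gap 0.0855 F [ 0.4  0.2 -0.8]
[[0.011, 0.953, -0.304], [0.007, -0.304, -0.953], [-1.0, 0.008, -0.01]] q [0.34, -0.22, -0.27, 1.51, 0.0, 2.22]
t 11.37 pos [0.4104 0.2854 0.3754] gap 0.0855 F [ 0.4  0.2 -0.8]
[[0.011, 0.953, -0.304], [0.007, -0.304, -0.953], [-1.0, 0.008, -0.01]] q [0.34, -0.22, -0.27, 1.51, 0.0, 2.22]
yaw now -17.7 turn(tool) [-0.0017 -0.0097 -0.0082] shift after turn [0.0254 0.1987 0.5212] before [0.022  0.1994 0.5211] dist 0.558
```

View pics/s5.png

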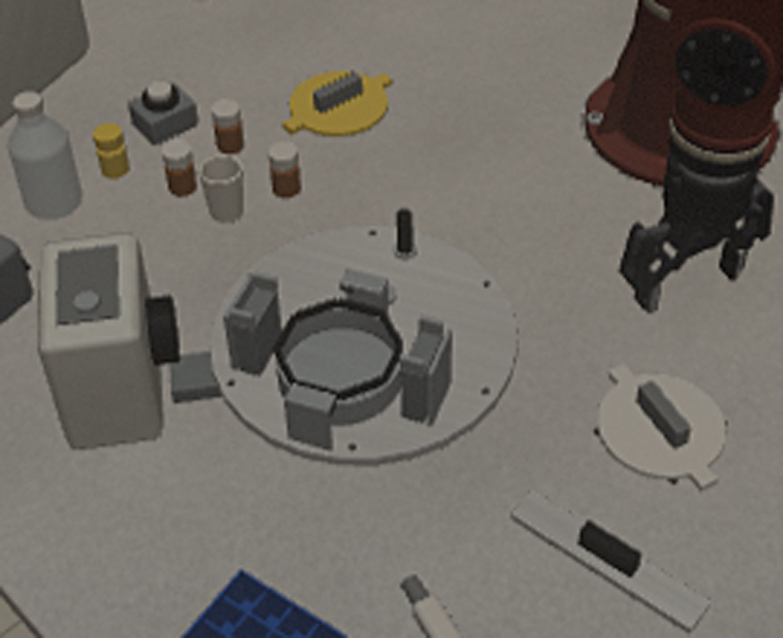

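View pics/w5.png

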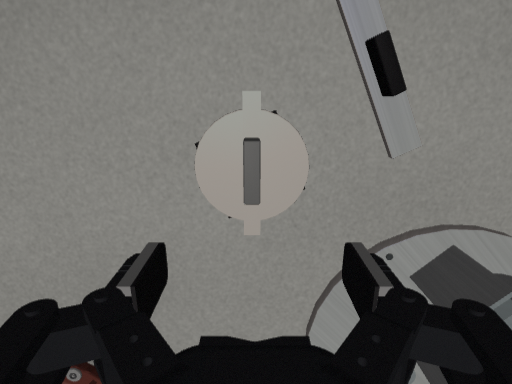

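>>> play_rows(
  increments=[
    {"x": 0, "y": 0.0142, "z": 0.0372, "wx": 0, "wy": -0.01, "wz": -0.008},
    {"x": 0, "y": 0.0142, "z": 0.0372, "wx": 0, "wy": 0, "wz": 0},
    {"x": 0, "y": 0.0142, "z": 0.0372, "wx": 0, "wy": 0, "wz": 0},
    {"x": 0, "y": 0.0142, "z": 0.0372, "wx": 0, "wy": 0, "wz": 0},
    {"x": 0, "y": 0.0142, "z": 0.0372, "wx": 0, "wy": 0, "wz": 0},
    {"x": 0, "y": 0.0142, "z": 0.0372, "wx": 0, "wy": 0, "wz": 0},
    {"x": 0, "y": 0.0142, "z": 0.0372, "wx": 0, "wy": 0, "wz": 0},
    {"x": 0, "y": 0.0142, "z": 0.0372, "wx": 0, "wy": 0, "wz": 0},
    {"x": 0, "y": 0.0142, "z": 0.0372, "wx": 0, "wy": 0, "wz": 0},
    {"x": 0, "y": 0.0142, "z": 0.0372, "wx": 0, "wy": 0, "wz": 0},
  ],
  fingers=0.62,
)

```text
t: 12.2
tool_pos: [0.4309, -0.1147, 0.3691]
orientation: [[-0.009, 0.953, -0.304], [-0.004, -0.304, -0.953], [-1.0, -0.007, 0.007]]
wrist_force: [0.9, 1.3, -0.3]
finger_gap: 0.0532
```

>>> play_rows(
  increments=[
    {"x": 0, "y": 0.0142, "z": 0.0372, "wx": 0, "wy": 0, "wz": 0},
    {"x": 0, "y": 0.0142, "z": 0.0372, "wx": 0, "wy": 0, "wz": 0},
    {"x": 0, "y": 0, "z": 0, "wx": 0, "wy": 0, "wz": 0},
    {"x": 0, "y": 0, "z": 0, "wx": 0, "wy": 0, "wz": 0},
  ],
)

```text
t: 12.53
tool_pos: [0.4354, -0.194, 0.3688]
orientation: [[-0.011, 0.952, -0.307], [-0.003, -0.308, -0.952], [-1.0, -0.009, 0.006]]
wrist_force: [-0.3, 0.0, -1.1]
finger_gap: 0.053
```

```bash
python3 - <<'E'
from h import *
im,c,T=cam("wrist"); cv2.imwrite("pics/w6.png",im)
im,c,T=cam("top"); cv2.imwrite("pics/t6.png",im); print("beaker",onz(c,T,352,179,.07))
E
python3 plan.py 0.4422 -0.2715 0.26 -17.6
```

```text
beaker [ 0.51802538 -0.28963534  0.07      ]
t 12.63 pos [ 0.4356 -0.1919  0.3692] gap 0.0526 F [0.5 0.3 0.9]
[[-0.01, 0.953, -0.304], [-0.003, -0.304, -0.953], [-1.0, -0.009, 0.006]] q [-0.69, -0.28, -0.33, 1.53, -0.01, 1.19]
yaw now -17.7 turn(tool) [-0.002   0.0061  0.0087] shift after turn [0.1092 0.0304 0.0739] before [0.1094 0.0315 0.0732] dist 0.135
```

View pics/w6.png

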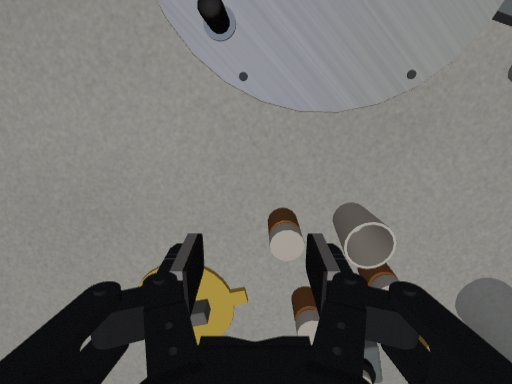

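View pics/t6.png

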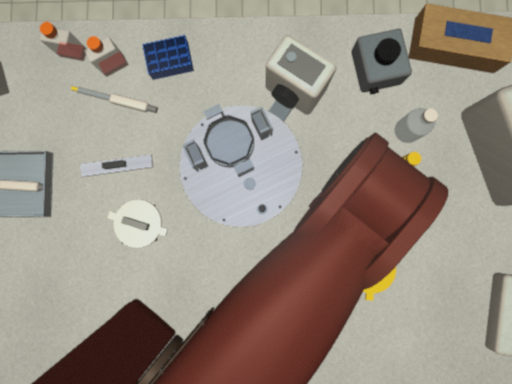

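>>> play_rows(
  increments=[
    {"x": 0, "y": 0.0152, "z": 0.037, "wx": 0, "wy": 0.006, "wz": 0.0085},
    {"x": 0, "y": 0.0152, "z": 0.037, "wx": 0, "wy": 0, "wz": 0},
    {"x": 0.03, "y": 0, "z": 0, "wx": 0, "wy": 0, "wz": 0},
    {"x": 0.03, "y": 0, "z": 0, "wx": 0, "wy": 0, "wz": 0},
    {"x": 0.02, "y": 0, "z": 0, "wx": 0, "wy": 0, "wz": 0},
    {"x": 0, "y": 0, "z": 0, "wx": 0, "wy": 0, "wz": 0},
    {"x": 0, "y": 0, "z": 0, "wx": 0, "wy": 0, "wz": 0},
    {"x": 0, "y": 0, "z": 0, "wx": 0, "wy": 0, "wz": 0},
  ],
)

```text
t: 13.3
tool_pos: [0.4428, -0.2714, 0.2913]
orientation: [[0.002, 0.953, -0.303], [-0.002, -0.303, -0.953], [-1.0, 0.002, 0.001]]
wrist_force: [-0.6, 0.1, 0.7]
finger_gap: 0.0529
```

```bash
cat > caps.py <<'E'
from h import *
import sys
st()
im,c,T=cam("wrist"); cv2.imwrite("pics/"+sys.argv[1],im)
hs=cv2.cvtColor(cv2.GaussianBlur(im,(3,3),0),cv2.COLOR_BGR2HSV)
m=(hs[...,2]>115)&(hs[...,1]<70)&(hs[...,1]>18)
print("hsv at cap")
E
python3 caps.py w7.png;python3 plan.py 0.4422 -0.2715 0.20 -17.6
```

```text
t 13.30 pos [ 0.4428 -0.2714  0.2913] gap 0.0529 F [-0.6  0.1  0.7]
[[0.002, 0.953, -0.303], [-0.002, -0.303, -0.953], [-1.0, 0.002, 0.001]] q [-0.8, -0.14, -0.35, 1.36, -0.0, 1.08]
hsv at cap
t 13.35 pos [ 0.4429 -0.2717  0.2917] gap 0.0530 F [-0.3  0.4  0.9]
[[0.002, 0.953, -0.303], [-0.003, -0.303, -0.953], [-1.0, 0.003, 0.002]] q [-0.8, -0.14, -0.35, 1.36, -0.0, 1.08]
yaw now -17.6 turn(tool) [-0.0006  0.0019 -0.003 ] shift after turn [ 0.0917 -0.0007  0.    ] before [ 0.0917 -0.001  -0.0002] dist 0.092
```

View pics/w7.png

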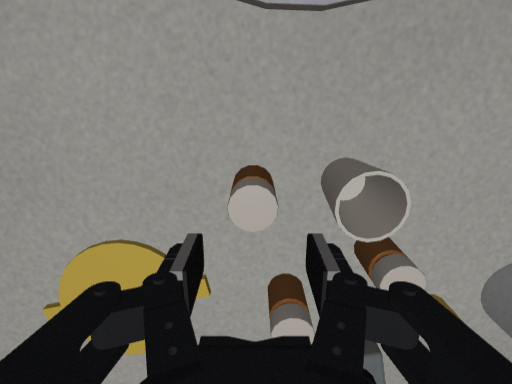

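```bash
python3 - <<'E'
from h import *
im,c,T=cam("wrist")
print("B",onz(c,T,252.5,205.5,.064),"edges",onz(c,T,228.5,205,.064),onz(c,T,277,205,.064))
print("C~",onz(c,T,291,325,.064),"A~",onz(c,T,402,278,.064),"bk",onz(c,T,371,206,.07))
E
```

```text
B [ 0.44275424 -0.26865018  0.064     ] edges [ 0.4270052  -0.26323863  0.064     ] [ 0.45906678 -0.27346509  0.064     ]
C~ [ 0.44105576 -0.37433202  0.064     ] A~ [ 0.53224379 -0.35825896  0.064     ] bk [ 0.51945648 -0.29113823  0.07      ]
```

>>> play_rows(
  increments=[
    {"x": 0.02, "y": -0.0005, "z": -0.0015, "wx": 0, "wy": 0, "wz": 0},
    {"x": 0.02, "y": 0, "z": 0, "wx": 0, "wy": 0, "wz": 0},
    {"x": 0.02, "y": 0, "z": 0, "wx": 0, "wy": 0, "wz": 0},
    {"x": 0.02, "y": 0, "z": 0, "wx": 0, "wy": 0, "wz": 0},
    {"x": 0.0115, "y": 0, "z": 0, "wx": 0, "wy": 0, "wz": 0},
    {"x": 0, "y": 0, "z": 0, "wx": 0, "wy": 0, "wz": 0},
    {"x": 0, "y": 0, "z": 0, "wx": 0, "wy": 0, "wz": 0},
  ],
)

```text
t: 13.98
tool_pos: [0.4424, -0.2706, 0.1989]
orientation: [[0.001, 0.953, -0.304], [-0.001, -0.304, -0.953], [-1.0, 0.001, 0.001]]
wrist_force: [0.3, -0.5, -0.1]
finger_gap: 0.053
```

>>> play_rows(
  increments=[
    {"x": 0, "y": 0, "z": 0, "wx": 0, "wy": 0, "wz": 0},
    {"x": 0, "y": 0, "z": 0, "wx": 0, "wy": 0, "wz": 0},
    {"x": 0, "y": 0, "z": 0, "wx": 0, "wy": 0, "wz": 0},
    {"x": 0, "y": 0, "z": 0, "wx": 0, "wy": 0, "wz": 0},
    {"x": 0, "y": 0, "z": 0, "wx": 0, "wy": 0, "wz": 0},
    {"x": 0, "y": 0, "z": 0, "wx": 0, "wy": 0, "wz": 0},
  ],
  fingers=0,
  newtons=40,
)

```text
t: 14.48
tool_pos: [0.4428, -0.2711, 0.2]
orientation: [[0.002, 0.953, -0.304], [-0.003, -0.304, -0.953], [-1.0, 0.003, 0.002]]
wrist_force: [-0.6, 1.2, 6.2]
finger_gap: 0.035
```

```bash
python3 plan.py 0.4422 -0.2715 0.33 -17.6; python3 - <<'E'
from h import *
im,c,T=cam("wrist"); cv2.imwrite("pics/w8.png",im)
a=np.radians(25.3)
for f in (252.4,12.4,132.4): print(f,.621+.025*np.cos(np.radians(f)),.0275+.025*np.sin(np.radians(f)))
E
```

```text
t 14.48 pos [ 0.4428 -0.2711  0.2   ] gap 0.0350 F [-0.6  1.2  6.2]
[[0.002, 0.953, -0.304], [-0.003, -0.304, -0.953], [-1.0, 0.003, 0.002]] q [-0.8, -0.08, -0.46, 1.18, -0.0, 1.08]
yaw now -17.7 turn(tool) [-0.0018  0.002  -0.003 ] shift after turn [-0.13   -0.0004  0.0006] before [-1.3e-01 -1.0e-04  8.0e-04] dist 0.130
252.4 0.6134407527312389 0.0036702333051763236
12.4 0.6454168069583542 0.03286838317917658
132.4 0.6041424403104069 0.045961383515647096
```

View pics/w8.png

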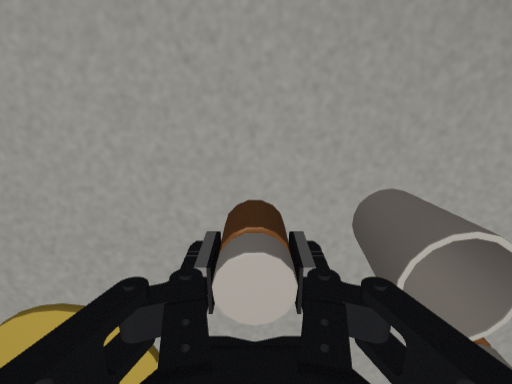

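>>> play_rows(
  increments=[
    {"x": -0.01, "y": 0, "z": 0, "wx": 0, "wy": 0, "wz": 0},
    {"x": -0.035, "y": 0, "z": 0, "wx": 0, "wy": 0, "wz": 0},
    {"x": -0.035, "y": 0, "z": 0, "wx": 0, "wy": 0, "wz": 0},
    {"x": -0.035, "y": 0, "z": 0, "wx": 0, "wy": 0, "wz": 0},
    {"x": -0.035, "y": 0, "z": 0, "wx": 0, "wy": 0, "wz": 0},
    {"x": 0, "y": 0, "z": 0, "wx": 0, "wy": 0, "wz": 0},
    {"x": 0, "y": 0, "z": 0, "wx": 0, "wy": 0, "wz": 0},
  ],
)

```text
t: 15.12
tool_pos: [0.4426, -0.2708, 0.3514]
orientation: [[0.004, 0.953, -0.304], [-0.004, -0.304, -0.953], [-1.0, 0.005, 0.003]]
wrist_force: [0.4, 0.1, -1.1]
finger_gap: 0.0349
```

```bash
python3 plan.py 0.6134 0.0037 0.35 -17.6
```

```text
t 15.12 pos [ 0.4426 -0.2708  0.3514] gap 0.0349 F [ 0.4  0.1 -1.1]
[[0.004, 0.953, -0.304], [-0.004, -0.304, -0.953], [-1.0, 0.005, 0.003]] q [-0.8, -0.15, -0.25, 1.47, -0.0, 1.08]
yaw now -17.7 turn(tool) [-0.0018  0.003  -0.005 ] shift after turn [ 0.0014  0.0798 -0.3133] before [ 0.0008  0.0792 -0.3135] dist 0.323
```

>>> play_rows(
  increments=[
    {"x": 0, "y": 0.0088, "z": -0.0348, "wx": 0, "wy": 0.003, "wz": -0.005},
    {"x": 0, "y": 0.0088, "z": -0.0348, "wx": 0, "wy": 0, "wz": 0},
    {"x": 0, "y": 0.0088, "z": -0.0348, "wx": 0, "wy": 0, "wz": 0},
    {"x": 0, "y": 0.0088, "z": -0.0348, "wx": 0, "wy": 0, "wz": 0},
    {"x": 0, "y": 0.0088, "z": -0.0348, "wx": 0, "wy": 0, "wz": 0},
    {"x": 0, "y": 0.0088, "z": -0.0348, "wx": 0, "wy": 0, "wz": 0},
    {"x": 0, "y": 0.0088, "z": -0.0348, "wx": 0, "wy": 0, "wz": 0},
    {"x": 0, "y": 0.0088, "z": -0.0348, "wx": 0, "wy": 0, "wz": 0},
    {"x": 0, "y": 0.0088, "z": -0.0348, "wx": 0, "wy": 0, "wz": 0},
    {"x": 0, "y": 0, "z": 0, "wx": 0, "wy": 0, "wz": 0},
  ],
)

```text
t: 15.95
tool_pos: [0.6141, 0.0087, 0.3465]
orientation: [[-0.005, 0.954, -0.3], [0.006, -0.3, -0.954], [-1.0, -0.007, -0.004]]
wrist_force: [0.6, 0.6, -0.7]
finger_gap: 0.0351
```

```bash
python3 plan.py 0.6134 0.0037 0.25 -17.6;  python3 - <<'E'
from h import *
im,c,T=cam("wrist"); cv2.imwrite("pics/w9.png",im)
E
```

```text
t 15.95 pos [0.6141 0.0087 0.3465] gap 0.0351 F [ 0.6  0.6 -0.7]
[[-0.005, 0.954, -0.3], [0.006, -0.3, -0.954], [-1.0, -0.007, -0.004]] q [-0.2, 0.15, 0.04, 1.47, 0.0, 1.68]
yaw now -17.5 turn(tool) [ 0.0026 -0.004   0.0068] shift after turn [0.0965 0.0008 0.005 ] before [0.0965 0.0015 0.0054] dist 0.097
```

View pics/w9.png

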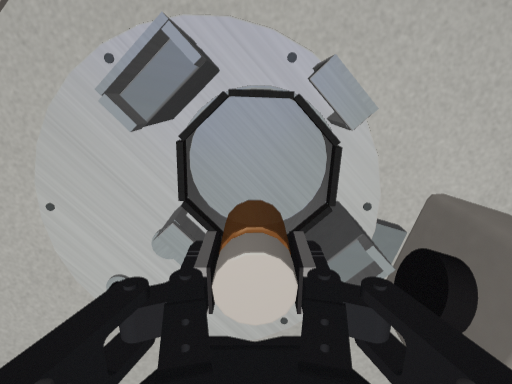

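```bash
python3 - <<'E'
from h import *
im,c,T=cam("wrist"); print(proj(c,T,[.621,.0275,.095]),proj(c,T,[.621,.0275,.049]))
m=[proj(c,T,[.621+.056*np.cos(a),.0275+.056*np.sin(a),.095]) for a in np.arange(0,6.28,.26)]+[proj(c,T,[.621+.062*np.cos(a),.0275+.062*np.sin(a),.049]) for a in np.arange(0,6.28,.26)]
crop(im,130,50,390,290,3,"w9c.png",m)
E
```

```text
[258.89363241 171.70465915] [258.55742645 159.44458954]
```

View pics/w9c.png

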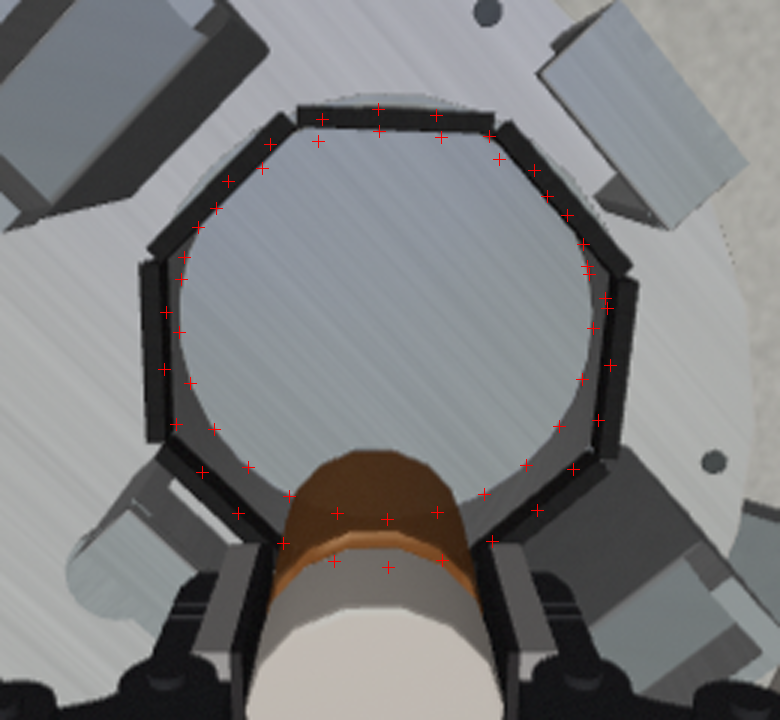

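Pot centre estimate fits well. Lower the jar in.

>>> play_rows(
  increments=[
    {"x": 0.01, "y": 0.001, "z": 0.005, "wx": 0, "wy": -0.004, "wz": 0.0068},
    {"x": 0.02, "y": 0, "z": 0, "wx": 0, "wy": 0, "wz": 0},
    {"x": 0.02, "y": 0, "z": 0, "wx": 0, "wy": 0, "wz": 0},
    {"x": 0.02, "y": 0, "z": 0, "wx": 0, "wy": 0, "wz": 0},
    {"x": 0.012, "y": 0, "z": 0, "wx": 0, "wy": 0, "wz": 0},
    {"x": 0.008, "y": 0, "z": 0, "wx": 0, "wy": 0, "wz": 0},
    {"x": 0, "y": 0, "z": 0, "wx": 0, "wy": 0, "wz": 0},
    {"x": 0, "y": 0, "z": 0, "wx": 0, "wy": 0, "wz": 0},
  ],
)

```text
t: 16.72
tool_pos: [0.6122, -0.0019, 0.2587]
orientation: [[0.002, 0.952, -0.305], [-0.002, -0.305, -0.952], [-1.0, 0.002, 0.002]]
wrist_force: [-0.5, 0.3, -1.4]
finger_gap: 0.0352
```

```bash
python3 plan.py 0.6134 0.0037 0.249 -17.6
```

```text
t 16.72 pos [ 0.6122 -0.0019  0.2587] gap 0.0352 F [-0.5  0.3 -1.4]
[[0.002, 0.952, -0.305], [-0.002, -0.305, -0.952], [-1.0, 0.002, 0.002]] q [-0.22, 0.16, -0.1, 1.3, -0.0, 1.66]
yaw now -17.7 turn(tool) [-0.0025  0.0017 -0.0024] shift after turn [ 0.0097 -0.0006 -0.0056] before [ 0.0097 -0.0006 -0.0057] dist 0.011
```

>>> play_rows(
  increments=[
    {"x": 0.002, "y": 0, "z": -0.005, "wx": 0, "wy": 0, "wz": 0},
    {"x": 0.004, "y": 0, "z": 0, "wx": 0, "wy": 0, "wz": 0},
    {"x": 0.003, "y": 0, "z": 0, "wx": 0, "wy": 0, "wz": 0},
    {"x": 0, "y": 0, "z": 0, "wx": 0, "wy": 0, "wz": 0},
    {"x": 0, "y": 0, "z": 0, "wx": 0, "wy": 0, "wz": 0},
    {"x": 0, "y": 0, "z": 0, "wx": 0, "wy": 0, "wz": 0},
  ],
)

```text
t: 17.22
tool_pos: [0.6139, 0.0035, 0.2496]
orientation: [[0.002, 0.953, -0.304], [-0.002, -0.304, -0.953], [-1.0, 0.002, 0.002]]
wrist_force: [0.5, 0.3, 0.2]
finger_gap: 0.0352
```

Near contact; open gently and rise.

>>> play_rows(
  increments=[
    {"x": 0, "y": 0, "z": 0, "wx": 0, "wy": 0, "wz": 0},
    {"x": 0, "y": 0, "z": 0, "wx": 0, "wy": 0, "wz": 0},
    {"x": 0, "y": 0, "z": 0, "wx": 0, "wy": 0, "wz": 0},
    {"x": -0.01, "y": 0, "z": 0, "wx": 0, "wy": 0, "wz": 0},
    {"x": -0.03, "y": 0, "z": 0, "wx": 0, "wy": 0, "wz": 0},
    {"x": -0.03, "y": 0, "z": 0, "wx": 0, "wy": 0, "wz": 0},
    {"x": -0.03, "y": 0, "z": 0, "wx": 0, "wy": 0, "wz": 0},
    {"x": 0, "y": 0, "z": 0, "wx": 0, "wy": 0, "wz": 0},
    {"x": 0, "y": 0, "z": 0, "wx": 0, "wy": 0, "wz": 0},
  ],
  fingers=0.55,
)

```text
t: 17.97
tool_pos: [0.6144, 0.0036, 0.3526]
orientation: [[0.006, 0.953, -0.304], [-0.003, -0.304, -0.953], [-1.0, 0.007, 0.001]]
wrist_force: [-1.0, -0.9, -1.0]
finger_gap: 0.0471
```

```bash
python3 plan.py 0.4400 -0.382 0.33 -17.6;  python3 - <<'E'
from h import *
im,c,T=cam("wrist"); cv2.imwrite("pics/w10.png",im)
im,c,T=cam("top"); crop(im,320,140,450,310,3.5,"t10.png")
E
```

```text
t 17.97 pos [0.6144 0.0036 0.3526] gap 0.0471 F [-1.  -0.9 -1. ]
[[0.006, 0.953, -0.304], [-0.003, -0.304, -0.953], [-1.0, 0.007, 0.001]] q [-0.21, 0.14, 0.04, 1.47, -0.0, 1.67]
yaw now -17.7 turn(tool) [-0.0018  0.0011 -0.0071] shift after turn [ 0.0226 -0.0496  0.4202] before [ 0.0227 -0.0491  0.4203] dist 0.424
```

View pics/w10.png

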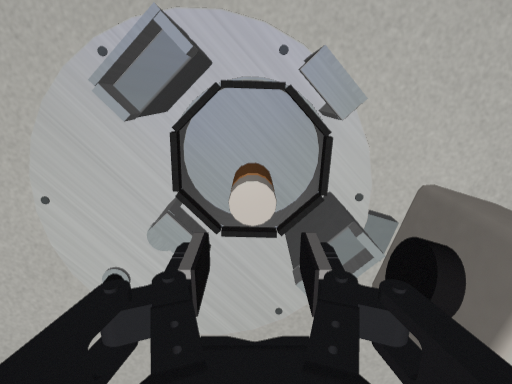

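View pics/t10.png

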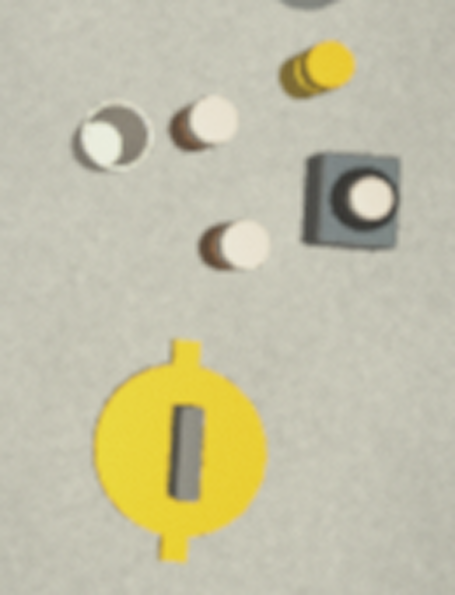

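>>> play_rows(
  increments=[
    {"x": 0, "y": -0.0045, "z": 0.038, "wx": 0, "wy": 0, "wz": -0.007},
    {"x": 0, "y": -0.0045, "z": 0.038, "wx": 0, "wy": 0, "wz": 0},
    {"x": 0, "y": -0.0045, "z": 0.038, "wx": 0, "wy": 0, "wz": 0},
    {"x": 0, "y": -0.0045, "z": 0.038, "wx": 0, "wy": 0, "wz": 0},
    {"x": 0, "y": -0.0045, "z": 0.038, "wx": 0, "wy": 0, "wz": 0},
    {"x": 0, "y": -0.0045, "z": 0.038, "wx": 0, "wy": 0, "wz": 0},
    {"x": 0, "y": -0.0045, "z": 0.038, "wx": 0, "wy": 0, "wz": 0},
    {"x": 0, "y": -0.0045, "z": 0.038, "wx": 0, "wy": 0, "wz": 0},
    {"x": 0, "y": -0.0045, "z": 0.038, "wx": 0, "wy": 0, "wz": 0},
    {"x": 0, "y": -0.0045, "z": 0.038, "wx": 0, "wy": 0, "wz": 0},
  ],
  fingers=0.62,
)

```text
t: 18.9
tool_pos: [0.4539, -0.3459, 0.3488]
orientation: [[-0.006, 0.953, -0.304], [0.002, -0.304, -0.953], [-1.0, -0.006, 0.0]]
wrist_force: [0.2, -1.1, -0.6]
finger_gap: 0.0531
```

>>> play_rows(
  increments=[
    {"x": 0, "y": -0.0045, "z": 0.038, "wx": 0, "wy": 0, "wz": 0},
    {"x": 0.03, "y": 0, "z": 0, "wx": 0, "wy": 0, "wz": 0},
    {"x": 0.03, "y": 0, "z": 0, "wx": 0, "wy": 0, "wz": 0},
    {"x": 0, "y": 0, "z": 0, "wx": 0, "wy": 0, "wz": 0},
    {"x": 0, "y": 0, "z": 0, "wx": 0, "wy": 0, "wz": 0},
    {"x": 0, "y": 0, "z": 0, "wx": 0, "wy": 0, "wz": 0},
  ],
)

```text
t: 19.4
tool_pos: [0.4394, -0.3792, 0.2912]
orientation: [[-0.005, 0.953, -0.304], [-0.0, -0.304, -0.953], [-1.0, -0.005, 0.002]]
wrist_force: [0.8, -0.8, -0.5]
finger_gap: 0.0528
```

```bash
python3 plan.py 0.4390 -0.3840 0.20 -17.6;  python3 - <<'E'
from h import *
im,c,T=cam("wrist"); cv2.imwrite("pics/w11.png",im)
print(proj(c,T,[.439,-.384,.064]))
E
```

```text
t 19.40 pos [ 0.4394 -0.3792  0.2912] gap 0.0528 F [ 0.8 -0.8 -0.5]
[[-0.005, 0.953, -0.304], [-0.0, -0.304, -0.953], [-1.0, -0.005, 0.002]] q [-0.94, 0.06, -0.16, 1.36, -0.0, 0.94]
yaw now -17.7 turn(tool) [-0.0012  0.0016  0.0047] shift after turn [0.0912 0.0011 0.0047] before [0.0912 0.0015 0.0046] dist 0.091
[258.03201301 216.05570227]
```

View pics/w11.png

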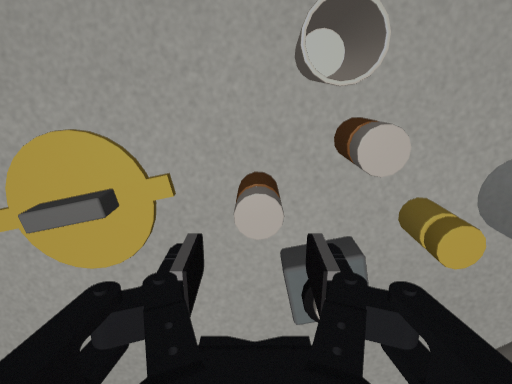

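>>> play_rows(
  increments=[
    {"x": 0.02, "y": 0.001, "z": 0.003, "wx": 0, "wy": 0.0015, "wz": 0.0045},
    {"x": 0.02, "y": 0, "z": 0, "wx": 0, "wy": 0, "wz": 0},
    {"x": 0.02, "y": 0, "z": 0, "wx": 0, "wy": 0, "wz": 0},
    {"x": 0.02, "y": 0, "z": 0, "wx": 0, "wy": 0, "wz": 0},
    {"x": 0.011, "y": 0, "z": 0, "wx": 0, "wy": 0, "wz": 0},
    {"x": 0, "y": 0, "z": 0, "wx": 0, "wy": 0, "wz": 0},
    {"x": 0, "y": 0, "z": 0, "wx": 0, "wy": 0, "wz": 0},
  ],
)

```text
t: 20.03
tool_pos: [0.4395, -0.3827, 0.2004]
orientation: [[0.0, 0.953, -0.304], [-0.001, -0.304, -0.953], [-1.0, 0.0, 0.0]]
wrist_force: [0.2, -0.6, 0.5]
finger_gap: 0.0532
```

>>> play_rows(
  increments=[
    {"x": 0, "y": 0, "z": 0, "wx": 0, "wy": 0, "wz": 0},
    {"x": 0, "y": 0, "z": 0, "wx": 0, "wy": 0, "wz": 0},
    {"x": 0, "y": 0, "z": 0, "wx": 0, "wy": 0, "wz": 0},
    {"x": 0, "y": 0, "z": 0, "wx": 0, "wy": 0, "wz": 0},
    {"x": 0, "y": 0, "z": 0, "wx": 0, "wy": 0, "wz": 0},
    {"x": 0, "y": 0, "z": 0, "wx": 0, "wy": 0, "wz": 0},
  ],
  fingers=0,
  newtons=40,
)

```text
t: 20.53
tool_pos: [0.4397, -0.3833, 0.2015]
orientation: [[0.002, 0.953, -0.304], [-0.002, -0.304, -0.953], [-1.0, 0.002, 0.002]]
wrist_force: [-1.7, 1.6, 7.2]
finger_gap: 0.0348
```

>>> play_rows(
  increments=[
    {"x": -0.01, "y": 0, "z": 0, "wx": 0, "wy": 0, "wz": 0},
    {"x": -0.035, "y": 0, "z": 0, "wx": 0, "wy": 0, "wz": 0},
    {"x": -0.035, "y": 0, "z": 0, "wx": 0, "wy": 0, "wz": 0},
    {"x": -0.035, "y": 0, "z": 0, "wx": 0, "wy": 0, "wz": 0},
    {"x": -0.038, "y": 0, "z": 0, "wx": 0, "wy": 0, "wz": 0},
    {"x": 0, "y": 0, "z": 0, "wx": 0, "wy": 0, "wz": 0},
    {"x": 0, "y": 0, "z": 0, "wx": 0, "wy": 0, "wz": 0},
  ],
)

```text
t: 21.12
tool_pos: [0.4396, -0.3832, 0.3562]
orientation: [[0.003, 0.953, -0.304], [-0.005, -0.304, -0.953], [-1.0, 0.005, 0.004]]
wrist_force: [0.6, -0.3, -2.1]
finger_gap: 0.0354
```

```bash
python3 plan.py 0.6042 0.0460 0.355 -17.6; python3 - <<'E'
from h import *
im,c,T=cam("wrist"); cv2.imwrite("pics/w12.png",im)
E
```

```text
t 21.12 pos [ 0.4396 -0.3832  0.3562] gap 0.0354 F [ 0.6 -0.3 -2.1]
[[0.003, 0.953, -0.304], [-0.005, -0.304, -0.953], [-1.0, 0.005, 0.004]] q [-0.94, 0.04, -0.05, 1.47, -0.0, 0.94]
yaw now -17.7 turn(tool) [-0.0018  0.0036 -0.0046] shift after turn [ 0.0012  0.0271 -0.4589] before [-3.00e-04  2.63e-02 -4.59e-01] dist 0.460
```

View pics/w12.png

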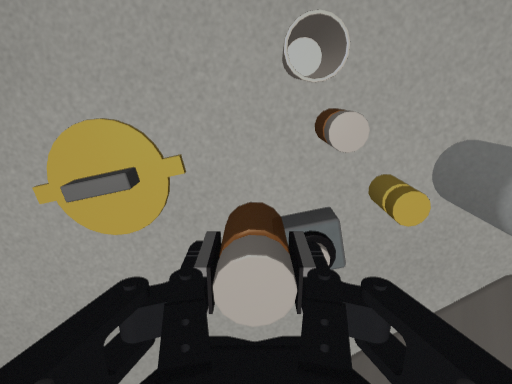

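>>> play_rows(
  increments=[
    {"x": 0, "y": 0.0022, "z": -0.0382, "wx": 0, "wy": 0.0036, "wz": -0.0046},
    {"x": 0, "y": 0.0022, "z": -0.0382, "wx": 0, "wy": 0, "wz": 0},
    {"x": 0, "y": 0.0022, "z": -0.0382, "wx": 0, "wy": 0, "wz": 0},
    {"x": 0, "y": 0.0022, "z": -0.0382, "wx": 0, "wy": 0, "wz": 0},
    {"x": 0, "y": 0.0022, "z": -0.0382, "wx": 0, "wy": 0, "wz": 0},
    {"x": 0, "y": 0.0022, "z": -0.0382, "wx": 0, "wy": 0, "wz": 0},
    {"x": 0, "y": 0.0022, "z": -0.0382, "wx": 0, "wy": 0, "wz": 0},
    {"x": 0, "y": 0.0022, "z": -0.0382, "wx": 0, "wy": 0, "wz": 0},
    {"x": 0, "y": 0.0022, "z": -0.0382, "wx": 0, "wy": 0, "wz": 0},
    {"x": 0, "y": 0.0022, "z": -0.0382, "wx": 0, "wy": 0, "wz": 0},
  ],
)

```text
t: 22.0
tool_pos: [0.5761, -0.0233, 0.3519]
orientation: [[-0.006, 0.953, -0.304], [0.005, -0.304, -0.953], [-1.0, -0.007, -0.003]]
wrist_force: [-0.3, -0.4, -0.9]
finger_gap: 0.035
```

>>> play_rows(
  increments=[
    {"x": 0, "y": 0.0022, "z": -0.0382, "wx": 0, "wy": 0, "wz": 0},
    {"x": 0, "y": 0.0022, "z": -0.0382, "wx": 0, "wy": 0, "wz": 0},
    {"x": 0, "y": 0, "z": 0, "wx": -0.1, "wy": 0, "wz": 0},
    {"x": 0, "y": 0, "z": 0, "wx": -0.12, "wy": 0, "wz": 0},
    {"x": 0, "y": 0, "z": 0, "wx": -0.12, "wy": 0, "wz": 0},
    {"x": 0, "y": 0, "z": 0, "wx": -0.12, "wy": 0, "wz": 0},
    {"x": 0, "y": 0, "z": 0, "wx": -0.12, "wy": 0, "wz": 0},
    {"x": 0, "y": 0, "z": 0, "wx": -0.12, "wy": 0, "wz": 0},
    {"x": 0, "y": 0, "z": 0, "wx": -0.12, "wy": 0, "wz": 0},
    {"x": 0, "y": 0, "z": 0, "wx": -0.12, "wy": 0, "wz": 0},
  ],
)

```text
t: 22.83
tool_pos: [0.6032, 0.0461, 0.3519]
orientation: [[-0.006, 0.804, 0.595], [0.005, 0.595, -0.804], [-1.0, -0.002, -0.008]]
wrist_force: [0.3, -0.7, -1.7]
finger_gap: 0.0358
```

>>> play_rows(
  increments=[
    {"x": 0, "y": 0, "z": 0, "wx": -0.1, "wy": 0, "wz": 0},
    {"x": 0, "y": 0, "z": 0, "wx": 0, "wy": 0, "wz": 0},
    {"x": 0, "y": 0, "z": 0, "wx": 0, "wy": 0, "wz": 0},
  ],
)

```text
t: 23.08
tool_pos: [0.6034, 0.046, 0.3524]
orientation: [[-0.005, 0.747, 0.665], [0.005, 0.665, -0.747], [-1.0, -0.001, -0.007]]
wrist_force: [0.6, 0.4, -1.9]
finger_gap: 0.0351
```

```bash
python3 plan.py 0.6042 0.0460 0.2505 42.4; python3 - <<'E'
from h import *
im,c,T=cam("wrist"); cv2.imwrite("pics/w13.png",im)
E
```

```text
t 23.08 pos [0.6034 0.046  0.3524] gap 0.0351 F [ 0.6  0.4 -1.9]
[[-0.005, 0.747, 0.665], [0.005, 0.665, -0.747], [-1.0, -0.001, -0.007]] q [-0.14, 0.12, 0.02, 1.48, 0.0, 0.7]
yaw now 41.7 turn(tool) [-0.0123 -0.0074  0.0007] shift after turn [0.1019 0.0006 0.0006] before [0.1019 0.0007 0.0013] dist 0.102
```

View pics/w13.png

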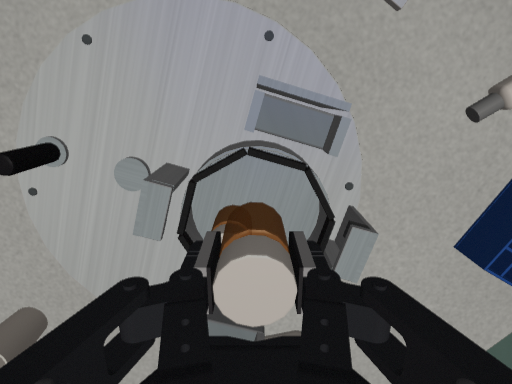

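>>> play_rows(
  increments=[
    {"x": 0.02, "y": 0.0005, "z": 0.0005, "wx": -0.012, "wy": -0.0074, "wz": 0},
    {"x": 0.02, "y": 0, "z": 0, "wx": 0, "wy": 0, "wz": 0},
    {"x": 0.02, "y": 0, "z": 0, "wx": 0, "wy": 0, "wz": 0},
    {"x": 0.015, "y": 0, "z": 0, "wx": 0, "wy": 0, "wz": 0},
    {"x": 0.01, "y": 0, "z": 0, "wx": 0, "wy": 0, "wz": 0},
    {"x": 0.008, "y": 0, "z": 0, "wx": 0, "wy": 0, "wz": 0},
    {"x": 0.005, "y": 0, "z": 0, "wx": 0, "wy": 0, "wz": 0},
    {"x": 0.003, "y": 0, "z": 0, "wx": 0, "wy": 0, "wz": 0},
    {"x": 0, "y": 0, "z": 0, "wx": 0, "wy": 0, "wz": 0},
    {"x": 0, "y": 0, "z": 0, "wx": 0, "wy": 0, "wz": 0},
  ],
)

```text
t: 23.97
tool_pos: [0.6047, 0.046, 0.2534]
orientation: [[0.002, 0.737, 0.676], [-0.001, 0.676, -0.737], [-1.0, 0.001, 0.002]]
wrist_force: [-0.1, 0.6, -0.1]
finger_gap: 0.0353
```

>>> play_rows(
  increments=[
    {"x": 0.0025, "y": 0, "z": 0, "wx": 0, "wy": 0, "wz": 0},
    {"x": 0, "y": 0, "z": 0, "wx": 0, "wy": 0, "wz": 0},
    {"x": 0, "y": 0, "z": 0, "wx": 0, "wy": 0, "wz": 0},
  ],
)

```text
t: 24.22
tool_pos: [0.6046, 0.046, 0.2505]
orientation: [[0.002, 0.736, 0.676], [-0.001, 0.676, -0.736], [-1.0, 0.001, 0.002]]
wrist_force: [0.8, 1.2, 0.1]
finger_gap: 0.0353
```

>>> play_rows(
  increments=[
    {"x": 0, "y": 0, "z": 0, "wx": 0, "wy": 0, "wz": 0},
    {"x": 0, "y": 0, "z": 0, "wx": 0, "wy": 0, "wz": 0},
    {"x": 0, "y": 0, "z": 0, "wx": 0, "wy": 0, "wz": 0},
    {"x": -0.01, "y": 0, "z": 0, "wx": 0, "wy": 0, "wz": 0},
    {"x": -0.03, "y": 0, "z": 0, "wx": 0, "wy": 0, "wz": 0},
    {"x": -0.03, "y": 0, "z": 0, "wx": 0, "wy": 0, "wz": 0},
    {"x": -0.03, "y": 0, "z": 0, "wx": 0, "wy": 0, "wz": 0},
    {"x": 0, "y": 0, "z": 0, "wx": 0, "wy": 0, "wz": 0},
    {"x": 0, "y": 0, "z": 0, "wx": 0, "wy": 0, "wz": 0},
  ],
  fingers=0.55,
)

```text
t: 24.97
tool_pos: [0.6049, 0.046, 0.3533]
orientation: [[0.006, 0.736, 0.677], [-0.001, 0.677, -0.736], [-1.0, 0.004, 0.005]]
wrist_force: [0.1, 0.3, -1.2]
finger_gap: 0.047
```

```bash
python3 - <<'E'
from h import *
im,c,T=cam("wrist"); cv2.imwrite("pics/w14.png",im)
im,c,T=cam("top"); crop(im,320,140,450,310,3.5,"t14.png")
hs=cv2.cvtColor(im,cv2.COLOR_BGR2HSV)
n,l,s,ce=cv2.connectedComponentsWithStats((hs[...,2]>185).astype(np.uint8))
for i in range(1,n):
    if 60<s[i][4]<150 and ce[i][0]>330 and 150<ce[i][1]<230: print(ce[i],s[i][4],onz(c,T,*ce[i],.064))
E
python3 plan.py 0.5316 -0.363 0.33 -17.6
```

```text
[425.65048544 196.14563107] 103 [ 0.47230867 -0.47782066  0.064     ]
t 25.07 pos [0.6042 0.0461 0.3499] gap 0.0471 F [-0.8  0.8 -0.2]
[[0.001, 0.736, 0.677], [-0.001, 0.677, -0.736], [-1.0, 0.0, 0.001]] q [-0.14, 0.12, 0.01, 1.46, -0.0, 0.69]
yaw now 42.6 turn(tool) [ 1.0502e+00  1.0000e-03 -1.1000e-03] shift after turn [0.0199 0.0545 0.4119] before [ 0.0201 -0.3302  0.2521] dist 0.416
```

View pics/w14.png

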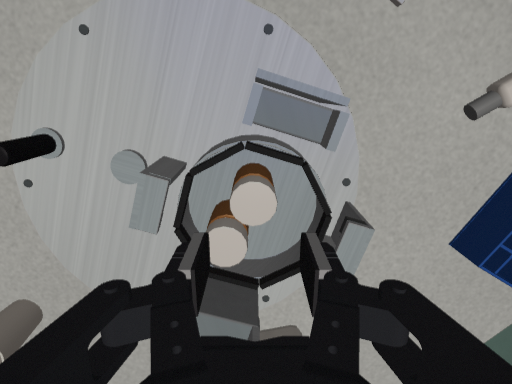

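View pics/t14.png

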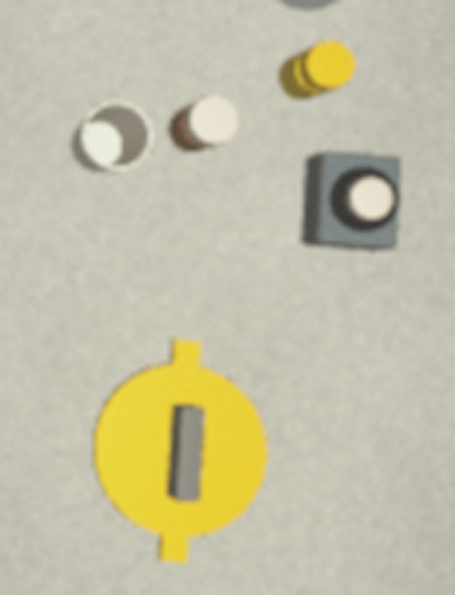

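>>> play_rows(
  increments=[
    {"x": 0, "y": -0.03, "z": 0.0229, "wx": 0, "wy": 0, "wz": 0},
    {"x": 0, "y": -0.03, "z": 0.0229, "wx": 0, "wy": 0, "wz": 0},
    {"x": 0, "y": -0.03, "z": 0.0229, "wx": 0, "wy": 0, "wz": 0},
    {"x": 0, "y": -0.03, "z": 0.0229, "wx": 0, "wy": 0, "wz": 0},
    {"x": 0, "y": -0.03, "z": 0.0229, "wx": 0, "wy": 0, "wz": 0},
    {"x": 0, "y": -0.03, "z": 0.0229, "wx": 0, "wy": 0, "wz": 0},
    {"x": 0, "y": -0.03, "z": 0.0229, "wx": 0, "wy": 0, "wz": 0},
    {"x": 0, "y": -0.03, "z": 0.0229, "wx": 0, "wy": 0, "wz": 0},
    {"x": 0, "y": -0.03, "z": 0.0229, "wx": 0, "wy": 0, "wz": 0},
    {"x": 0, "y": -0.03, "z": 0.0229, "wx": 0, "wy": 0, "wz": 0},
  ],
  fingers=0.62,
)

```text
t: 25.9
tool_pos: [0.5373, -0.327, 0.3487]
orientation: [[-0.0, 0.737, 0.676], [0.001, 0.676, -0.737], [-1.0, 0.001, -0.001]]
wrist_force: [-0.0, 0.1, 0.1]
finger_gap: 0.053
```

>>> play_rows(
  increments=[
    {"x": 0, "y": -0.03, "z": 0.0229, "wx": 0, "wy": 0, "wz": 0},
    {"x": 0, "y": 0, "z": 0, "wx": 0.11, "wy": 0, "wz": 0},
    {"x": 0, "y": 0, "z": 0, "wx": 0.12, "wy": 0, "wz": 0},
    {"x": 0, "y": 0, "z": 0, "wx": 0.12, "wy": 0, "wz": 0},
    {"x": 0, "y": 0, "z": 0, "wx": 0.12, "wy": 0, "wz": 0},
    {"x": 0, "y": 0, "z": 0, "wx": 0.12, "wy": 0, "wz": 0},
    {"x": 0, "y": 0, "z": 0, "wx": 0.12, "wy": 0, "wz": 0},
    {"x": 0, "y": 0, "z": 0, "wx": 0.12, "wy": 0, "wz": 0},
    {"x": 0, "y": 0, "z": 0, "wx": 0.12, "wy": 0, "wz": 0},
    {"x": 0, "y": 0, "z": 0, "wx": 0.1, "wy": 0, "wz": 0},
  ],
)

```text
t: 26.73
tool_pos: [0.5314, -0.3624, 0.3486]
orientation: [[-0.0, 0.951, -0.308], [0.001, -0.308, -0.951], [-1.0, -0.001, -0.001]]
wrist_force: [0.5, 0.6, 0.7]
finger_gap: 0.0529
```

>>> play_rows(
  increments=[
    {"x": 0.03, "y": 0, "z": 0, "wx": 0, "wy": 0, "wz": 0},
    {"x": 0.03, "y": 0, "z": 0, "wx": 0, "wy": 0, "wz": 0},
    {"x": 0, "y": 0, "z": 0, "wx": 0, "wy": 0, "wz": 0},
    {"x": 0, "y": 0, "z": 0, "wx": 0, "wy": 0, "wz": 0},
    {"x": 0, "y": 0, "z": 0, "wx": 0, "wy": 0, "wz": 0},
  ],
)

```text
t: 27.15
tool_pos: [0.5318, -0.3627, 0.2911]
orientation: [[0.001, 0.953, -0.302], [-0.001, -0.302, -0.953], [-1.0, 0.002, 0.0]]
wrist_force: [1.2, -0.2, 0.5]
finger_gap: 0.0528
```

```bash
python3 plan.py 0.5316 -0.363 0.2005 -17.6;  python3 - <<'E'
from h import *
im,c,T=cam("wrist"); cv2.imwrite("pics/w15.png",im)
print(proj(c,T,[.5316,-.363,.064]))
E
```

```text
t 27.15 pos [ 0.5318 -0.3627  0.2911] gap 0.0528 F [ 1.2 -0.2  0.5]
[[0.001, 0.953, -0.302], [-0.001, -0.302, -0.953], [-1.0, 0.002, 0.0]] q [-0.8, 0.24, 0.05, 1.37, 0.0, 1.08]
yaw now -17.6 turn(tool) [ 0.0003  0.0001 -0.0016] shift after turn [ 0.0906 -0.0001  0.0003] before [ 0.0906 -0.0002  0.0003] dist 0.091
[254.31517428 210.68358545]
```

View pics/w15.png

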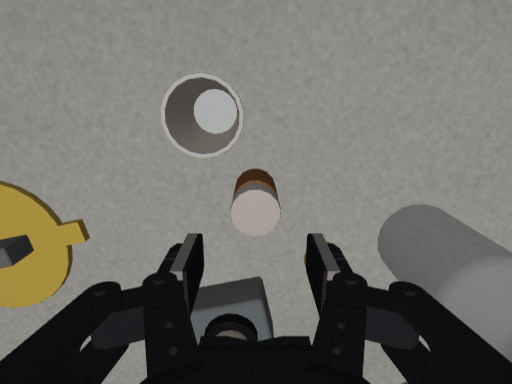

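>>> play_rows(
  increments=[
    {"x": 0.02, "y": 0, "z": 0, "wx": 0, "wy": 0, "wz": 0},
    {"x": 0.02, "y": 0, "z": 0, "wx": 0, "wy": 0, "wz": 0},
    {"x": 0.02, "y": 0, "z": 0, "wx": 0, "wy": 0, "wz": 0},
    {"x": 0.02, "y": 0, "z": 0, "wx": 0, "wy": 0, "wz": 0},
    {"x": 0.0105, "y": 0, "z": 0, "wx": 0, "wy": 0, "wz": 0},
    {"x": 0, "y": 0, "z": 0, "wx": 0, "wy": 0, "wz": 0},
    {"x": 0, "y": 0, "z": 0, "wx": 0, "wy": 0, "wz": 0},
  ],
)

```text
t: 27.78
tool_pos: [0.5322, -0.363, 0.201]
orientation: [[0.002, 0.953, -0.302], [-0.001, -0.302, -0.953], [-1.0, 0.002, 0.001]]
wrist_force: [-0.2, 0.6, 1.5]
finger_gap: 0.0532
```

>>> play_rows(
  increments=[
    {"x": 0, "y": 0, "z": 0, "wx": 0, "wy": 0, "wz": 0},
    {"x": 0, "y": 0, "z": 0, "wx": 0, "wy": 0, "wz": 0},
    {"x": 0, "y": 0, "z": 0, "wx": 0, "wy": 0, "wz": 0},
    {"x": 0, "y": 0, "z": 0, "wx": 0, "wy": 0, "wz": 0},
    {"x": 0, "y": 0, "z": 0, "wx": 0, "wy": 0, "wz": 0},
    {"x": 0, "y": 0, "z": 0, "wx": 0, "wy": 0, "wz": 0},
  ],
  fingers=0,
  newtons=40,
)

```text
t: 28.28
tool_pos: [0.5325, -0.3634, 0.2021]
orientation: [[0.004, 0.953, -0.302], [-0.003, -0.302, -0.953], [-1.0, 0.005, 0.002]]
wrist_force: [-0.2, -0.4, 6.6]
finger_gap: 0.0354
```

>>> play_rows(
  increments=[
    {"x": -0.01, "y": 0, "z": 0, "wx": 0, "wy": 0, "wz": 0},
    {"x": -0.035, "y": 0, "z": 0, "wx": 0, "wy": 0, "wz": 0},
    {"x": -0.035, "y": 0, "z": 0, "wx": 0, "wy": 0, "wz": 0},
    {"x": -0.035, "y": 0, "z": 0, "wx": 0, "wy": 0, "wz": 0},
    {"x": -0.038, "y": 0, "z": 0, "wx": 0, "wy": 0, "wz": 0},
    {"x": 0, "y": 0, "z": 0, "wx": 0, "wy": 0, "wz": 0},
    {"x": 0, "y": 0, "z": 0, "wx": 0, "wy": 0, "wz": 0},
  ],
)

```text
t: 28.87
tool_pos: [0.5322, -0.3632, 0.357]
orientation: [[0.006, 0.953, -0.302], [-0.005, -0.302, -0.953], [-1.0, 0.007, 0.003]]
wrist_force: [-0.3, -0.6, -2.6]
finger_gap: 0.0354
```

```bash
python3 plan.py 0.6454 0.0329 0.355 -17.6; python3 - <<'E'
from h import *
im,c,T=cam("wrist"); cv2.imwrite("pics/w16.png",im)
E
```

```text
t 28.87 pos [ 0.5322 -0.3632  0.357 ] gap 0.0354 F [-0.3 -0.6 -2.6]
[[0.006, 0.953, -0.302], [-0.005, -0.302, -0.953], [-1.0, 0.007, 0.003]] q [-0.8, 0.23, 0.15, 1.48, 0.0, 1.08]
yaw now -17.6 turn(tool) [ 0.0002  0.0031 -0.007 ] shift after turn [ 0.002  -0.0119 -0.4118] before [ 0.0006 -0.0118 -0.4118] dist 0.412
```

View pics/w16.png

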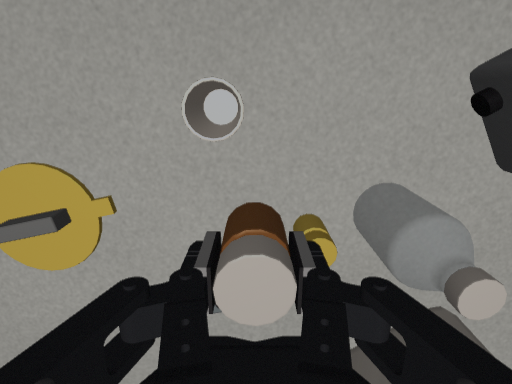

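>>> play_rows(
  increments=[
    {"x": 0, "y": -0.006, "z": -0.0343, "wx": 0, "wy": 0.003, "wz": -0.007},
    {"x": 0, "y": -0.006, "z": -0.0343, "wx": 0, "wy": 0, "wz": 0},
    {"x": 0, "y": -0.006, "z": -0.0343, "wx": 0, "wy": 0, "wz": 0},
    {"x": 0, "y": -0.006, "z": -0.0343, "wx": 0, "wy": 0, "wz": 0},
    {"x": 0, "y": -0.006, "z": -0.0343, "wx": 0, "wy": 0, "wz": 0},
    {"x": 0, "y": -0.006, "z": -0.0343, "wx": 0, "wy": 0, "wz": 0},
    {"x": 0, "y": 0.004, "z": -0.0343, "wx": 0, "wy": 0, "wz": 0},
    {"x": 0, "y": 0.004, "z": -0.0343, "wx": 0, "wy": 0, "wz": 0},
    {"x": 0, "y": 0.004, "z": -0.0343, "wx": 0, "wy": 0, "wz": 0},
    {"x": 0, "y": 0.004, "z": -0.0343, "wx": 0, "wy": 0, "wz": 0},
  ],
)

```text
t: 29.75
tool_pos: [0.6161, -0.0278, 0.3521]
orientation: [[-0.007, 0.953, -0.302], [0.005, -0.302, -0.953], [-1.0, -0.008, -0.003]]
wrist_force: [1.7, -0.8, -1.1]
finger_gap: 0.0352
```

>>> play_rows(
  increments=[
    {"x": 0, "y": 0.004, "z": -0.0343, "wx": 0, "wy": 0, "wz": 0},
    {"x": 0, "y": 0.004, "z": -0.0343, "wx": 0, "wy": 0, "wz": 0},
    {"x": 0, "y": 0, "z": 0, "wx": 0.11, "wy": 0, "wz": 0},
    {"x": 0, "y": 0, "z": 0, "wx": 0.12, "wy": 0, "wz": 0},
    {"x": 0, "y": 0, "z": 0, "wx": 0.12, "wy": 0, "wz": 0},
    {"x": 0, "y": 0, "z": 0, "wx": 0.12, "wy": 0, "wz": 0},
    {"x": 0, "y": 0, "z": 0, "wx": 0.12, "wy": 0, "wz": 0},
    {"x": 0, "y": 0, "z": 0, "wx": 0.12, "wy": 0, "wz": 0},
    {"x": 0, "y": 0, "z": 0, "wx": 0.12, "wy": 0, "wz": 0},
    {"x": 0, "y": 0, "z": 0, "wx": 0.12, "wy": 0, "wz": 0},
  ],
)

```text
t: 30.58
tool_pos: [0.6441, 0.0334, 0.3519]
orientation: [[-0.007, 0.303, -0.953], [0.005, -0.953, -0.303], [-1.0, -0.007, 0.006]]
wrist_force: [-0.4, -0.0, -0.4]
finger_gap: 0.0354
```

>>> play_rows(
  increments=[
    {"x": 0, "y": 0, "z": 0, "wx": 0.1, "wy": 0, "wz": 0},
    {"x": 0, "y": 0, "z": 0, "wx": 0, "wy": 0, "wz": 0},
    {"x": 0, "y": 0, "z": 0, "wx": 0, "wy": 0, "wz": 0},
    {"x": 0, "y": 0, "z": 0, "wx": 0, "wy": 0, "wz": 0},
  ],
)

```text
t: 30.92
tool_pos: [0.6444, 0.0334, 0.353]
orientation: [[-0.006, 0.215, -0.976], [0.005, -0.976, -0.215], [-1.0, -0.006, 0.005]]
wrist_force: [0.2, -0.1, -1.7]
finger_gap: 0.0348
```

```bash
python3 plan.py 0.6454 0.0329 0.251 -77.6; python3 - <<'E'
from h import *
im,c,T=cam("wrist"); cv2.imwrite("pics/w17.png",im)
E
```

```text
t 30.92 pos [0.6444 0.0334 0.353 ] gap 0.0348 F [ 0.2 -0.1 -1.7]
[[-0.006, 0.215, -0.976], [0.005, -0.976, -0.215], [-1.0, -0.006, 0.005]] q [-0.15, 0.24, 0.16, 1.49, 0.0, 2.77]
yaw now -77.6 turn(tool) [0.0007 0.0047 0.0057] shift after turn [ 0.102   0.0007 -0.0009] before [ 0.102   0.0012 -0.0014] dist 0.102
```

View pics/w17.png

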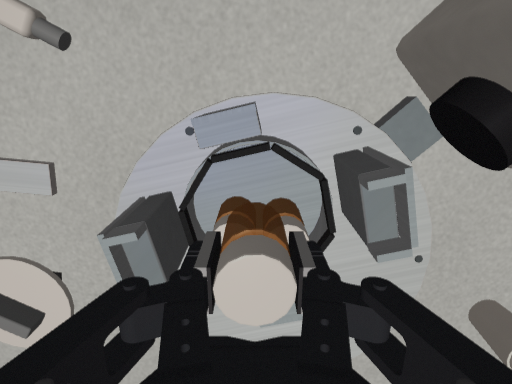

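>>> play_rows(
  increments=[
    {"x": 0.02, "y": 0.0005, "z": -0.001, "wx": 0, "wy": 0.005, "wz": 0.0055},
    {"x": 0.02, "y": 0, "z": 0, "wx": 0, "wy": 0, "wz": 0},
    {"x": 0.02, "y": 0, "z": 0, "wx": 0, "wy": 0, "wz": 0},
    {"x": 0.015, "y": 0, "z": 0, "wx": 0, "wy": 0, "wz": 0},
    {"x": 0.01, "y": 0, "z": 0, "wx": 0, "wy": 0, "wz": 0},
    {"x": 0.008, "y": 0, "z": 0, "wx": 0, "wy": 0, "wz": 0},
    {"x": 0.005, "y": 0, "z": 0, "wx": 0, "wy": 0, "wz": 0},
    {"x": 0.003, "y": 0, "z": 0, "wx": 0, "wy": 0, "wz": 0},
    {"x": 0, "y": 0, "z": 0, "wx": 0, "wy": 0, "wz": 0},
    {"x": 0, "y": 0, "z": 0, "wx": 0, "wy": 0, "wz": 0},
  ],
)

```text
t: 31.8
tool_pos: [0.646, 0.0331, 0.2536]
orientation: [[0.003, 0.212, -0.977], [-0.0, -0.977, -0.212], [-1.0, 0.001, -0.003]]
wrist_force: [0.7, -0.8, -1.5]
finger_gap: 0.0349
```

>>> play_rows(
  increments=[
    {"x": 0.0025, "y": 0, "z": 0, "wx": 0, "wy": 0, "wz": 0},
    {"x": 0, "y": 0, "z": 0, "wx": 0, "wy": 0, "wz": 0},
    {"x": 0, "y": 0, "z": 0, "wx": 0, "wy": 0, "wz": 0},
  ],
)

```text
t: 32.05
tool_pos: [0.6462, 0.0331, 0.2512]
orientation: [[0.003, 0.212, -0.977], [-0.0, -0.977, -0.212], [-1.0, 0.001, -0.003]]
wrist_force: [1.1, 0.4, 1.2]
finger_gap: 0.0347
```

>>> play_rows(
  increments=[
    {"x": 0, "y": 0, "z": 0, "wx": 0, "wy": 0, "wz": 0},
    {"x": 0, "y": 0, "z": 0, "wx": 0, "wy": 0, "wz": 0},
    {"x": 0, "y": 0, "z": 0, "wx": 0, "wy": 0, "wz": 0},
    {"x": -0.01, "y": 0, "z": 0, "wx": 0, "wy": 0, "wz": 0},
    {"x": -0.03, "y": 0, "z": 0, "wx": 0, "wy": 0, "wz": 0},
    {"x": -0.03, "y": 0, "z": 0, "wx": 0, "wy": 0, "wz": 0},
    {"x": -0.03, "y": 0, "z": 0, "wx": 0, "wy": 0, "wz": 0},
    {"x": -0.03, "y": 0, "z": 0, "wx": 0, "wy": 0, "wz": 0},
    {"x": 0, "y": 0, "z": 0, "wx": 0, "wy": 0, "wz": 0},
    {"x": 0, "y": 0, "z": 0, "wx": 0, "wy": 0, "wz": 0},
  ],
  fingers=0.55,
)

```text
t: 32.88
tool_pos: [0.646, 0.0331, 0.3835]
orientation: [[0.006, 0.212, -0.977], [-0.001, -0.977, -0.212], [-1.0, 0.002, -0.006]]
wrist_force: [-0.2, -0.5, -1.1]
finger_gap: 0.0471
```

```bash
python3 - <<'E'
from h import *
im,c,T=cam("wrist"); cv2.imwrite("pics/w18.png",im)
im,c,T=cam("top"); crop(im,60,90,310,260,3.2,"t18.png");cv2.imwrite("pics/t18f.png",im)
hs=cv2.cvtColor(cv2.GaussianBlur(im,(3,3),0),cv2.COLOR_BGR2HSV)
for p in [(90,168),(140,160),(115,164),(160,160)]: print(p,hs[p[1],p[0]])
st()
E
```

```text
(90, 168) [110  11 214]
(140, 160) [  5 136 133]
(115, 164) [  5 126 119]
(160, 160) [  5 132 139]
t 32.98 pos [0.6454 0.0331 0.38  ] gap 0.0473 F [-0.2  1.2 -0.8]
[[0.001, 0.212, -0.977], [0.0, -0.977, -0.212], [-1.0, 0.0, -0.001]] q [-0.15, 0.24, 0.21, 1.53, 0.0, 2.78]
```

View pics/w18.png

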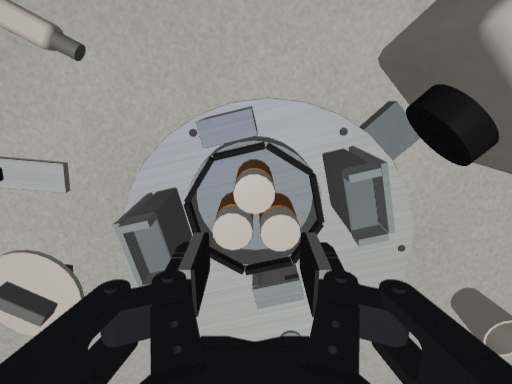

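View pics/t18.png

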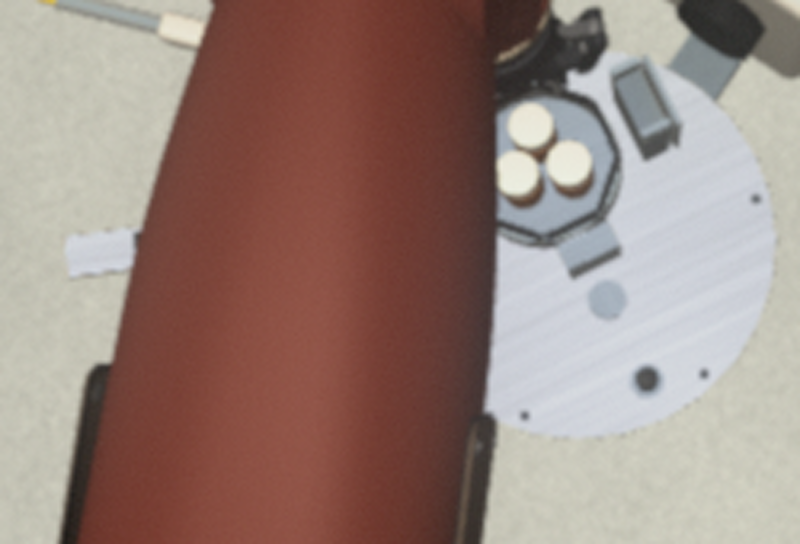

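```bash
python3 - <<'E'
from h import *
_,c,T=cam("top")
for n in ("top0","t6"):
    im=cv2.imread(f"pics/{n}.png"); hs=cv2.cvtColor(im,cv2.COLOR_BGR2HSV)
    roi=np.zeros(hs.shape[:2],bool); roi[148:184,70:165]=1
    m=(roi&((hs[...,0]>95)&(hs[...,1]<60)&(hs[...,2]>120)|roi&(hs[...,2]<75))).astype(np.uint8)
    m=cv2.morphologyEx(m,cv2.MORPH_CLOSE,np.ones((3,3)))
    cs=max(cv2.findContours(m,0,1)[0],key=cv2.contourArea)
    r=cv2.minAreaRect(cs); b=cv2.boxPoints(r); w=np.array([onz(c,T,*p,.01)[:2] for p in b]); print(r)
    ctr=w.mean(0); e=[w[1]-w[0],w[2]-w[1]]; L=max(e,key=np.linalg.norm); print(ctr,[np.linalg.norm(x) for x in e],np.degrees(np.arctan2(L[1],L[0]))%180)
E
python3 plan.py 0.53 0.335 0.35 4
```

```text
((116.17648315429688, 165.29412841796875), (12.250264167785645, 70.97947692871094), 82.23483276367188)
[0.56998726 0.34612973] [np.float64(0.19810659132564704), np.float64(0.0343849460947026)] 97.09941373943205
((116.10954284667969, 165.30325317382812), (12.250264167785645, 71.11458587646484), 82.23483276367188)
[0.5699639  0.34631707] [np.float64(0.1984846793129883), np.float64(0.0343849460947026)] 97.0994081321755
t 33.03 pos [0.6453 0.0332 0.3792] gap 0.0470 F [-0.3  0.1 -0.7]
[[-0.0, 0.212, -0.977], [0.0, -0.977, -0.212], [-1.0, -0.0, -0.0]] q [-0.15, 0.24, 0.2, 1.53, 0.0, 2.78]
yaw now -77.8 turn(tool) [-1.4268e+00 -2.0000e-04  2.0000e-04] shift after turn [ 0.0292 -0.0939 -0.3092] before [ 0.0293 -0.3194  0.0486] dist 0.324
```

>>> play_rows(
  increments=[
    {"x": 0, "y": -0.0325, "z": 0.001, "wx": 0, "wy": 0, "wz": 0},
    {"x": 0, "y": -0.0325, "z": 0.001, "wx": 0, "wy": 0, "wz": 0},
    {"x": 0, "y": -0.0325, "z": 0.001, "wx": 0, "wy": 0, "wz": 0},
    {"x": 0, "y": -0.0325, "z": 0.001, "wx": 0, "wy": 0, "wz": 0},
    {"x": 0, "y": -0.0325, "z": 0.001, "wx": 0, "wy": 0, "wz": 0},
    {"x": 0, "y": -0.0325, "z": 0.001, "wx": 0, "wy": 0, "wz": 0},
    {"x": 0, "y": -0.0325, "z": 0.001, "wx": 0, "wy": 0, "wz": 0},
    {"x": 0, "y": -0.0325, "z": 0.001, "wx": 0, "wy": 0, "wz": 0},
    {"x": 0, "y": 0, "z": 0, "wx": -0.11, "wy": 0, "wz": 0},
    {"x": 0, "y": 0, "z": 0, "wx": -0.12, "wy": 0, "wz": 0},
  ],
)

```text
t: 33.87
tool_pos: [0.5845, 0.2746, 0.3786]
orientation: [[-0.003, 0.454, -0.891], [0.008, -0.891, -0.454], [-1.0, -0.009, -0.001]]
wrist_force: [-0.0, 0.3, -0.1]
finger_gap: 0.047
```

>>> play_rows(
  increments=[
    {"x": 0, "y": 0, "z": 0, "wx": -0.12, "wy": 0, "wz": 0},
    {"x": 0, "y": 0, "z": 0, "wx": -0.12, "wy": 0, "wz": 0},
    {"x": 0, "y": 0, "z": 0, "wx": -0.12, "wy": 0, "wz": 0},
    {"x": 0, "y": 0, "z": 0, "wx": -0.12, "wy": 0, "wz": 0},
    {"x": 0, "y": 0, "z": 0, "wx": -0.12, "wy": 0, "wz": 0},
    {"x": 0, "y": 0, "z": 0, "wx": -0.12, "wy": 0, "wz": 0},
    {"x": 0, "y": 0, "z": 0, "wx": -0.12, "wy": 0, "wz": 0},
    {"x": 0, "y": 0, "z": 0, "wx": -0.12, "wy": 0, "wz": 0},
    {"x": 0, "y": 0, "z": 0, "wx": -0.12, "wy": 0, "wz": 0},
    {"x": 0, "y": 0, "z": 0, "wx": -0.12, "wy": 0, "wz": 0},
  ],
)

```text
t: 34.7
tool_pos: [0.5852, 0.273, 0.3786]
orientation: [[-0.003, 0.995, 0.099], [0.008, 0.099, -0.995], [-1.0, -0.002, -0.008]]
wrist_force: [0.6, 0.4, 0.9]
finger_gap: 0.0466
```

>>> play_rows(
  increments=[
    {"x": 0, "y": 0, "z": 0, "wx": -0.06, "wy": 0, "wz": 0},
    {"x": 0, "y": 0, "z": 0, "wx": 0, "wy": 0, "wz": 0},
    {"x": 0, "y": 0, "z": 0, "wx": 0, "wy": 0, "wz": 0},
  ],
)

```text
t: 34.95
tool_pos: [0.5853, 0.273, 0.3791]
orientation: [[-0.002, 0.989, 0.15], [0.008, 0.15, -0.989], [-1.0, -0.001, -0.008]]
wrist_force: [-0.3, 0.0, -0.6]
finger_gap: 0.047
```

```bash
python3 plan.py 0.57 0.346 0.30 7.1
```

```text
t 34.95 pos [0.5853 0.273  0.3791] gap 0.0470 F [-0.3  0.  -0.6]
[[-0.002, 0.989, 0.15], [0.008, 0.15, -0.989], [-1.0, -0.001, -0.008]] q [0.23, 0.24, 0.2, 1.53, 0.01, 1.65]
yaw now 8.6 turn(tool) [ 0.0267 -0.0085  0.0011] shift after turn [ 0.0791 -0.0061 -0.0743] before [ 0.0797 -0.0041 -0.0737] dist 0.109
```

>>> play_rows(
  increments=[
    {"x": 0, "y": 0, "z": 0, "wx": 0.0265, "wy": -0.0085, "wz": 0.001},
    {"x": 0.02, "y": -0.003, "z": -0.037, "wx": 0, "wy": 0, "wz": 0},
    {"x": 0.02, "y": -0.003, "z": -0.037, "wx": 0, "wy": 0, "wz": 0},
    {"x": 0.02, "y": 0, "z": 0, "wx": 0, "wy": 0, "wz": 0},
    {"x": 0, "y": 0, "z": 0, "wx": 0, "wy": 0, "wz": 0},
    {"x": 0, "y": 0, "z": 0, "wx": 0, "wy": 0, "wz": 0},
    {"x": 0, "y": 0, "z": 0, "wx": 0, "wy": 0, "wz": 0},
  ],
  fingers=0.7,
)

```text
t: 35.53
tool_pos: [0.5709, 0.3443, 0.3218]
orientation: [[0.002, 0.992, 0.124], [0.0, 0.124, -0.992], [-1.0, 0.002, -0.0]]
wrist_force: [0.0, -0.9, 2.0]
finger_gap: 0.06
```

```bash
python3 plan.py 0.57 0.346 0.20 7.1; python3 - <<'E'
from h import *
im,c,T=cam("wrist"); cv2.imwrite("pics/w19.png",im)
a=np.radians(97.1);e=np.array([np.cos(a),np.sin(a)]);n=np.array([-e[1],e[0]])
m=[proj(c,T,np.append(np.array([.57,.346])+i*.03*e+j*.008*n,.036)) for i in(-1,1) for j in(-1,1)]+[proj(c,T,np.append(np.array([.57,.346])+i*.1*e+j*.018*n,.01)) for i in(-1,1) for j in(-1,1)]
crop(im,0,0,512,384,1.5,"w19c.png",m)
E
```

```text
t 35.53 pos [0.5709 0.3443 0.3218] gap 0.0600 F [ 0.  -0.9  2. ]
[[0.002, 0.992, 0.124], [0.0, 0.124, -0.992], [-1.0, 0.002, -0.0]] q [0.35, 0.31, 0.17, 1.44, -0.0, 1.79]
yaw now 7.1 turn(tool) [ 0.0007 -0.0001 -0.0025] shift after turn [ 0.1218 -0.0007 -0.0018] before [ 0.1218 -0.001  -0.0018] dist 0.122
```

View pics/w19c.png

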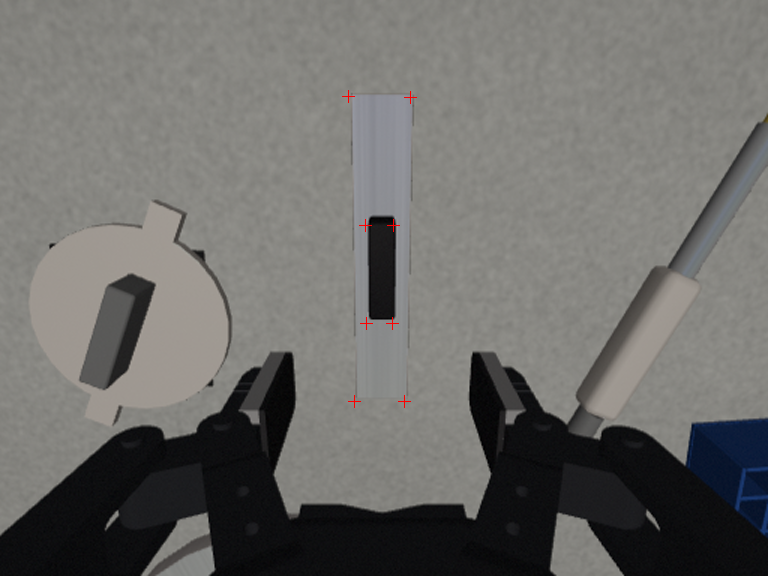

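>>> play_rows(
  increments=[
    {"x": 0.03, "y": 0.0005, "z": -0.0025, "wx": 0, "wy": 0, "wz": -0.0025},
    {"x": 0.03, "y": 0, "z": 0, "wx": 0, "wy": 0, "wz": 0},
    {"x": 0.03, "y": 0, "z": 0, "wx": 0, "wy": 0, "wz": 0},
    {"x": 0.02, "y": 0, "z": 0, "wx": 0, "wy": 0, "wz": 0},
    {"x": 0.015, "y": 0, "z": 0, "wx": 0, "wy": 0, "wz": 0},
    {"x": 0.008, "y": 0, "z": 0, "wx": 0, "wy": 0, "wz": 0},
    {"x": 0, "y": 0, "z": 0, "wx": 0, "wy": 0, "wz": 0},
    {"x": 0, "y": 0, "z": 0, "wx": 0, "wy": 0, "wz": 0},
  ],
)

```text
t: 36.25
tool_pos: [0.5714, 0.3472, 0.1892]
orientation: [[0.001, 0.992, 0.125], [0.001, 0.125, -0.992], [-1.0, 0.001, -0.0]]
wrist_force: [0.4, 0.8, 0.4]
finger_gap: 0.0596
```

```bash
python3 plan.py 0.571 0.347 0.188 7.1; python3 - <<'E'
from h import *
im,c,T=cam("wrist"); cv2.imwrite("pics/w20.png",im)
E
```

```text
t 36.25 pos [0.5714 0.3472 0.1892] gap 0.0596 F [0.4 0.8 0.4]
[[0.001, 0.992, 0.125], [0.001, 0.125, -0.992], [-1.0, 0.001, -0.0]] q [0.35, 0.38, 0.02, 1.21, 0.0, 1.8]
yaw now 7.2 turn(tool) [ 0.0016 -0.0005 -0.0007] shift after turn [ 0.0012 -0.0004  0.0001] before [ 0.0012 -0.0004  0.0001] dist 0.001
```

View pics/w20.png

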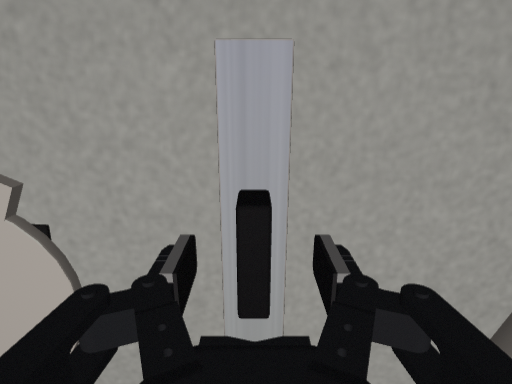

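>>> play_rows(
  increments=[
    {"x": 0, "y": 0, "z": 0, "wx": 0, "wy": 0, "wz": 0},
    {"x": 0, "y": 0, "z": 0, "wx": 0, "wy": 0, "wz": 0},
    {"x": 0, "y": 0, "z": 0, "wx": 0, "wy": 0, "wz": 0},
    {"x": 0, "y": 0, "z": 0, "wx": 0, "wy": 0, "wz": 0},
    {"x": 0, "y": 0, "z": 0, "wx": 0, "wy": 0, "wz": 0},
    {"x": 0, "y": 0, "z": 0, "wx": 0, "wy": 0, "wz": 0},
    {"x": 0, "y": 0, "z": 0, "wx": 0, "wy": 0, "wz": 0},
    {"x": 0, "y": 0, "z": 0, "wx": 0, "wy": 0, "wz": 0},
  ],
  fingers=0,
  newtons=80,
)

```text
t: 36.97
tool_pos: [0.571, 0.3477, 0.1888]
orientation: [[0.001, 0.992, 0.126], [0.001, 0.126, -0.992], [-1.0, 0.001, -0.0]]
wrist_force: [-0.5, -0.2, 6.1]
finger_gap: 0.0143
```

>>> play_rows(
  increments=[
    {"x": -0.01, "y": 0, "z": 0, "wx": 0, "wy": 0, "wz": 0},
    {"x": -0.03, "y": 0, "z": 0, "wx": 0, "wy": 0, "wz": 0},
    {"x": -0.03, "y": 0, "z": 0, "wx": 0, "wy": 0, "wz": 0},
    {"x": -0.03, "y": 0, "z": 0, "wx": 0, "wy": 0, "wz": 0},
    {"x": -0.03, "y": 0, "z": 0, "wx": 0, "wy": 0, "wz": 0},
    {"x": -0.03, "y": 0, "z": 0, "wx": 0, "wy": 0, "wz": 0},
    {"x": -0.03, "y": 0, "z": 0, "wx": 0, "wy": 0, "wz": 0},
    {"x": 0, "y": 0, "z": 0, "wx": 0, "wy": 0, "wz": 0},
    {"x": 0, "y": 0, "z": 0, "wx": 0, "wy": 0, "wz": 0},
  ],
)

```text
t: 37.72
tool_pos: [0.5711, 0.3477, 0.3802]
orientation: [[0.003, 0.992, 0.126], [0.001, 0.126, -0.992], [-1.0, 0.003, -0.001]]
wrist_force: [0.1, 0.8, -1.7]
finger_gap: 0.0145
```

```bash
python3 plan.py 0.621 0.0275 0.376 25.3; python3 - <<'E'
from h import *
im,c,T=cam("wrist"); cv2.imwrite("pics/w21.png",im)
E
```

```text
t 37.72 pos [0.5711 0.3477 0.3802] gap 0.0145 F [ 0.1  0.8 -1.7]
[[0.003, 0.992, 0.126], [0.001, 0.126, -0.992], [-1.0, 0.003, -0.001]] q [0.35, 0.31, 0.29, 1.54, 0.0, 1.8]
yaw now 7.2 turn(tool) [-0.3151 -0.0005 -0.0031] shift after turn [ 0.0042 -0.0917  0.3108] before [0.004  0.0091 0.3239] dist 0.324
```

View pics/w21.png

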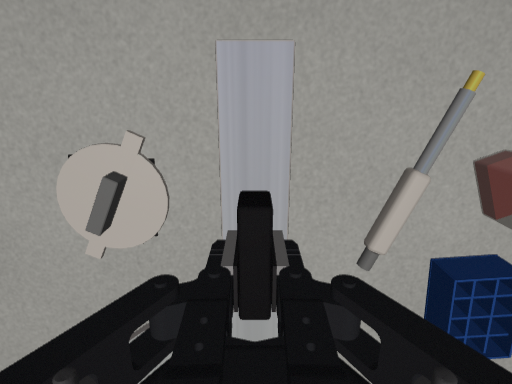

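```bash
python3 - <<'E'
from h import *
d=get_image("wrist");H=np.array(d["hand_eye"]); f=192/np.tan(np.radians(d["vertical_fov"])/2); c=(f,d["cx"],d["cy"])
def at(u,v,x):
    o,r=ray(c,H,u,v); return (o+r*(x-o[0])/r[0]).round(4)
print(at(254,206,.153),at(254,318,.153),at(217,40,.179),at(294,40,.179),at(222,210,.179),at(290,210,.179))
E
```

```text
[ 0.153  -0.0002 -0.031 ] [ 0.153  -0.0002  0.0272] [ 0.179  -0.0167 -0.1   ] [ 0.179   0.0176 -0.1   ] [ 0.179 -0.017 -0.019] [ 0.179   0.0186 -0.019 ]
```

>>> play_rows(
  increments=[
    {"x": 0, "y": 0, "z": 0, "wx": -0.105, "wy": 0, "wz": -0.003},
    {"x": 0, "y": 0, "z": 0, "wx": -0.105, "wy": 0, "wz": 0},
    {"x": 0, "y": 0, "z": 0, "wx": -0.105, "wy": 0, "wz": 0},
    {"x": 0, "y": -0.0102, "z": 0.0345, "wx": 0, "wy": 0, "wz": 0},
    {"x": 0, "y": -0.0102, "z": 0.0345, "wx": 0, "wy": 0, "wz": 0},
    {"x": 0, "y": -0.0102, "z": 0.0345, "wx": 0, "wy": 0, "wz": 0},
    {"x": 0, "y": -0.0102, "z": 0.0345, "wx": 0, "wy": 0, "wz": 0},
    {"x": 0, "y": -0.0102, "z": 0.0345, "wx": 0, "wy": 0, "wz": 0},
    {"x": 0, "y": -0.0102, "z": 0.0345, "wx": 0, "wy": 0, "wz": 0},
    {"x": 0, "y": -0.0102, "z": 0.0345, "wx": 0, "wy": 0, "wz": 0},
  ],
)

```text
t: 38.65
tool_pos: [0.6089, 0.097, 0.3756]
orientation: [[-0.007, 0.904, 0.427], [-0.0, 0.427, -0.904], [-1.0, -0.006, -0.003]]
wrist_force: [1.5, -0.2, -0.7]
finger_gap: 0.0145
```

>>> play_rows(
  increments=[
    {"x": 0, "y": -0.0102, "z": 0.0345, "wx": 0, "wy": 0, "wz": 0},
    {"x": 0, "y": -0.0102, "z": 0.0345, "wx": 0, "wy": 0, "wz": 0},
    {"x": 0, "y": 0, "z": 0, "wx": 0, "wy": 0, "wz": 0},
    {"x": 0, "y": 0, "z": 0, "wx": 0, "wy": 0, "wz": 0},
    {"x": 0, "y": 0, "z": 0, "wx": 0, "wy": 0, "wz": 0},
  ],
)

```text
t: 39.07
tool_pos: [0.6201, 0.0276, 0.3761]
orientation: [[-0.006, 0.904, 0.427], [0.0, 0.427, -0.904], [-1.0, -0.005, -0.003]]
wrist_force: [0.0, 0.0, -1.5]
finger_gap: 0.0142
```

```bash
python3 plan.py 0.621 0.0275 0.345 25.3; python3 - <<'E'
from h import *
im,c,T=cam("wrist"); cv2.imwrite("pics/w22.png",im)
a=np.radians(25.3);e=np.array([np.cos(a),np.sin(a)]);n=np.array([-e[1],e[0]]);p0=np.array([.621,.0275])
m=[proj(c,T,np.append(p0+s*n+j*.024*e,z)) for s,z in((.078,.12),(.102,.12)) for j in(-1,1)]
print(m); crop(im,0,0,512,384,1.5,"w22c.png",m)
im,c,T=cam("top"); cv2.imwrite("pics/t22.png",im)
im,c,T=cam("scene"); crop(im,180,150,310,290,5,"s22.png")
E
```

```text
t 39.07 pos [0.6201 0.0276 0.3761] gap 0.0142 F [ 0.   0.  -1.5]
[[-0.006, 0.904, 0.427], [0.0, 0.427, -0.904], [-1.0, -0.005, -0.003]] q [-0.17, 0.17, 0.12, 1.52, -0.0, 0.96]
yaw now 25.3 turn(tool) [-0.0007 -0.003   0.0055] shift after turn [0.0311 0.0008 0.0005] before [0.0311 0.001  0.0006] dist 0.031
[array([223.45298815,  94.86040913]), array([290.77961122,  94.81648951]), array([222.3842276 ,  58.43182794]), array([291.98901978,  58.34528961])]
```

View pics/w22c.png

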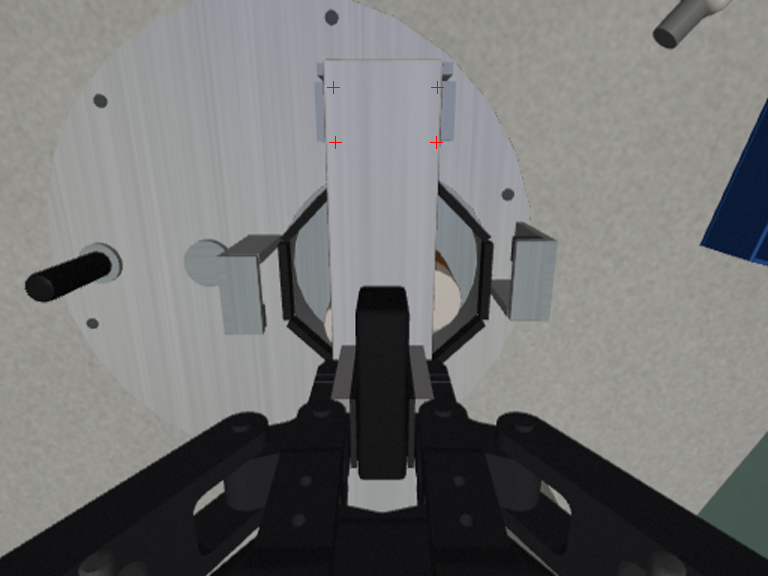

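View pics/s22.png

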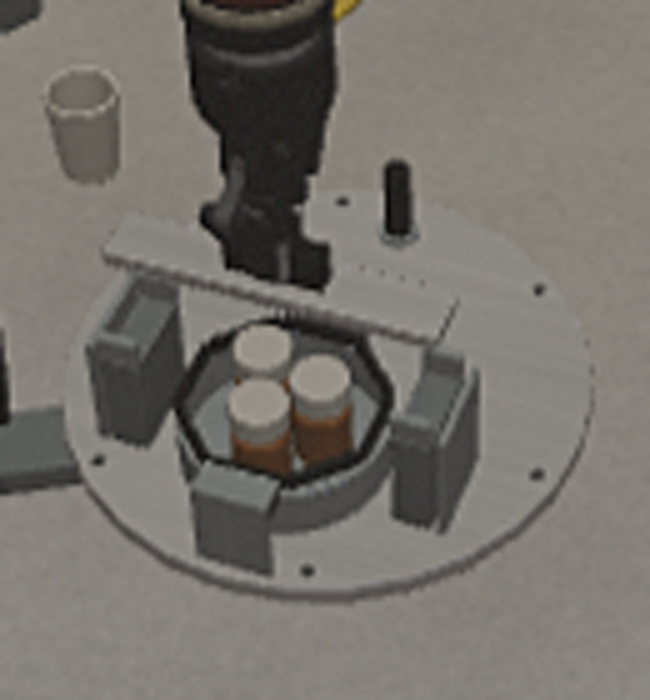

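>>> play_rows(
  increments=[
    {"x": 0.01, "y": 0.001, "z": 0.0005, "wx": 0, "wy": -0.003, "wz": 0.0055},
    {"x": 0.015, "y": 0, "z": 0, "wx": 0, "wy": 0, "wz": 0},
    {"x": 0.015, "y": 0, "z": 0, "wx": 0, "wy": 0, "wz": 0},
    {"x": 0.01, "y": 0, "z": 0, "wx": 0, "wy": 0, "wz": 0},
    {"x": 0, "y": 0, "z": 0, "wx": 0, "wy": 0, "wz": 0},
    {"x": 0, "y": 0, "z": 0, "wx": 0, "wy": 0, "wz": 0},
    {"x": 0, "y": 0, "z": 0, "wx": 0, "wy": 0, "wz": 0},
  ],
)

```text
t: 39.8
tool_pos: [0.6218, 0.0277, 0.3284]
orientation: [[0.004, 0.904, 0.428], [-0.001, 0.428, -0.904], [-1.0, 0.003, 0.002]]
wrist_force: [-0.2, -0.0, -1.5]
finger_gap: 0.014
```

```bash
python3 plan.py 0.621 0.0275 0.309 25.3; python3 - <<'E'
from h import *
im,c,T=cam("wrist"); crop(im,130,0,390,190,3,"w23.png")
im,c,T=cam("scene"); crop(im,180,150,310,290,5,"s23.png")
E
```

```text
t 39.80 pos [0.6218 0.0277 0.3284] gap 0.0140 F [-0.2 -0.  -1.5]
[[0.004, 0.904, 0.428], [-0.001, 0.428, -0.904], [-1.0, 0.003, 0.002]] q [-0.17, 0.17, 0.03, 1.43, -0.0, 0.96]
yaw now 25.3 turn(tool) [ 0.0003  0.0024 -0.0029] shift after turn [ 0.0194 -0.0008 -0.0002] before [ 0.0194 -0.0009 -0.0002] dist 0.019
```

View pics/w23.png

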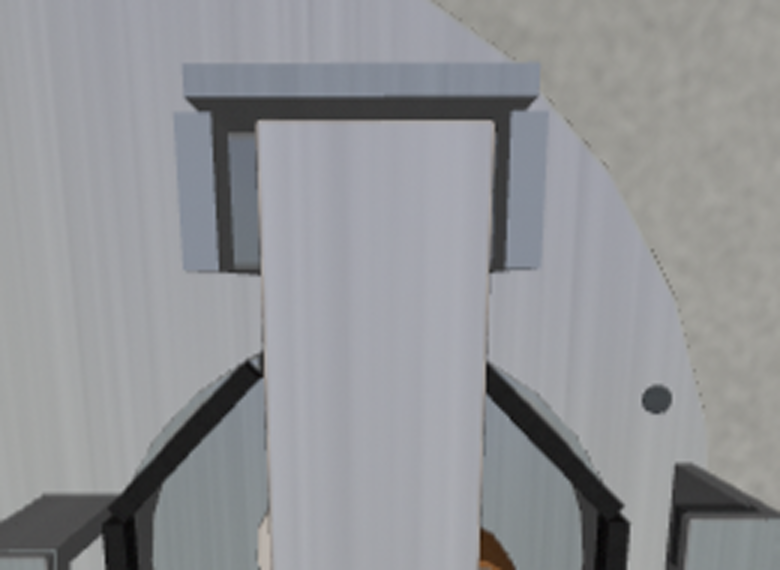

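View pics/s23.png

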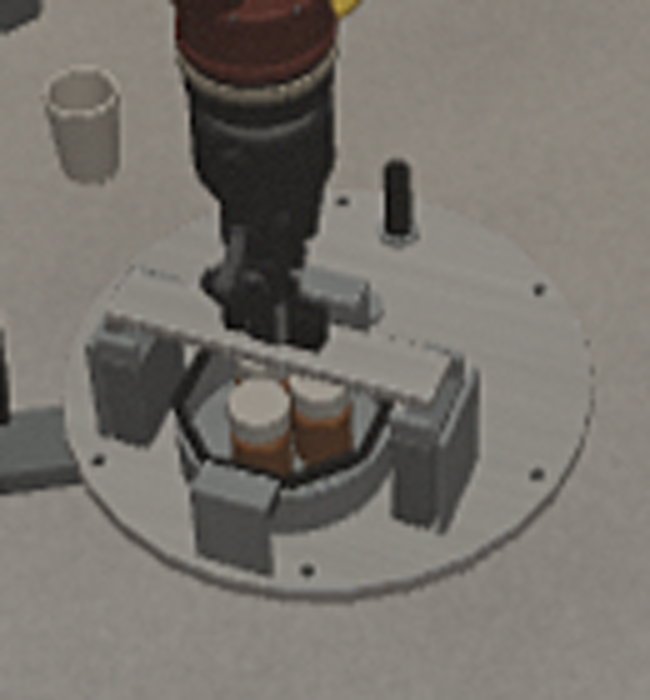

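>>> play_rows(
  increments=[
    {"x": 0.004, "y": -0.0025, "z": 0, "wx": 0, "wy": 0.0024, "wz": -0.003},
    {"x": 0.004, "y": 0, "z": 0, "wx": 0, "wy": 0, "wz": 0},
    {"x": 0.004, "y": 0, "z": 0, "wx": 0, "wy": 0, "wz": 0},
    {"x": 0.004, "y": 0, "z": 0, "wx": 0, "wy": 0, "wz": 0},
    {"x": 0.002, "y": 0, "z": 0, "wx": 0, "wy": 0, "wz": 0},
    {"x": 0, "y": 0, "z": 0, "wx": 0, "wy": 0, "wz": 0},
    {"x": 0, "y": 0, "z": 0, "wx": 0, "wy": 0, "wz": 0},
  ],
)

```text
t: 40.48
tool_pos: [0.6194, 0.0264, 0.3096]
orientation: [[-0.001, 0.904, 0.427], [0.0, 0.427, -0.904], [-1.0, -0.001, -0.001]]
wrist_force: [0.7, -0.1, -2.1]
finger_gap: 0.0138
```

```bash
python3 plan.py 0.621 0.0275 0.3088 25.3; python3 - <<'E'
from h import *
im,c,T=cam("wrist"); crop(im,130,0,390,190,3,"w24.png")
E
```

```text
t 40.48 pos [0.6194 0.0264 0.3096] gap 0.0138 F [ 0.7 -0.1 -2.1]
[[-0.001, 0.904, 0.427], [0.0, 0.427, -0.904], [-1.0, -0.001, -0.001]] q [-0.17, 0.17, -0.01, 1.4, -0.0, 0.96]
yaw now 25.3 turn(tool) [-0.0001 -0.0007  0.0011] shift after turn [ 0.0008  0.0019 -0.0003] before [ 0.0008  0.0019 -0.0003] dist 0.002
```

View pics/w24.png

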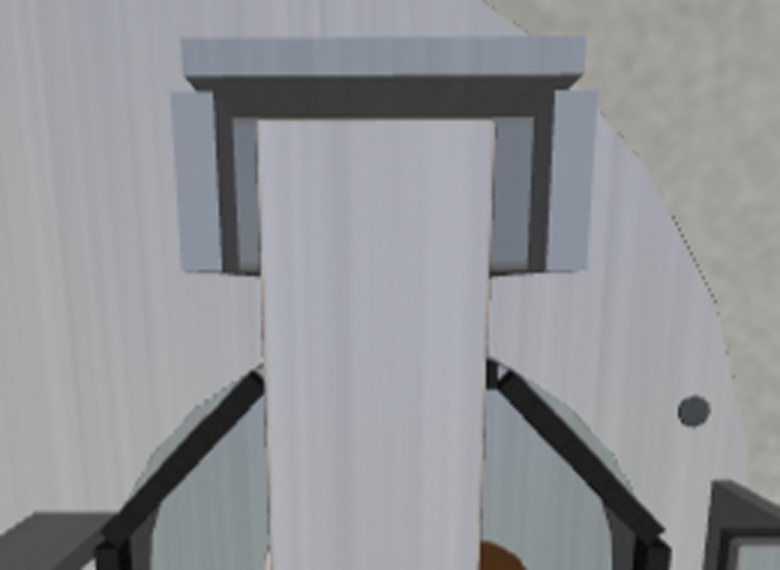

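>>> play_rows(
  increments=[
    {"x": 0.001, "y": 0.001, "z": 0, "wx": 0, "wy": 0, "wz": 0.001},
    {"x": 0.001, "y": 0, "z": 0, "wx": 0, "wy": 0, "wz": 0},
    {"x": 0, "y": 0, "z": 0, "wx": 0, "wy": 0, "wz": 0},
    {"x": 0, "y": 0, "z": 0, "wx": 0, "wy": 0, "wz": 0},
  ],
)

```text
t: 40.87
tool_pos: [0.6205, 0.0269, 0.3088]
orientation: [[0.001, 0.904, 0.427], [0.0, 0.427, -0.904], [-1.0, 0.001, 0.0]]
wrist_force: [-2.8, -0.3, 6.1]
finger_gap: 0.0143
```

Contact (6 N up). Release.

>>> play_rows(
  increments=[
    {"x": -0.001, "y": 0, "z": 0, "wx": 0, "wy": 0, "wz": 0},
    {"x": 0, "y": 0, "z": 0, "wx": 0, "wy": 0, "wz": 0},
    {"x": 0, "y": 0, "z": 0, "wx": 0, "wy": 0, "wz": 0},
    {"x": 0, "y": 0, "z": 0, "wx": 0, "wy": 0, "wz": 0},
    {"x": -0.02, "y": 0, "z": 0, "wx": 0, "wy": 0, "wz": 0},
    {"x": -0.03, "y": 0, "z": 0, "wx": 0, "wy": 0, "wz": 0},
    {"x": -0.03, "y": 0, "z": 0, "wx": 0, "wy": 0, "wz": 0},
    {"x": -0.03, "y": 0, "z": 0, "wx": 0, "wy": 0, "wz": 0},
    {"x": 0, "y": 0, "z": 0, "wx": 0, "wy": 0, "wz": 0},
    {"x": 0, "y": 0, "z": 0, "wx": 0, "wy": 0, "wz": 0},
  ],
  fingers=0.7,
)

```text
t: 41.7
tool_pos: [0.6208, 0.0267, 0.4208]
orientation: [[0.004, 0.904, 0.427], [-0.0, 0.427, -0.904], [-1.0, 0.003, 0.002]]
wrist_force: [0.1, -0.3, 0.3]
finger_gap: 0.0599
```

```bash
python3 - <<'E'
from h import *
st()
im,c,T=cam("wrist"); cv2.imwrite("pics/w25.png",im)
im,c,T=cam("scene"); crop(im,180,150,310,290,5,"s25.png")
print(proj(c,T,[.4433,-.0559,.105]))
E
```

```text
t 41.70 pos [0.6208 0.0267 0.4208] gap 0.0599 F [ 0.1 -0.3  0.3]
[[0.004, 0.904, 0.427], [-0.0, 0.427, -0.904], [-1.0, 0.003, 0.002]] q [-0.17, 0.17, 0.2, 1.6, 0.0, 0.96]
[259.33968773 183.32822526]
```

View pics/w25.png

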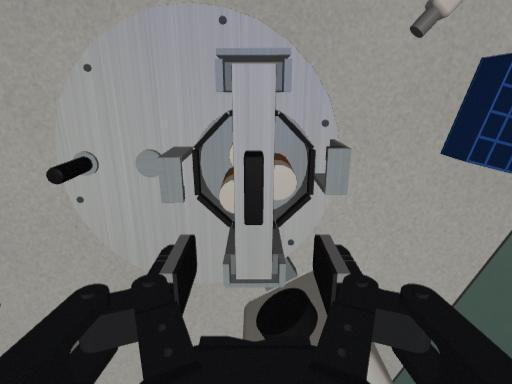

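View pics/s25.png

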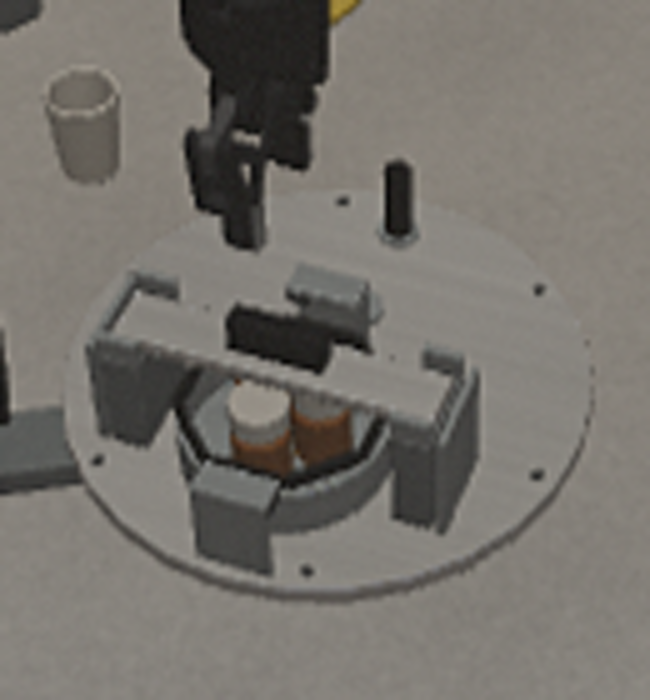

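```bash
python3 - <<'E'
from h import *
im,c,T=cam("wrist"); print("post top",onz(c,T,53,176.5,.105),"base",onz(c,T,88,163,.047))
_,c,T=cam("top"); im=cv2.imread("pics/top0.png")
def C(x,y):return 180+x/5-.4,95+y/5-.4
print("top-cam post",onz(c,T,*C(410,568),.105)); 
pts=[(0,340),(608,360),(310,50),(305,658),(90,135),(520,150),(100,570),(520,565)]
w=np.array([onz(c,T,*C(*p),.045)[:2] for p in pts]); A=np.c_[2*w,np.ones(len(w))]; s=np.linalg.lstsq(A,(w**2).sum(1),rcond=None)[0]; print("axle",s[:2],"r",np.sqrt(s[2]+s[:2]@s[:2]))
E
python3 plan.py 0.444 -0.056 0.36 115.3
```

```text
post top [ 0.44363988 -0.0545712   0.105     ] base [ 0.44631558 -0.05255382  0.047     ]
top-cam post [ 0.44363075 -0.05617772  0.105     ]
axle [5.62906682e-01 3.08314324e-04] r 0.1619185132093026
t 41.90 pos [0.6201 0.0268 0.417 ] gap 0.0596 F [-0.  -0.2  0.2]
[[-0.003, 0.904, 0.427], [0.001, 0.427, -0.904], [-1.0, -0.002, -0.002]] q [-0.17, 0.17, 0.2, 1.59, 0.0, 0.96]
yaw now 25.3 turn(tool) [-1.5709 -0.0031  0.    ] shift after turn [ 0.057   0.0004 -0.1946] before [ 0.0574 -0.1945 -0.0003] dist 0.203
```

>>> play_rows(
  increments=[
    {"x": 0, "y": -0.0324, "z": 0, "wx": 0, "wy": -0.003, "wz": 0},
    {"x": 0, "y": -0.0324, "z": 0, "wx": 0, "wy": 0, "wz": 0},
    {"x": 0, "y": -0.0324, "z": 0, "wx": 0, "wy": 0, "wz": 0},
    {"x": 0, "y": -0.0324, "z": 0, "wx": 0, "wy": 0, "wz": 0},
    {"x": 0, "y": -0.0324, "z": 0, "wx": 0, "wy": 0, "wz": 0},
    {"x": 0, "y": -0.0324, "z": 0, "wx": 0, "wy": 0, "wz": 0},
    {"x": 0, "y": 0, "z": 0, "wx": -0.12, "wy": 0, "wz": 0},
    {"x": 0, "y": 0, "z": 0, "wx": -0.12, "wy": 0, "wz": 0},
    {"x": 0, "y": 0, "z": 0, "wx": -0.12, "wy": 0, "wz": 0},
    {"x": 0, "y": 0, "z": 0, "wx": -0.12, "wy": 0, "wz": 0},
  ],
)

```text
t: 42.73
tool_pos: [0.4442, -0.0564, 0.4176]
orientation: [[-0.0, 0.6, 0.8], [-0.002, 0.8, -0.6], [-1.0, -0.001, 0.001]]
wrist_force: [-0.0, 0.5, 0.9]
finger_gap: 0.0596
```

>>> play_rows(
  increments=[
    {"x": 0, "y": 0, "z": 0, "wx": -0.12, "wy": 0, "wz": 0},
    {"x": 0, "y": 0, "z": 0, "wx": -0.12, "wy": 0, "wz": 0},
    {"x": 0, "y": 0, "z": 0, "wx": -0.12, "wy": 0, "wz": 0},
    {"x": 0, "y": 0, "z": 0, "wx": -0.12, "wy": 0, "wz": 0},
    {"x": 0, "y": 0, "z": 0, "wx": -0.12, "wy": 0, "wz": 0},
    {"x": 0, "y": 0, "z": 0, "wx": -0.12, "wy": 0, "wz": 0},
    {"x": 0, "y": 0, "z": 0, "wx": -0.12, "wy": 0, "wz": 0},
    {"x": 0, "y": 0, "z": 0, "wx": -0.12, "wy": 0, "wz": 0},
    {"x": 0, "y": 0, "z": 0, "wx": -0.12, "wy": 0, "wz": 0},
    {"x": 0, "y": 0, "z": 0, "wx": 0, "wy": 0, "wz": 0},
  ],
  fingers=0.55,
)

```text
t: 43.57
tool_pos: [0.4444, -0.0562, 0.4176]
orientation: [[-0.001, -0.422, 0.906], [-0.001, 0.906, 0.422], [-1.0, -0.001, -0.001]]
wrist_force: [-0.0, -0.3, -0.6]
finger_gap: 0.0474
```

>>> play_rows(
  increments=[
    {"x": 0.03, "y": 0, "z": 0, "wx": 0, "wy": 0, "wz": 0},
    {"x": 0.03, "y": 0, "z": 0, "wx": 0, "wy": 0, "wz": 0},
    {"x": 0, "y": 0, "z": 0, "wx": 0, "wy": 0, "wz": 0},
    {"x": 0, "y": 0, "z": 0, "wx": 0, "wy": 0, "wz": 0},
    {"x": 0, "y": 0, "z": 0, "wx": 0, "wy": 0, "wz": 0},
  ],
)

```text
t: 43.98
tool_pos: [0.4447, -0.0565, 0.3599]
orientation: [[0.002, -0.416, 0.909], [-0.002, 0.909, 0.416], [-1.0, -0.003, 0.001]]
wrist_force: [0.3, 0.1, 0.2]
finger_gap: 0.0471
```

```bash
python3 plan.py 0.4445 -0.055 0.245 115.3;python3 - <<'E'
from h import *
im,c,T=cam("wrist"); cv2.imwrite("pics/w26.png",im)
print(proj(c,T,[.4445,-.055,.105]))
E
```

```text
t 43.98 pos [ 0.4447 -0.0565  0.3599] gap 0.0471 F [0.3 0.1 0.2]
[[0.002, -0.416, 0.909], [-0.002, 0.909, 0.416], [-1.0, -0.003, 0.001]] q [-0.42, -0.38, -0.42, 1.52, -0.0, -0.85]
yaw now 114.6 turn(tool) [-0.0127  0.0005  0.003 ] shift after turn [0.1149 0.0014 0.0005] before [0.1149 0.0017 0.0004] dist 0.115
[256.14108024 196.47020817]
```

View pics/w26.png

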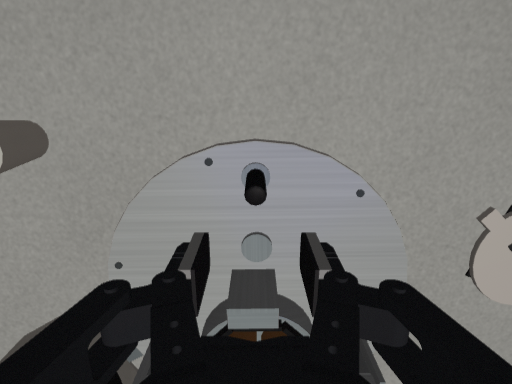

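>>> play_rows(
  increments=[
    {"x": 0.03, "y": 0.001, "z": 0, "wx": -0.0125, "wy": 0, "wz": 0.003},
    {"x": 0.03, "y": 0, "z": 0, "wx": 0, "wy": 0, "wz": 0},
    {"x": 0.03, "y": 0, "z": 0, "wx": 0, "wy": 0, "wz": 0},
    {"x": 0.025, "y": 0, "z": 0, "wx": 0, "wy": 0, "wz": 0},
    {"x": 0, "y": 0, "z": 0, "wx": 0, "wy": 0, "wz": 0},
    {"x": 0, "y": 0, "z": 0, "wx": 0, "wy": 0, "wz": 0},
    {"x": 0, "y": 0, "z": 0, "wx": 0, "wy": 0, "wz": 0},
  ],
)

```text
t: 44.62
tool_pos: [0.4451, -0.0559, 0.2463]
orientation: [[0.003, -0.428, 0.904], [-0.001, 0.904, 0.428], [-1.0, -0.002, 0.002]]
wrist_force: [0.1, 0.0, 0.4]
finger_gap: 0.0469
```

>>> play_rows(
  increments=[
    {"x": 0, "y": 0, "z": 0, "wx": 0, "wy": 0, "wz": 0},
    {"x": 0, "y": 0, "z": 0, "wx": 0, "wy": 0, "wz": 0},
    {"x": 0, "y": 0, "z": 0, "wx": 0, "wy": 0, "wz": 0},
    {"x": 0, "y": 0, "z": 0, "wx": 0, "wy": 0, "wz": 0},
  ],
  fingers=0.32,
)

```text
t: 44.95
tool_pos: [0.4445, -0.0556, 0.2445]
orientation: [[0.001, -0.429, 0.903], [0.0, 0.903, 0.429], [-1.0, -0.0, 0.001]]
wrist_force: [-0.1, 0.1, -0.8]
finger_gap: 0.0273
```

```bash
python3 plan.py 0.4445 -0.055 0.245 115.3;python3 - <<'E'
from h import *
im,c,T=cam("wrist"); cv2.imwrite("pics/w27.png",im)
E
```

```text
t 44.95 pos [ 0.4445 -0.0556  0.2445] gap 0.0273 F [-0.1  0.1 -0.8]
[[0.001, -0.429, 0.903], [0.0, 0.903, 0.429], [-1.0, -0.0, 0.001]] q [-0.42, -0.35, -0.61, 1.31, 0.0, -0.86]
yaw now 115.4 turn(tool) [0.0016 0.0008 0.0003] shift after turn [-0.0005  0.0006  0.0003] before [-0.0005  0.0006  0.0003] dist 0.001
```

View pics/w27.png

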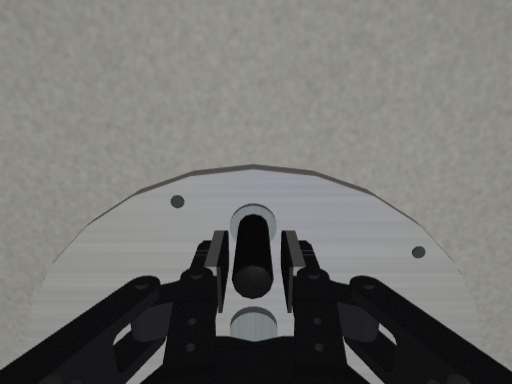

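>>> play_rows(
  increments=[
    {"x": 0, "y": 0.0057, "z": 0.0001, "wx": 0.0436, "wy": 0, "wz": 0},
    {"x": 0, "y": 0.0057, "z": 0.0001, "wx": 0.0436, "wy": 0, "wz": 0},
    {"x": 0, "y": 0.0057, "z": 0.0001, "wx": 0.0436, "wy": 0, "wz": 0},
    {"x": 0, "y": 0.0057, "z": 0.0001, "wx": 0.0436, "wy": 0, "wz": 0},
    {"x": 0, "y": 0.0057, "z": 0.0001, "wx": 0.0436, "wy": 0, "wz": 0},
    {"x": 0, "y": 0.0057, "z": 0.0001, "wx": 0.0436, "wy": 0, "wz": 0},
    {"x": 0, "y": 0, "z": 0, "wx": 0, "wy": 0, "wz": 0},
  ],
)

```text
t: 45.58
tool_pos: [0.4338, -0.023, 0.2441]
orientation: [[0.001, -0.178, 0.984], [-0.001, 0.984, 0.178], [-1.0, -0.001, 0.001]]
wrist_force: [1.6, -2.5, 0.6]
finger_gap: 0.0275
```

```bash
python3 - <<'E'
from h import *
st()
im,c,T=cam("wrist"); cv2.imwrite("pics/w28.png",im)
E
```

```text
t 45.58 pos [ 0.4338 -0.023   0.2441] gap 0.0275 F [ 1.6 -2.5  0.6]
[[0.001, -0.178, 0.984], [-0.001, 0.984, 0.178], [-1.0, -0.001, 0.001]] q [-0.36, -0.4, -0.65, 1.31, -0.0, -0.54]
```

View pics/w28.png

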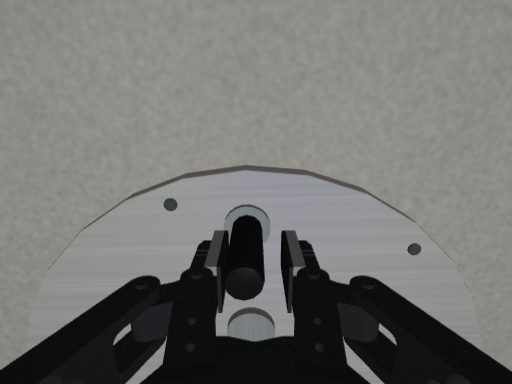

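>>> play_rows(
  increments=[
    {"x": 0, "y": 0.0057, "z": 0.0001, "wx": 0.0436, "wy": 0, "wz": 0},
    {"x": 0, "y": 0.0057, "z": 0.0001, "wx": 0.0436, "wy": 0, "wz": 0},
    {"x": 0, "y": 0.0057, "z": 0.0001, "wx": 0.0436, "wy": 0, "wz": 0},
    {"x": 0, "y": 0.0057, "z": 0.0001, "wx": 0.0436, "wy": 0, "wz": 0},
    {"x": 0, "y": 0.0057, "z": 0.0001, "wx": 0.0436, "wy": 0, "wz": 0},
    {"x": 0, "y": 0.0057, "z": 0.0001, "wx": 0.0436, "wy": 0, "wz": 0},
    {"x": 0, "y": 0.0057, "z": 0.0001, "wx": 0.0436, "wy": 0, "wz": 0},
    {"x": 0, "y": 0.0057, "z": 0.0001, "wx": 0.0436, "wy": 0, "wz": 0},
    {"x": 0, "y": 0.0057, "z": 0.0001, "wx": 0.0436, "wy": 0, "wz": 0},
    {"x": 0, "y": 0.0057, "z": 0.0001, "wx": 0.0436, "wy": 0, "wz": 0},
  ],
)

```text
t: 46.47
tool_pos: [0.4357, 0.0332, 0.244]
orientation: [[0.0, 0.253, 0.968], [-0.0, 0.968, -0.253], [-1.0, -0.0, 0.0]]
wrist_force: [0.9, -2.9, 0.6]
finger_gap: 0.0273
```

>>> play_rows(
  increments=[
    {"x": 0, "y": 0.0057, "z": 0.0001, "wx": 0.0436, "wy": 0, "wz": 0},
    {"x": 0, "y": 0.0057, "z": 0.0001, "wx": 0.0436, "wy": 0, "wz": 0},
    {"x": 0, "y": 0.0057, "z": 0.0001, "wx": 0.0436, "wy": 0, "wz": 0},
    {"x": 0, "y": 0.0057, "z": 0.0001, "wx": 0.0436, "wy": 0, "wz": 0},
    {"x": 0, "y": 0.0057, "z": 0.0001, "wx": 0.0436, "wy": 0, "wz": 0},
    {"x": 0, "y": 0.0057, "z": 0.0001, "wx": 0.0436, "wy": 0, "wz": 0},
    {"x": 0, "y": 0, "z": 0, "wx": 0, "wy": 0, "wz": 0},
    {"x": 0, "y": 0, "z": 0, "wx": 0, "wy": 0, "wz": 0},
    {"x": 0, "y": 0, "z": 0, "wx": 0, "wy": 0, "wz": 0},
  ],
)

```text
t: 47.22
tool_pos: [0.4479, 0.0649, 0.2436]
orientation: [[-0.001, 0.492, 0.871], [0.001, 0.871, -0.492], [-1.0, 0.0, -0.001]]
wrist_force: [-0.6, 0.4, -0.3]
finger_gap: 0.0276
```

```bash
python3 - <<'E'
from h import *
print(.562+.13*np.cos(np.radians(145.3)),.0003+.13*np.sin(np.radians(145.3)))
im,c,T=cam("wrist"); cv2.imwrite("pics/w29.png",im)
E
python3 plan.py 0.4551 0.0743 0.245 55.3
```

```text
0.45512127466600416 0.07430633804600971
t 47.27 pos [0.448  0.065  0.2437] gap 0.0275 F [0.9 1.7 0. ]
[[-0.0, 0.492, 0.871], [0.001, 0.871, -0.492], [-1.0, 0.001, -0.001]] q [-0.15, -0.33, -0.6, 1.3, 0.0, 0.37]
yaw now 60.5 turn(tool) [ 0.0911 -0.0009 -0.0008] shift after turn [-0.0013  0.0117  0.0006] before [-0.0013  0.0116  0.0016] dist 0.012
```

View pics/w29.png

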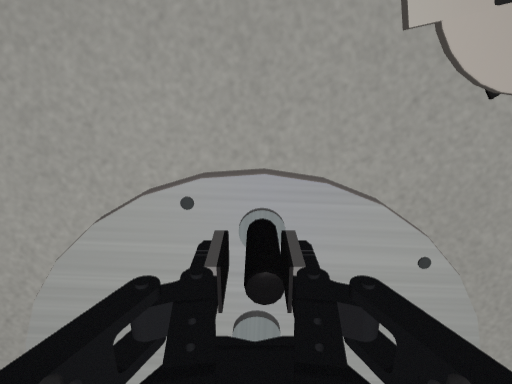

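>>> play_rows(
  increments=[
    {"x": 0, "y": 0.0057, "z": 0.0004, "wx": 0.0455, "wy": 0, "wz": 0},
    {"x": 0, "y": 0.0057, "z": 0.0004, "wx": 0.0455, "wy": 0, "wz": 0},
    {"x": 0, "y": 0, "z": 0, "wx": 0, "wy": 0, "wz": 0},
    {"x": 0, "y": 0, "z": 0, "wx": 0, "wy": 0, "wz": 0},
    {"x": 0, "y": 0, "z": 0, "wx": 0, "wy": 0, "wz": 0},
    {"x": 0, "y": 0, "z": 0, "wx": 0, "wy": 0, "wz": 0},
  ],
)

```text
t: 47.77
tool_pos: [0.4545, 0.0742, 0.2437]
orientation: [[-0.0, 0.57, 0.822], [0.0, 0.822, -0.57], [-1.0, 0.0, -0.001]]
wrist_force: [0.4, -0.1, -0.2]
finger_gap: 0.0271
```

```bash
python3 - <<'E'
from h import *
im,c,T=cam("wrist"); cv2.imwrite("pics/w30.png",im)
E
python3 plan.py 0.4551 0.0743 0.245 55.3
```

```text
t 47.82 pos [0.4545 0.0742 0.2437] gap 0.0270 F [-0.4 -0.6 -0.2]
[[-0.0, 0.57, 0.822], [0.0, 0.822, -0.57], [-1.0, 0.0, -0.001]] q [-0.12, -0.3, -0.58, 1.3, 0.0, 0.48]
yaw now 55.3 turn(tool) [-0.0007 -0.0005 -0.0002] shift after turn [-0.0013  0.0004  0.0005] before [-0.0013  0.0004  0.0005] dist 0.001
```

View pics/w30.png

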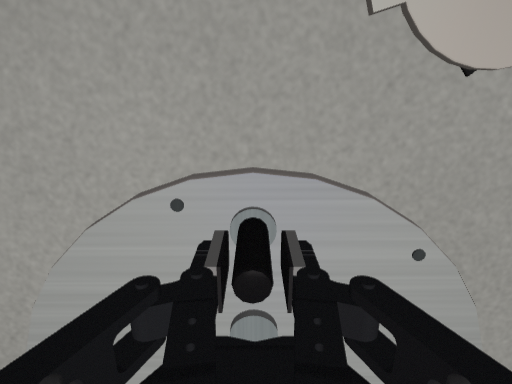

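>>> play_rows(
  increments=[
    {"x": 0, "y": 0, "z": 0, "wx": 0, "wy": 0, "wz": 0},
    {"x": 0, "y": 0, "z": 0, "wx": 0, "wy": 0, "wz": 0},
    {"x": -0.03, "y": 0, "z": 0, "wx": 0, "wy": 0, "wz": 0},
    {"x": -0.035, "y": 0, "z": 0, "wx": 0, "wy": 0, "wz": 0},
    {"x": -0.035, "y": 0, "z": 0, "wx": 0, "wy": 0, "wz": 0},
    {"x": -0.035, "y": 0, "z": 0, "wx": 0, "wy": 0, "wz": 0},
    {"x": 0, "y": 0, "z": 0, "wx": 0, "wy": 0, "wz": 0},
    {"x": 0, "y": 0, "z": 0, "wx": 0, "wy": 0, "wz": 0},
  ],
  fingers=0.5,
)

```text
t: 48.48
tool_pos: [0.4552, 0.0743, 0.381]
orientation: [[0.004, 0.57, 0.821], [0.0, 0.821, -0.57], [-1.0, 0.002, 0.003]]
wrist_force: [0.9, 0.6, -1.5]
finger_gap: 0.0426
```

```bash
python3 - <<'E'
from h import *
im,c,T=cam("scene"); crop(im,120,100,390,330,2.9,"s31.png")
im,c,T=cam("top"); crop(im,160,60,450,280,2.7,"t31.png")
E
python3 plan.py 0.4725 -0.480 0.37 55.3
```

```text
t 48.58 pos [0.4546 0.0744 0.378 ] gap 0.0427 F [-0.9  0.4 -0.3]
[[-0.001, 0.57, 0.821], [0.001, 0.821, -0.57], [-1.0, -0.0, -0.001]] q [-0.12, -0.33, -0.36, 1.55, 0.0, 0.48]
yaw now 55.2 turn(tool) [-0.0013 -0.0011  0.0001] shift after turn [ 0.008  -0.4455  0.3303] before [ 0.0077 -0.4451  0.3309] dist 0.555
```

View pics/s31.png

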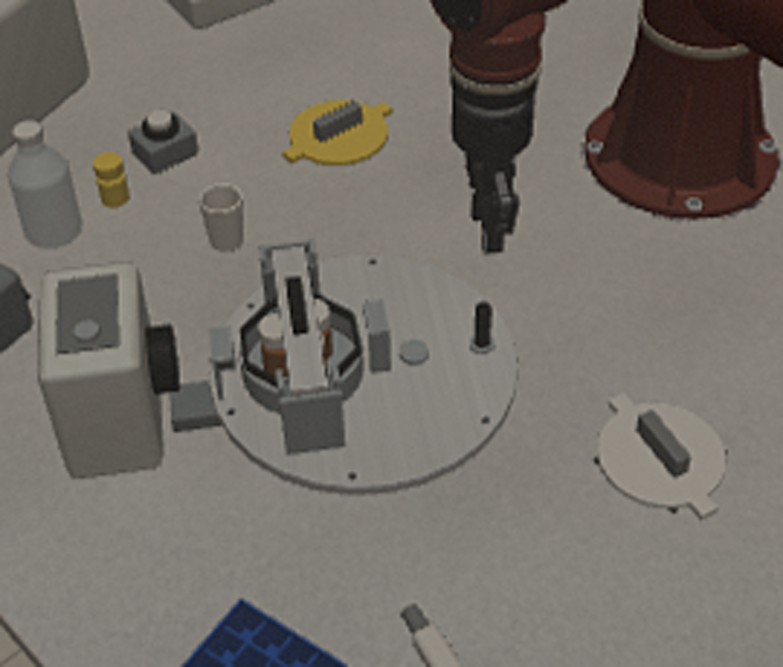

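View pics/t31.png

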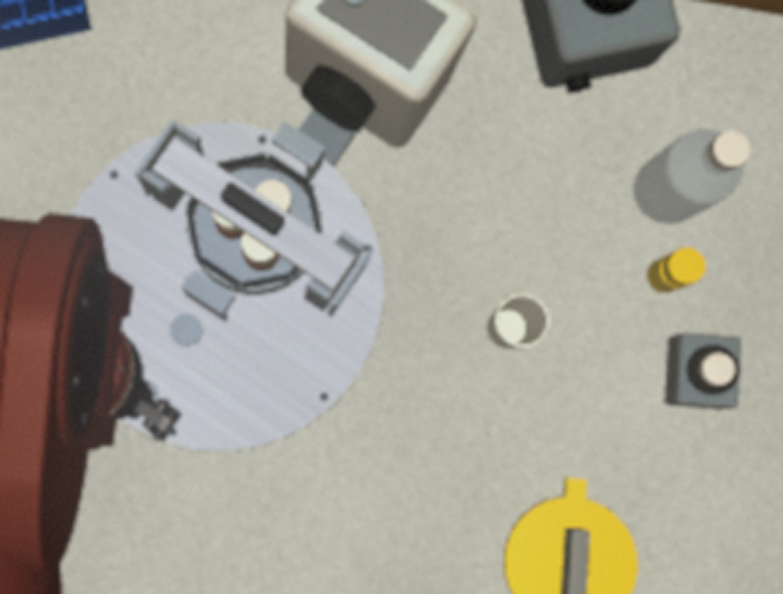

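```bash
python3 - <<'E'
from h import *
_,c,T=cam("top"); im,cs,Ts=cam("scene"); 
crop(im,150,120,210,180,10,"s32.png")
p,e=tri(ray(c,T,425.65,196.18),ray(cs,Ts,120+159/2.9-.4,100+123/2.9-.4)); print(p,e)
E
```

```text
[ 0.47249444 -0.48172458  0.05310543] 0.0012473571493911038
```

View pics/s32.png

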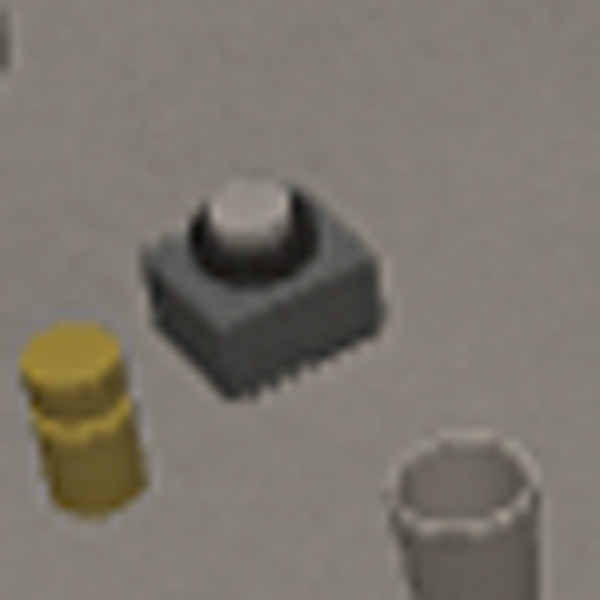

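>>> play_rows(
  increments=[
    {"x": 0, "y": -0.032, "z": 0.0238, "wx": 0, "wy": 0, "wz": 0},
    {"x": 0, "y": -0.032, "z": 0.0238, "wx": 0, "wy": 0, "wz": 0},
    {"x": 0, "y": -0.032, "z": 0.0238, "wx": 0, "wy": 0, "wz": 0},
    {"x": 0, "y": -0.032, "z": 0.0238, "wx": 0, "wy": 0, "wz": 0},
    {"x": 0, "y": -0.032, "z": 0.0238, "wx": 0, "wy": 0, "wz": 0},
    {"x": 0, "y": -0.032, "z": 0.0238, "wx": 0, "wy": 0, "wz": 0},
    {"x": 0, "y": -0.032, "z": 0.0238, "wx": 0, "wy": 0, "wz": 0},
    {"x": 0, "y": -0.032, "z": 0.0238, "wx": 0, "wy": 0, "wz": 0},
    {"x": 0, "y": -0.032, "z": 0.0238, "wx": 0, "wy": 0, "wz": 0},
    {"x": 0, "y": -0.032, "z": 0.0238, "wx": 0, "wy": 0, "wz": 0},
  ],
  fingers=0,
)

```text
t: 49.52
tool_pos: [0.467, -0.3261, 0.377]
orientation: [[-0.002, 0.571, 0.821], [0.002, 0.821, -0.571], [-1.0, 0.001, -0.002]]
wrist_force: [1.1, 0.8, 0.8]
finger_gap: 0.0001
```

>>> play_rows(
  increments=[
    {"x": 0, "y": -0.032, "z": 0.0238, "wx": 0, "wy": 0, "wz": 0},
    {"x": 0, "y": -0.032, "z": 0.0238, "wx": 0, "wy": 0, "wz": 0},
    {"x": 0, "y": 0, "z": 0, "wx": 0, "wy": 0, "wz": 0},
    {"x": 0, "y": 0, "z": 0, "wx": 0, "wy": 0, "wz": 0},
    {"x": 0, "y": 0, "z": 0, "wx": 0, "wy": 0, "wz": 0},
  ],
)

```text
t: 49.93
tool_pos: [0.47, -0.4036, 0.3771]
orientation: [[-0.002, 0.571, 0.821], [0.003, 0.821, -0.571], [-1.0, 0.001, -0.003]]
wrist_force: [-0.6, 0.1, 0.2]
finger_gap: -0.0002
```

```bash
python3 - <<'E'
from h import *
st(); im,c,T=cam("wrist"); cv2.imwrite("pics/w32.png",im)
E
```

```text
t 49.93 pos [ 0.47   -0.4036  0.3771] gap -0.0002 F [-0.6  0.1  0.2]
[[-0.002, 0.571, 0.821], [0.003, 0.821, -0.571], [-1.0, 0.001, -0.003]] q [-0.92, 0.16, 0.11, 1.52, 0.0, -0.31]
```

View pics/w32.png

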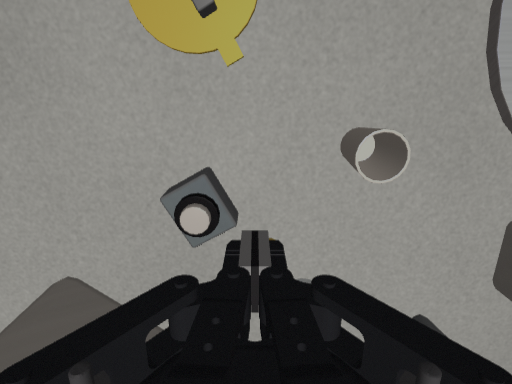

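```bash
python3 - <<'E'
from h import *
im,c,T=cam("wrist")
for z in(.05,.055,.06): print(onz(c,T,195,219.5,z))
E
python3 plan.py 0.4725 -0.4805 0.25 55.3
```

```text
[ 0.4752972  -0.48226235  0.05      ]
[ 0.47415821 -0.48018809  0.055     ]
[ 0.47301922 -0.47811384  0.06      ]
t 50.03 pos [ 0.4703 -0.4028  0.3784] gap 0.0002 F [-0.1  0.4  0.2]
[[-0.0, 0.57, 0.822], [0.001, 0.822, -0.57], [-1.0, 0.001, -0.001]] q [-0.92, 0.16, 0.11, 1.52, 0.0, -0.31]
yaw now 55.3 turn(tool) [-0.0003 -0.0009 -0.0006] shift after turn [ 0.1284 -0.0627  0.046 ] before [ 0.1283 -0.0627  0.0462] dist 0.150
```

>>> play_rows(
  increments=[
    {"x": 0, "y": -0.031, "z": 0.023, "wx": 0, "wy": 0, "wz": 0},
    {"x": 0, "y": -0.031, "z": 0.023, "wx": 0, "wy": 0, "wz": 0},
    {"x": 0.03, "y": 0, "z": 0, "wx": 0, "wy": 0, "wz": 0},
    {"x": 0.03, "y": 0, "z": 0, "wx": 0, "wy": 0, "wz": 0},
    {"x": 0.03, "y": 0, "z": 0, "wx": 0, "wy": 0, "wz": 0},
    {"x": 0.03, "y": 0, "z": 0, "wx": 0, "wy": 0, "wz": 0},
    {"x": 0, "y": 0, "z": 0, "wx": 0, "wy": 0, "wz": 0},
    {"x": 0, "y": 0, "z": 0, "wx": 0, "wy": 0, "wz": 0},
    {"x": 0, "y": 0, "z": 0, "wx": 0, "wy": 0, "wz": 0},
  ],
)

```text
t: 50.78
tool_pos: [0.4732, -0.4808, 0.261]
orientation: [[0.001, 0.57, 0.822], [-0.002, 0.822, -0.57], [-1.0, -0.001, 0.002]]
wrist_force: [0.2, -0.5, 0.5]
finger_gap: -0.0003
```

```bash
python3 plan.py 0.473 -0.4805 0.228 55.3; python3 - <<'E'
from h import *
im,c,T=cam("wrist"); cv2.imwrite("pics/w33.png",im)
E
```

```text
t 50.78 pos [ 0.4732 -0.4808  0.261 ] gap -0.0003 F [ 0.2 -0.5  0.5]
[[0.001, 0.57, 0.822], [-0.002, 0.822, -0.57], [-1.0, -0.001, 0.002]] q [-0.99, 0.35, 0.12, 1.33, 0.0, -0.38]
yaw now 55.3 turn(tool) [-0.0005  0.0019  0.0006] shift after turn [ 0.033   0.0001 -0.0003] before [ 0.033   0.0001 -0.0004] dist 0.033
```

View pics/w33.png

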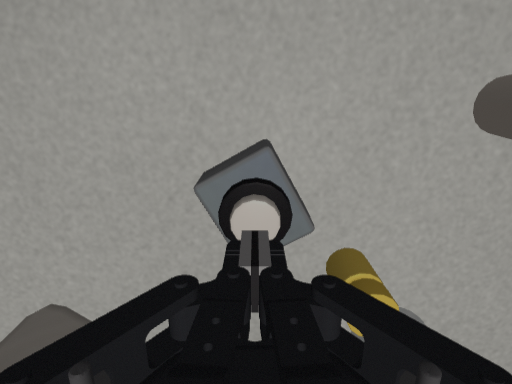

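Aligned with the button. Press gradually while watching the force.

>>> play_rows(
  increments=[
    {"x": 0.015, "y": 0, "z": 0, "wx": 0, "wy": 0, "wz": 0},
    {"x": 0.012, "y": 0, "z": 0, "wx": 0, "wy": 0, "wz": 0},
    {"x": 0.004, "y": 0, "z": 0, "wx": 0, "wy": 0, "wz": 0},
    {"x": 0, "y": 0, "z": 0, "wx": 0, "wy": 0, "wz": 0},
    {"x": 0, "y": 0, "z": 0, "wx": 0, "wy": 0, "wz": 0},
  ],
)

```text
t: 51.25
tool_pos: [0.473, -0.4814, 0.2295]
orientation: [[0.001, 0.57, 0.821], [-0.002, 0.821, -0.57], [-1.0, -0.001, 0.002]]
wrist_force: [0.2, 1.0, 5.3]
finger_gap: -0.0001
```

>>> play_rows(
  increments=[
    {"x": 0.002, "y": 0, "z": 0, "wx": 0, "wy": 0, "wz": 0},
    {"x": 0.002, "y": 0, "z": 0, "wx": 0, "wy": 0, "wz": 0},
    {"x": 0, "y": 0, "z": 0, "wx": 0, "wy": 0, "wz": 0},
    {"x": 0, "y": 0, "z": 0, "wx": 0, "wy": 0, "wz": 0},
  ],
)

```text
t: 51.58
tool_pos: [0.4731, -0.4814, 0.2291]
orientation: [[0.002, 0.57, 0.822], [-0.003, 0.822, -0.57], [-1.0, -0.001, 0.003]]
wrist_force: [-7.3, 10.2, 29.6]
finger_gap: 0.0
```

>>> play_rows(
  increments=[
    {"x": -0.01, "y": 0, "z": 0, "wx": 0, "wy": 0, "wz": 0},
    {"x": -0.03, "y": 0, "z": 0, "wx": 0, "wy": 0, "wz": 0},
    {"x": -0.04, "y": 0, "z": 0, "wx": 0, "wy": 0, "wz": 0},
    {"x": -0.04, "y": 0, "z": 0, "wx": 0, "wy": 0, "wz": 0},
    {"x": -0.03, "y": 0, "z": 0, "wx": 0, "wy": 0, "wz": 0},
    {"x": 0, "y": 0, "z": 0, "wx": 0, "wy": 0, "wz": 0},
    {"x": 0, "y": 0, "z": 0, "wx": 0, "wy": 0, "wz": 0},
    {"x": 0, "y": 0, "z": 0, "wx": 0, "wy": 0, "wz": 0},
  ],
)

```text
t: 52.25
tool_pos: [0.4726, -0.481, 0.3732]
orientation: [[-0.0, 0.57, 0.821], [0.001, 0.821, -0.57], [-1.0, 0.0, -0.001]]
wrist_force: [-0.1, 0.1, -0.2]
finger_gap: -0.0001
```

```bash
python3 - <<'E'
from h import *
st()
im,c,T=cam("scene"); crop(im,120,100,390,330,2.9,"s34.png")
im,c,T=cam("top"); crop(im,60,60,330,260,2.9,"t34.png")
def C(x,y,n): return 
E
```

```text
t 52.25 pos [ 0.4726 -0.481   0.3732] gap -0.0001 F [-0.1  0.1 -0.2]
[[-0.0, 0.57, 0.821], [0.001, 0.821, -0.57], [-1.0, 0.0, -0.001]] q [-0.99, 0.33, 0.3, 1.54, 0.0, -0.38]
```

View pics/s34.png

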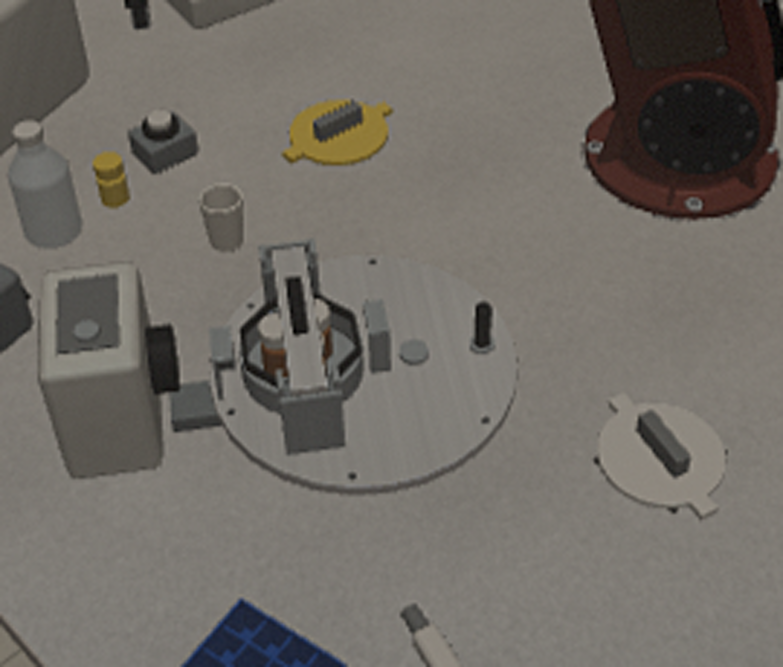

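View pics/t34.png

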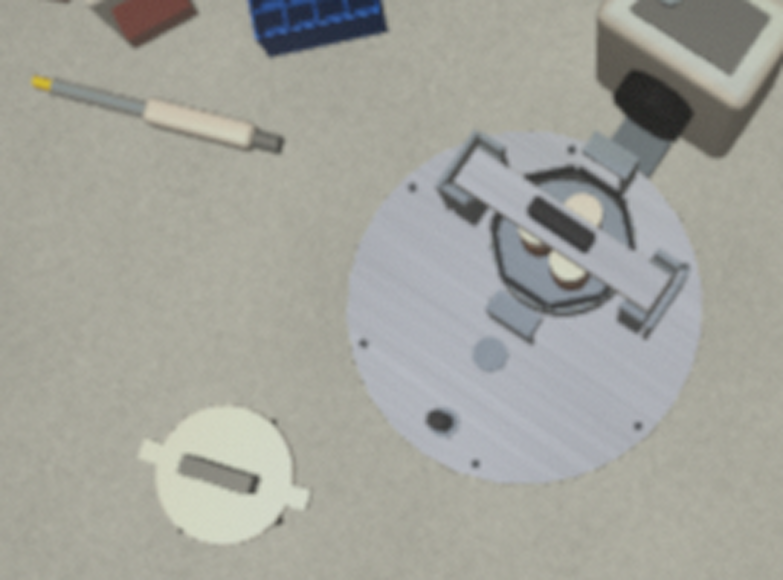

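```bash
python3 - <<'E'
from h import *
_,c,T=cam("top")
P=lambda x,y,z: onz(c,T,60+x/2.9-.4,60+y/2.9-.4,z)[:2]
post=P(438,419,.105); ax=np.array([.562,.0003]); d=post-ax; print("post",post,np.linalg.norm(d),"table deg",205.3-np.degrees(np.arctan2(d[1],d[0]))%360)
print("bar grip",P(562,222,.156),"pot expected",ax+.066*np.array([np.cos(np.radians(-34.7)),np.sin(np.radians(-34.7))]))
a,b=P(470,165,.13),P(655,300,.13); print("bar ang",np.degrees(np.arctan2(*(b-a)[::-1]))%180,"want",(115.3-60)%180)
print("lid",P(224,474,.011))
E
```

```text
post [0.45507937 0.07097323] 0.12816678937264955 table deg 58.76421620147795
bar grip [ 0.61448329 -0.03832405] pot expected [ 0.61626151 -0.03727245]
bar ang 52.83565369683134 want 55.3
lid [0.4097735  0.28547727]
```

Every check is within tolerance, so I'm handing the job in.

```bash
python3 -c "
from cell import finish_job
print(finish_job())"
```

```text
the job is handed in; nothing more can be done
None
```

I completed the whole sequence in about 52 s and handed the job in. No verdict was reported.

- **Lid:** Pressed down about 11 mm, turned 47° anticlockwise and lifted off. It lies right way up about 2 mm from the mat's centre.
- **Jars:** There were three amber jars, and all three stand upright in the pot. I did not touch the yellow look-alike jar or the beaker.
- **Bar:** It lies across both seats between the cheeks, with its centre about 2 mm from where the pot's centre should be. Its angle measured 52.8° against a wanted 55.3°; that is within the 7° limit and about what reading pixels from the top camera can resolve.
- **Turntable:** I moved the post 60° with it held loosely between the fingers. It ended centred and free between them, which points to the 60° stop. The later check from the top camera read 58.8°, within the 4° tolerance.
- **Start button:** Pressed until it bottomed out at about 30 N, then released. I have no direct reading of its travel; I took the force rise as the sign that it was fully pressed.
- **At hand-in:** The arm was clear of everything, with the closed fingertips about 14 cm above the button, and the wrist force was near zero.

No check failed. The only disagreements were the small angle differences above.

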